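Spot-temperature check of timer boards on a test jig

ROBOT

A 6-joint arm with a two-finger parallel gripper is mounted at the origin on the work surface. World frame = base frame: x ahead of the robot, y to its left, z up, the work surface at z = 0. Lengths are in mm, angles in rad, forces in N, time in s.
With the tool pointing down it reaches from about 350 to 775 mm from the base axis. Payload 7.3 kg.
Tool frame: the origin (TCP) lies on the centre line of the jaws, within the pads' length; the fingertips stand 22 mm ahead of it and the grasp point (between the pads) lies 3 mm ahead of it; x points along the fingers, z is the direction in which the jaws open and shut, and the axes are right-handed (so a half turn about x gives the same grasp; the last joint's range is limited). The gripper opens to 92 mm and grips with 3 to 60 N. Pads are 19 mm wide; open, the fingers measure 130 mm over their backs; the gripper's body (75 mm by 190 mm) begins 47 mm behind the grasp point.
Start: joints at [-0.146, 0.342, 1.524, -0, 1.275, -0.146], TCP at [525.017, 0.02, 248.741] pointing down, gripper open.
Joint ranges: [-2.53, 2.53], [-0.77, 2.02], [0.04, 2.7], [-1, 4.14], [0.28, 2.66], [-3.11, 3.11]. Speed limits (rad/s): [2.57, 2.57, 3.14, 3.14, 3.14, 3.14].

INTERFACE

Orientations are given as [roll, pitch, yaw] about the fixed x, y, z axes, in that order (R = Rz(yaw) Ry(pitch) Rx(roll)).
In Python, from plant import readout, imaging, bot gives the robot as it stands.
- The arm moves only by the tool arm_command, never from a script. Its argument "plan" is a list of rows, each an object of numbers: "tx", "ty", "tz": the shift along the tool's x, y, z in cm; "wx", "wy", "wz": the turn, a rotation vector about the tool's x, y, z in rad; "jaw": the opening, from -1 (shut) to 1 (fully open). In form: [{"tx": .., "ty": .., "tz": .., "wx": .., "wy": .., "wz": .., "jaw": ..}, ...]. A call has 1 to 20 rows; each row shifts and turns the commanded pose from where the row before left it, along the tool's axes as they then stand; what a row does not reach is not made up. A row lasts 1/10 s, in which the tool goes at most 50 mm and 8.59 degrees, less where a joint would pass 70% of its speed; a pose out of reach is approached as far as the arm can. A call with a gripper value outside its range is refused whole. The fingers move at their own pace and stop on an object; the grip force is fixed at half the most. Time passes only in rows, so rows that do not move let the fingers close. It gives the time, the measured TCP pose, the force and the opening at its end, in the units of the state.
- readout.get_obs(): the state, without advancing time (a new reading comes with each control period).
- imaging.capture(name): name is "scene" or "side" or "wrist"; returns the picture (420x560x3 uint8, blue, green, red); there is no depth.
- imaging.get_calibration(name): a dict with "fx", "fy", "cx", "cy" (pixels), "position" and "rotation" of the camera in the world; the wrist camera has in their place "mount" (4x4, takes a point from camera to tool coordinates, whose origin is the TCP and whose axes are the tool frame's). Camera axes: x right, y up, looking along -z (the intrinsics and any distortion apply to the point x, -y, -z); pixel columns grow to the right and rows downward; lengths in mm; the calibration is good to about 2 mm. A picture is of the moment at which its call begins: read the wrist's pose just before it. get_calibration takes no time and is no camera call.
- bot.close_job(): hands the job in, once; it reports no verdict.
The state is a dict: "time": time; "joint_positions": joint angles; "dq": joint speeds; "tau": joint torques, N m; "tool_pos": TCP position; "tcp_rot": TCP orientation; "contact_force": force on the tool from outside, world axes, zero at the start; "moment": the same for the moment, N m; "grip_width": finger opening in mm.
Only numpy, scipy, OpenCV 4.12 (cv2) and the standard library are available. Lean on these libraries where they do the work, as an engineer would, in place of code of your own. Each camera call takes 0.05 s, during which the arm holds its last target.

TASK

Seat every timer board that is there fully down on the jig's pegs, one to a nest; with all of them seated and the supply off (white dot; switch it off if somebody left it on), turn its selector to the orange test mark. Take the infrared thermometer from its stand and point it at each board's black chip from about 8 cm away, holding it still on the chip for a good second, in the order of the test log: green, blue, red, yellow (skip colours that are not there), without touching the boards with it. Then lay the thermometer back in its stand the way it was, turn the supply off, leave the boards seated and let go of everything; leave the tin, the thumb nuts and the clamped board alone.

Things in the scene. Friction and masses are not known exactly. Their poses are not given: they have to be found in the camera images.
- nest0 (a point): Centre of the rightmost (-y) nest on the jig's top; axes as the jig. A seated board has its origin here and its axes parallel to these. Each nest is a black 78 x 48 mm field with two upright steel pegs, 5 mm in diameter, round-topped, 9.5 mm tall, at x -29, y 0 and x +29, y +14 mm from its centre, so a board fits one way round only.
- nest1 (a point): Centre of the second nest from the right, like nest0. The test jig is a fixed grey block with an aluminium top, 100 (x) x 290 (y) x 30 mm high, on the table; its four nests lie side by side along its y, 70 mm apart.
- nest2 (a point): Centre of the third nest from the right, like nest0.
- nest3 (a point): Centre of the leftmost (+y) nest, like nest0.
- board_green: Loose green board 76 (x) x 46 (y) x 4 mm, 50 g; None if absent. Origin: centre of underside. 7 mm through holes at x -29, y 0 and x +29, y +14. In its middle a beige timer housing 24 (x) x 22 (y), 4 to 16 mm above the underside: grip it across y. Black chip 16 x 16 with a white dot at x +22, y -6, top at 6.5 mm. Fits any nest.
- board_blue: Loose blue board 76 (x) x 46 (y) x 4 mm, 50 g; None if absent. Origin: centre of underside. 7 mm through holes at x -29, y 0 and x +29, y +14. In its middle a beige timer housing 24 (x) x 22 (y), 4 to 16 mm above the underside: grip it across y. Black chip 16 x 16 with a white dot at x +22, y -6, top at 6.5 mm. Fits any nest.
- board_red: Loose red board 76 (x) x 46 (y) x 4 mm, 50 g; None if absent. Origin: centre of underside. 7 mm through holes at x -29, y 0 and x +29, y +14. In its middle a beige timer housing 24 (x) x 22 (y), 4 to 16 mm above the underside: grip it across y. Black chip 16 x 16 with a white dot at x +22, y -6, top at 6.5 mm. Fits any nest.
- board_yellow: Loose yellow board 76 (x) x 46 (y) x 4 mm, 50 g; None if absent. Origin: centre of underside. 7 mm through holes at x -29, y 0 and x +29, y +14. In its middle a beige timer housing 24 (x) x 22 (y), 4 to 16 mm above the underside: grip it across y. Black chip 16 x 16 with a white dot at x +22, y -6, top at 6.5 mm. Fits any nest.
- chip_green (a point): Middle of the top of the green board's black chip: the spot to measure (axes as the board).
- chip_blue (a point): Middle of the top of the blue board's black chip: the spot to measure (axes as the board).
- chip_red (a point): Middle of the top of the red board's black chip: the spot to measure (axes as the board).
- chip_yellow (a point): Middle of the top of the yellow board's black chip: the spot to measure (axes as the board).
- selector (a joint): Angle of the supply's selector knob, rad, growing clockwise from above, range 0 to 1.8, any setting at the start. Four detents: 0 = off (white dot), 0.6, 1.2 = test mark (large orange dot), 1.8. Let go between them it springs to the nearer one. Turning takes up to about 0.1 N m. The pointer is the white line on its bar.
- selector_grip (a point): On the knob's axis, 18 mm above the supply's top; turns with the knob. Knob: disc 44 mm in diameter, 9 mm high, with a grip bar 40 mm long (this x; pointer end +x), 12 mm wide (y), 8 to 26 mm above the top. The supply is a fixed blue box 140 x 120 x 50 mm high; at joint 0 the bar lies along its 140 mm side, the knob 18 mm off its middle.
- thermometer: Loose yellow infrared thermometer, 200 g, always measuring (no trigger). Handle 120 (x) x 32 (y) x 28 (z) mm, origin at the centre of its underside; at its +x end a head of 34 mm diameter, 50 mm long, bent 60 degrees down. Grip the handle from above across y at its centre of mass, 12 mm ahead of and 14 mm above the origin. Starts on its stand.
- lens (a point): Lens, at the end of the head (87, 0, -23 mm from the thermometer's origin). This point's own z axis is the line of sight, pointing out of the lens: 60 degrees below the handle's +x when the handle is level; its position is what distances are measured from.
- rest (a point): Where the thermometer's origin lies when it rests on its stand, axes parallel. Fixed black stand: base 150 x 70 x 8 mm, two U-saddles 12 mm thick at x -45 and +36 mm, floors at this height (50 mm above the table), cheeks 39 mm apart inside and 16 mm higher; back stop at x -66 mm. Open between the saddles for the fingers.
- rest_lens (a point): Where the lens is when the thermometer rests on its stand.
- clamp: Fixed red aluminium bench clamp gripping an upright olive circuit board (bystander), 90 mm high; origin: centre of its underside.
- tip_tin: Loose round chrome soldering tip tin, 60 mm diameter, 24 mm high (bystander); origin: centre of underside.
- thumb_nut1: Loose brass thumb nut, 20 mm diameter, 14 mm high (bystander); origin: centre of underside.
- thumb_nut2: Another such brass thumb nut (bystander).
Things that resemble listed ones, but are neither listed nor needed, are in the scene too. Leave any purple or turquoise look-alike of the part that bears selector alone. Several things have the shape of the board_blue; the one meant has the colours described above.

How it is judged:
By the outcome, as a careful person would: the job done as asked, in the order asked, and still so for the second after the job is handed in, with the robot touching nothing.
Of board_green, board_blue, board_red, board_yellow only 3 to 4 are there at a start; the rules pass over those that are not, and their reading is None.
At some moment in a run one of board_green, board_blue, board_red, board_yellow may be knocked a few centimetres aside while the robot is not near it.
It also fails if it takes over 210 s, if anything falls off the work surface, if the arm or the gripper's body presses on something with over 40 N, if the wrist force passes 120 N, or if a joint passes its speed limit or range.

## Working session

There is one attempt and no reset: what is moved stays moved. The work goes in short steps, Python scripts to look and compute and a tool call to move; the robot and the scene stay as the last step left them, time stands still between calls to the robot, and variables do not carry over. Pictures are saved under pics/ and viewed, and the job is handed in when it is done.

Besides the shell and the picture viewer there is one more tool, called after "Call:" as name(argument=value, ...) on one line, values as JSON. arm_command: Moves the arm, as the interface text tells. Its arguments: {"type":"object","properties":{"plan":{"type":"array"}},"required":["plan"]}

```bash
ls; mkdir -p pics; python3 - <<'E'
from plant import readout, imaging, bot
import cv2
print(readout.get_obs())
for n in ["scene","side","wrist"]:
    print(n,imaging.get_calibration(n))
    cv2.imwrite(f"pics/a_{n}.png",imaging.capture(n))
E
```

```text
pics
{'time': 0.0, 'joint_positions': array([-1.45993513e-01,  3.42728821e-01,  1.52499902e+00, -1.79194365e-05,
        1.27538660e+00, -1.45965346e-01]), 'dq': array([ 5.64048572e-04,  4.25547479e-04,  7.54730691e-04, -1.42400611e-03,
        1.37303127e-03, -9.02833665e-05]), 'tau': array([ 7.61924657e-04, -4.31245601e+01, -2.44219762e+01,  7.17750052e-02,
        5.59406646e-02, -1.04314388e-04]), 'tool_pos': array([5.24637064e+02, 7.39001122e-02, 2.48048050e+02]), 'tcp_rot': array([3.00688685, 1.56927445, 3.00686391]), 'contact_force': array([ 0.41815116, -0.15970006,  0.77027739]), 'moment': array([0.01130296, 0.008709  , 0.01483204]), 'grip_width': 91.89848670085802}
scene {'fx': 512.9817169343916, 'fy': 512.9817169343916, 'cx': 281.78246869389056, 'cy': 208.30350645737252, 'position': array([1166.66865799, -881.1607744 ,  974.5725252 ]), 'rotation': array([ 0.85957122, -0.00472293,  0.70520154])}
side {'fx': 503.7318967500408, 'fy': 503.7318967500408, 'cx': 271.3268959209454, 'cy': 217.90182123959352, 'position': array([ -58.00881737, 1074.08726304,  938.98485962]), 'rotation': array([ 0.98739116,  0.01436078, -2.69920166])}
wrist {'fx': 336.06539297045174, 'fy': 336.06539297045174, 'cx': 281.80818688134104, 'cy': 210.6353759948239, 'mount': array([[ 1.50110881e-03,  2.44549854e-01, -9.69635558e-01,
        -1.35440148e+02],
       [ 1.29563910e-03,  9.69635361e-01,  2.44551810e-01,
         6.53050946e+01],
       [ 9.99998034e-01, -1.62339662e-03,  1.13867983e-03,
        -3.29534078e-01],
       [ 0.00000000e+00,  0.00000000e+00,  0.00000000e+00,
         1.00000000e+00]])}
```

View pics/a_scene.png

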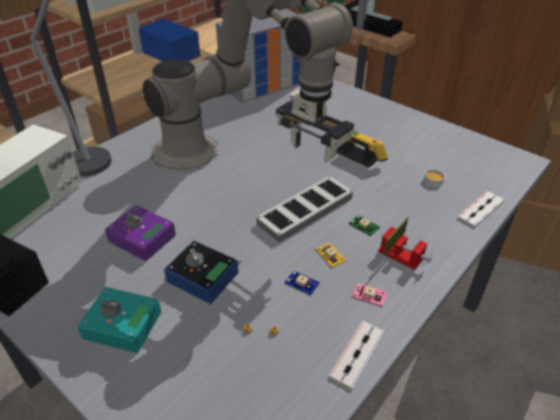

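View pics/a_side.png

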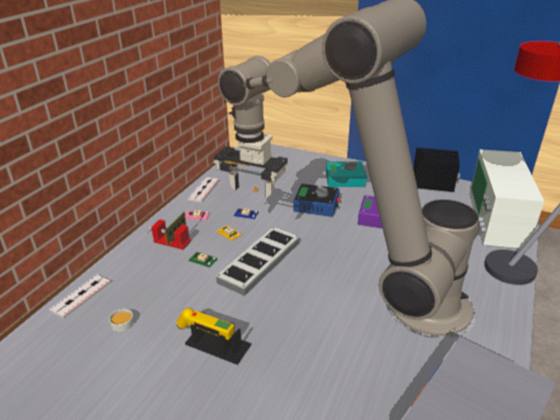

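View pics/a_wrist.png

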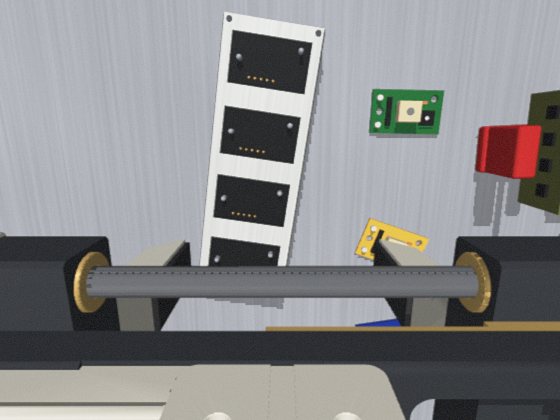

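```bash
cat > h.py <<'E'
from plant import readout, imaging, bot
import cv2, numpy as np
from scipy.spatial.transform import Rotation as R
np.set_printoptions(precision=4,suppress=True)
def Tw(o=None):
    o=o or readout.get_obs()
    T=np.eye(4);T[:3,:3]=R.from_euler('xyz',o['tcp_rot']).as_matrix();T[:3,3]=o['tool_pos'];return T
def cam(n,T=None):
    c=imaging.get_calibration(n)
    if n=='wrist':
        M=(Tw() if T is None else T)@c['mount']
    else:
        M=np.eye(4);M[:3,:3]=R.from_euler('xyz',c['rotation']).as_matrix();M[:3,3]=c['position']
    return c,M
def ray(n,uv,T=None):
    c,M=cam(n,T);uv=np.atleast_2d(np.float64(uv))
    d=np.c_[(uv[:,0]-c['cx'])/c['fx'],-(uv[:,1]-c['cy'])/c['fy'],-np.ones(len(uv))]
    return M[:3,3],d@M[:3,:3].T
def toz(n,uv,z,T=None):
    p,d=ray(n,uv,T);return p+d*((z-p[2])/d[:,2])[:,None]
def proj(n,P,T=None):
    c,M=cam(n,T);P=np.atleast_2d(P);q=(P-M[:3,3])@M[:3,:3]
    return np.c_[c['cx']+c['fx']*q[:,0]/-q[:,2],c['cy']-c['fy']*q[:,1]/-q[:,2]]
def tri(l):
    A=np.zeros((3,3));b=np.zeros(3)
    for n,uv,T in l:
        p,d=ray(n,uv,T);d=d[0]/np.linalg.norm(d[0]);Q=np.eye(3)-np.outer(d,d);A+=Q;b+=Q@p
    return np.linalg.solve(A,b)
def shot(n,f):
    T=Tw();im=imaging.capture(n);cv2.imwrite(f'pics/{f}.png',im);np.save(f'pics/{f}.npy',T);return im,T
def crop(f,x0,y0,x1,y1,k,out):
    im=cv2.imread(f'pics/{f}.png')[y0:y1,x0:x1];cv2.imwrite(f'pics/{out}.png',cv2.resize(im,None,fx=k,fy=k,interpolation=cv2.INTER_CUBIC))
def st():
    o=readout.get_obs();T=Tw(o);print('t',round(o['time'],2),'tcp',o['tool_pos'].round(2),'grip',round(o['grip_width'],2),'F',o['contact_force'].round(1),'M',o['moment'].round(2),'\nq',o['joint_positions'].round(3),'x',T[:3,0].round(4),'z',T[:3,2].round(4),'zyaw',round(np.degrees(np.arctan2(T[1,2],T[0,2])),2));return T
def go(P,zdir=None,xdir=(0,0,-1),T=None):
    """move needed from current measured: shift in tool cm, rotation vector in tool. P world mm"""
    T=Tw() if T is None else T
    s=T[:3,:3].T@(np.array(P,float)-T[:3,3])/10
    if zdir is not None:
        x=np.array(xdir,float);x/=np.linalg.norm(x);z=np.array(zdir,float);z-=x*(z@x);z/=np.linalg.norm(z)
        Rt=np.c_[x,np.cross(z,x),z]
        rv=R.from_matrix(T[:3,:3].T@Rt).as_rotvec()
    else: rv=np.zeros(3)
    print('tx,ty,tz cm',s.round(3),'rot',rv.round(4),'rows>=',round(max(np.linalg.norm(s)/5,np.linalg.norm(rv)/.1499),2))
E
python3 - <<'E'
from h import *
T=st();np.save('pics/a_wrist.npy',T)
c,M=cam('wrist');print(M)
print('table at', toz('wrist',[[280,100]],0), 'jig pegs z39', toz('wrist',[[239,57],[301,51],[231,131],[290,126],[224,199],[281,193]],39))
for n,uv in [('scene',[(363,224),(330,254),(302,282),(369,294)]),('side',[(203,259),(229,233),(246,213),(197,215)])]:
    print(n,toz(n,uv,4))
crop('a_scene',240,170,440,330,4,'c1');crop('a_scene',70,190,300,370,3,'c2')
E
```

```text
t 0.15 tcp [524.75   0.04 248.24] grip 91.84 F [0.6 0.6 0.3] M [-0.07 -0.06 -0.02] 
q [-0.146  0.343  1.525 -0.     1.275 -0.146] x [-0.0011  0.0001 -1.    ] z [ 1.      0.     -0.0011] zyaw 0.0
[[  1.      -0.0019   0.0022 524.5644]
 [  0.0013   0.9697   0.2444  65.3333]
 [ -0.0026  -0.2444   0.9697 383.6838]
 [  0.       0.       0.       1.    ]]
table at [[521.5732  92.6545   0.    ]] jig pegs z39 [[482.979  128.6809  39.    ]
 [541.7119 133.9706  39.    ]
 [472.9504  60.3466  39.    ]
 [531.8227  65.2653  39.    ]
 [463.1291  -9.0875  39.    ]
 [522.9212  -2.572   39.    ]]
scene [[ 656.2097   76.7112    4.    ]
 [ 655.3718  -77.8886    4.    ]
 [ 659.9592 -201.3062    4.    ]
 [ 807.5029 -125.1276    4.    ]]
side [[ 652.2328   86.3452    4.    ]
 [ 647.5604  -64.6126    4.    ]
 [ 652.8645 -192.5808    4.    ]
 [ 799.932  -113.1041    4.    ]]
```

View pics/c1.png

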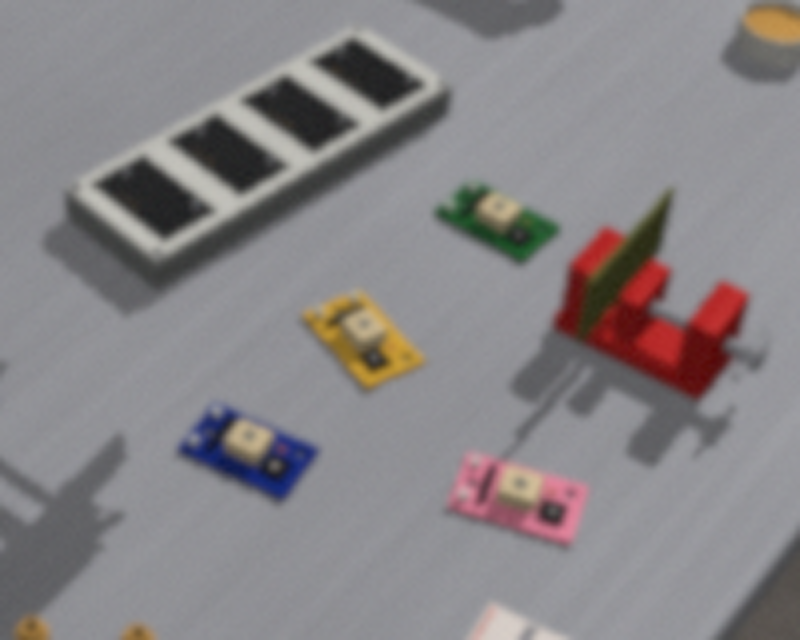

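View pics/c2.png

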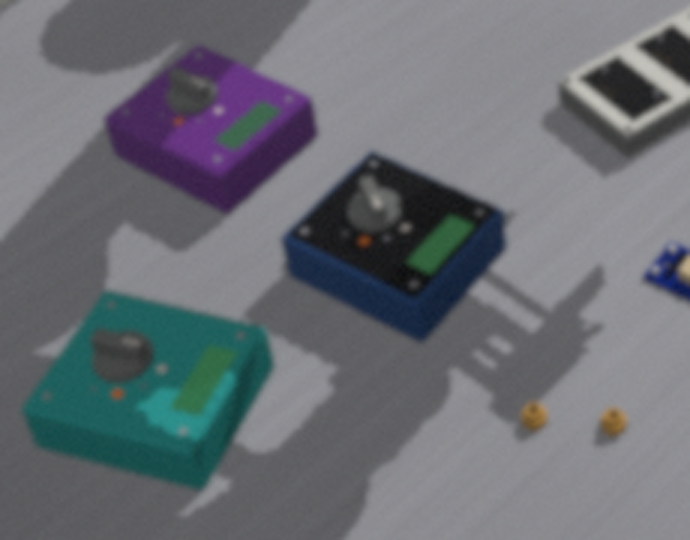

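```bash
python3 - <<'E'
from h import *
go((590,80,170),(0,-1,0))
# clamp, thermometer, supply rough
print('clamp base', toz('scene',[(382,250),(412,262)],0), 'side',toz('side',[(155,240),(187,247)],0))
print('olive top', tri([('scene',(408,221),None),('side',(186,213),None)]))
print('thermo head', tri([('scene',(383,148),None),('side',(184,320),None)]))
print('knob', toz('scene',[(196,258)],76),toz('side',[(321,187)],76))
E
```

```text
tx,ty,tz cm [7.817 7.995 6.534] rot [ 1.5708 -0.0009  0.0008] rows>= 10.48
clamp base [[749.5794  27.6698   0.    ]
 [832.2007  41.0912   0.    ]] side [[847.4438  61.414    0.    ]
 [733.1927  50.8488   0.    ]]
olive top [769.0801  34.3903 110.3788]
thermo head [530.0626 367.0063  55.0159]
knob [[ 456.1806 -358.8454   76.    ]] [[ 439.9965 -345.0455   76.    ]]
```

Call:
arm_command(plan=[{"tx": 2.6, "ty": 2.6, "tz": 2.2}, {"tx": 2.6, "ty": 2.7, "tz": 2.2}, {"tx": 2.6, "ty": 2.7, "tz": 2.1}, {"wx": 0.1428}, {"wx": 0.1428}, {"wx": 0.1428}, {"wx": 0.1428}, {"wx": 0.1428}, {"wx": 0.1428}, {"wx": 0.1428}, {"wx": 0.1428}, {"wx": 0.1428}, {"wx": 0.1428}, {"wx": 0.1428}, {}, {}])

```text
invalid input at $.plan[0]: expected keys tx, ty, tz, wx, wy, wz, jaw
```

```bash
python3 - <<'E'
from h import *
st();shot('wrist','g1');print(proj('wrist',[(654,80,4)]))
E
```

```text
t 0.15 tcp [524.75   0.04 248.24] grip 91.84 F [0.6 0.6 0.3] M [-0.07 -0.06 -0.02] 
q [-0.146  0.343  1.525 -0.     1.275 -0.146] x [-0.0011  0.0001 -1.    ] z [ 1.      0.     -0.0011] zyaw 0.0
[[402.0064 112.1323]]
```

View pics/g1.png

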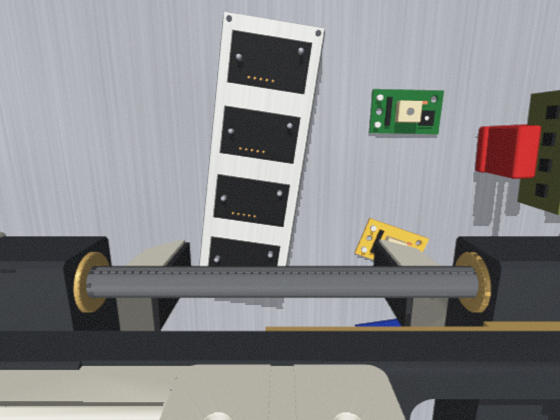

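Call:
arm_command(plan=[{"tx": 2.6, "ty": 2.6, "tz": 2.2, "wx": 0, "wy": 0, "wz": 0, "jaw": 0}, {"tx": 2.6, "ty": 2.7, "tz": 2.2, "wx": 0, "wy": 0, "wz": 0, "jaw": 0}, {"tx": 2.6, "ty": 2.7, "tz": 2.1, "wx": 0, "wy": 0, "wz": 0, "jaw": 0}, {"tx": 0, "ty": 0, "tz": 0, "wx": 0.1428, "wy": 0, "wz": 0, "jaw": 0}, {"tx": 0, "ty": 0, "tz": 0, "wx": 0.1428, "wy": 0, "wz": 0, "jaw": 0}, {"tx": 0, "ty": 0, "tz": 0, "wx": 0.1428, "wy": 0, "wz": 0, "jaw": 0}, {"tx": 0, "ty": 0, "tz": 0, "wx": 0.1428, "wy": 0, "wz": 0, "jaw": 0}, {"tx": 0, "ty": 0, "tz": 0, "wx": 0.1428, "wy": 0, "wz": 0, "jaw": 0}, {"tx": 0, "ty": 0, "tz": 0, "wx": 0.1428, "wy": 0, "wz": 0, "jaw": 0}, {"tx": 0, "ty": 0, "tz": 0, "wx": 0.1428, "wy": 0, "wz": 0, "jaw": 0}, {"tx": 0, "ty": 0, "tz": 0, "wx": 0.1428, "wy": 0, "wz": 0, "jaw": 0}, {"tx": 0, "ty": 0, "tz": 0, "wx": 0.1428, "wy": 0, "wz": 0, "jaw": 0}, {"tx": 0, "ty": 0, "tz": 0, "wx": 0.1428, "wy": 0, "wz": 0, "jaw": 0}, {"tx": 0, "ty": 0, "tz": 0, "wx": 0.1428, "wy": 0, "wz": 0, "jaw": 0}, {"tx": 0, "ty": 0, "tz": 0, "wx": 0, "wy": 0, "wz": 0, "jaw": 0}, {"tx": 0, "ty": 0, "tz": 0, "wx": 0, "wy": 0, "wz": 0, "jaw": 0}])

```text
time: 1.8
tool_pos: [589.9, 80.0, 170.6]
tcp_rot: [-1.468, 1.57, -3.035]
contact_force: [-0.1, -0.5, -0.4]
grip_width: 45.7
```

```bash
python3 - <<'E'
from h import *
st();shot('wrist','g2');print(proj('wrist',[(654,80,4)]))
E
```

```text
t 1.8 tcp [589.94  80.03 170.56] grip 45.73 F [-0.1 -0.5 -0.4] M [0.01 0.09 0.04] 
q [ 0.006  0.538  1.434 -0.     1.17   1.573] x [-0.0003 -0.     -1.    ] z [ 0.0039 -1.      0.    ] zyaw -89.78
[[282.0051 126.4683]]
```

View pics/g2.png

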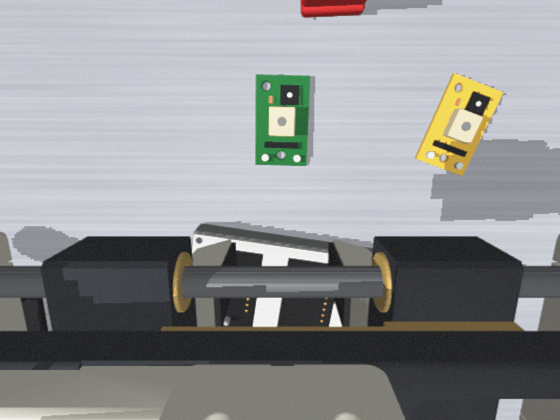

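```bash
python3 - <<'E'
from h import *
crop('g2',240,60,330,180,5,'c3');crop('g2',400,60,520,190,5,'c4')
a=np.hstack([cv2.resize(cv2.imread('pics/c3.png'),(450,600)),cv2.resize(cv2.imread('pics/c4.png')[:,:],(350,379))if 0 else np.zeros((600,1,3),np.uint8)])
E
```

```text
(no output)
```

View pics/c3.png

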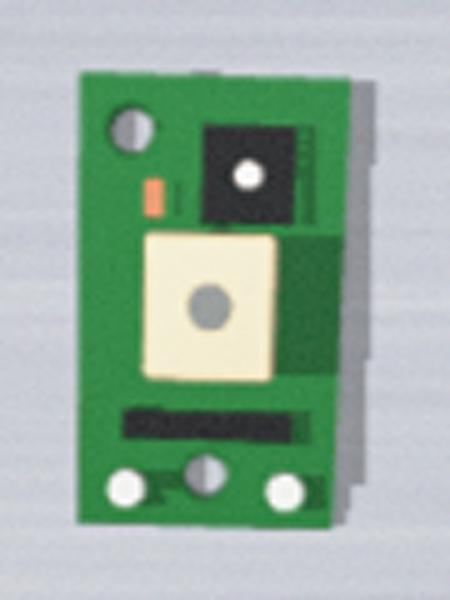

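View pics/c4.png

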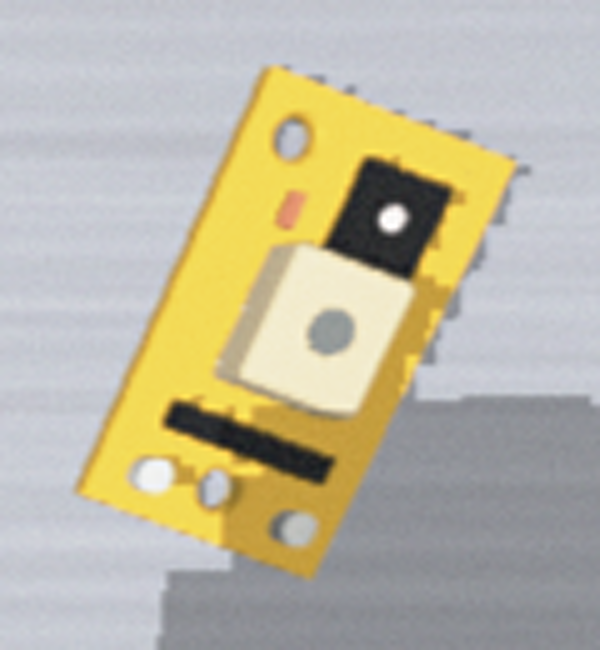

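```bash
cat >> h.py <<'E'
def pose2(hA,hB):
    """hA: world of hole (-29,0), hB: world of hole (29,14) -> centre,yaw"""
    a=np.array(hA)[:2];b=np.array(hB)[:2];d=b-a
    y=np.arctan2(d[1],d[0])-np.arctan2(14,58)
    m=(a+b)/2;c=m-np.array([-0*np.sin(y)-7*np.sin(y),7*np.cos(y)])
    print('centre',c.round(2),'yaw deg',np.degrees(y).round(2),'len',np.linalg.norm(d).round(2),'(59.67)')
    return c,y
E
python3 - <<'E'
from h import *
T=np.load('pics/g2.npy')
for n,hA,hB,cs in [('green',(281.2,155),(266.4,85.8),[(256.2,74.5),(310,75.8),(306.4,165.3),(255.8,164.6)]),
                ('yellow',(443,157.6),(458.3,87.6),[(453.8,73.5),(503.2,92),(462.3,175.7),(415.7,158)])]:
    p=toz('wrist',[hA,hB],4,T);print(n,p);pose2(*p)
    q=toz('wrist',cs,4,T)[:,:2];print(' corners mean',q.mean(0),'sides',np.linalg.norm(q-np.roll(q,-1,0),axis=1), 'yaw',np.degrees(np.arctan2(*((q[0]+q[1]-q[2]-q[3])[::-1]))))
c=toz('wrist',[(281.6,121.4)],16,T);print('housing top',c, toz('wrist',[(466,126.2)],16,T))
E
```

```text
green [[629.3531  80.6154   4.    ]
 [687.3332  93.4286   4.    ]]
centre [658.21  80.02] yaw deg -1.11 len 59.38 (59.67)
 corners mean [658.1878  79.9893] sides [45.2595 75.1411 45.3494 75.5372] yaw -1.0153816633742732
yellow [[627.8015 -63.6404   4.    ]
 [686.7428 -69.3653   4.    ]]
centre [654.98 -73.12] yaw deg -19.12 len 59.22 (59.67)
 corners mean [655.078  -73.6375] sides [46.3014 75.9541 46.4537 74.7886] yaw -19.26074878628325
housing top [[658.1169  80.401   16.    ]] [[655.034  -73.9627  16.    ]]
```

```bash
python3 - <<'E'
from h import *
go((658.2,80,28),(-0.0192,-1,0))
E
```

```text
tx,ty,tz cm [14.26   6.829  0.026] rot [0.0227 0.     0.0002] rows>= 3.16
```

Call:
arm_command(plan=[{"tx": 1.0, "ty": 3.4, "tz": 0.01, "wx": 0, "wy": 0, "wz": 0, "jaw": 0}, {"tx": 2.0, "ty": 3.43, "tz": 0.02, "wx": 0, "wy": 0, "wz": 0, "jaw": 0}, {"tx": 4.0, "ty": 0, "tz": 0, "wx": 0.0227, "wy": 0, "wz": 0, "jaw": 0}, {"tx": 4.0, "ty": 0, "tz": 0, "wx": 0, "wy": 0, "wz": 0, "jaw": 0}, {"tx": 2.26, "ty": 0, "tz": 0, "wx": 0, "wy": 0, "wz": 0, "jaw": 0}, {"tx": 1.0, "ty": 0, "tz": 0, "wx": 0, "wy": 0, "wz": 0, "jaw": 0}, {"tx": 0, "ty": 0, "tz": 0, "wx": 0, "wy": 0, "wz": 0, "jaw": 0}, {"tx": 0, "ty": 0, "tz": 0, "wx": 0, "wy": 0, "wz": 0, "jaw": 0}])

```text
time: 2.65
tool_pos: [659.1, 79.7, 29.2]
tcp_rot: [1.556, 1.569, -0.037]
contact_force: [0.4, 0.6, -1.5]
grip_width: 45.8
```

```bash
python3 - <<'E'
from h import *
st();shot('wrist','g3')
E
```

```text
t 2.65 tcp [659.11  79.72  29.2 ] grip 45.82 F [ 0.4  0.6 -1.5] M [0.06 0.06 0.01] 
q [ 0.005  0.81   1.34  -0.     0.99   1.598] x [ 0.002  -0.0001 -1.    ] z [-0.0217 -0.9998  0.    ] zyaw -91.24
```

View pics/g3.png

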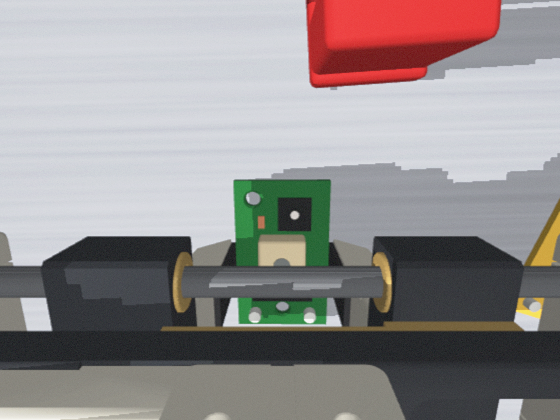

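Call:
arm_command(plan=[{"tx": 0.14, "ty": 0, "tz": 0, "wx": 0, "wy": 0, "wz": 0, "jaw": 0}, {"tx": 0, "ty": 0, "tz": 0, "wx": 0, "wy": 0, "wz": 0, "jaw": -1}, {"tx": 0, "ty": 0, "tz": 0, "wx": 0, "wy": 0, "wz": 0, "jaw": -1}, {"tx": 0, "ty": 0, "tz": 0, "wx": 0, "wy": 0, "wz": 0, "jaw": -1}, {"tx": 0, "ty": 0, "tz": 0, "wx": 0, "wy": 0, "wz": 0, "jaw": -1}, {"tx": 0, "ty": 0, "tz": 0, "wx": 0, "wy": 0, "wz": 0, "jaw": -1}, {"tx": 0, "ty": 0, "tz": 0, "wx": 0, "wy": 0, "wz": 0, "jaw": -1}])

```text
time: 3.4
tool_pos: [658.3, 79.7, 26.7]
tcp_rot: [1.234, 1.571, -0.359]
contact_force: [-0.9, 0.4, -1.4]
grip_width: 44.4
```

```bash
python3 - <<'E'
from h import *
st();shot('wrist','g4')
E
```

```text
t 3.4 tcp [658.32  79.72  26.74] grip 44.38 F [-0.9  0.4 -1.4] M [ 0.03  0.08 -0.03] 
q [ 0.005  0.813  1.342 -0.     0.987  1.599] x [ 0. -0. -1.] z [-0.0227 -0.9997  0.    ] zyaw -91.3
```

Call:
arm_command(plan=[{"tx": -0.05, "ty": 0, "tz": 0, "wx": 0, "wy": 0, "wz": 0, "jaw": -1}, {"tx": 0, "ty": 0, "tz": 0, "wx": 0, "wy": 0, "wz": 0, "jaw": -1}, {"tx": 0, "ty": 0, "tz": 0, "wx": 0, "wy": 0, "wz": 0, "jaw": -1}, {"tx": 0, "ty": 0, "tz": 0, "wx": 0, "wy": 0, "wz": 0, "jaw": -1}, {"tx": 0, "ty": 0, "tz": 0, "wx": 0, "wy": 0, "wz": 0, "jaw": -1}, {"tx": 0, "ty": 0, "tz": 0, "wx": 0, "wy": 0, "wz": 0, "jaw": -1}])

```text
time: 4.05
tool_pos: [658.3, 79.7, 27.2]
tcp_rot: [1.289, 1.571, -0.304]
contact_force: [-1.0, 0.3, -1.1]
grip_width: 44.0
```

```bash
python3 - <<'E'
from h import *
st();shot('wrist','g4')
E
```

```text
t 4.05 tcp [658.33  79.71  27.25] grip 44.04 F [-1.   0.3 -1.1] M [0.05 0.14 0.  ] 
q [ 0.005  0.812  1.342 -0.     0.988  1.599] x [ 0.0001 -0.     -1.    ] z [-0.0227 -0.9997  0.    ] zyaw -91.3
```

View pics/g4.png

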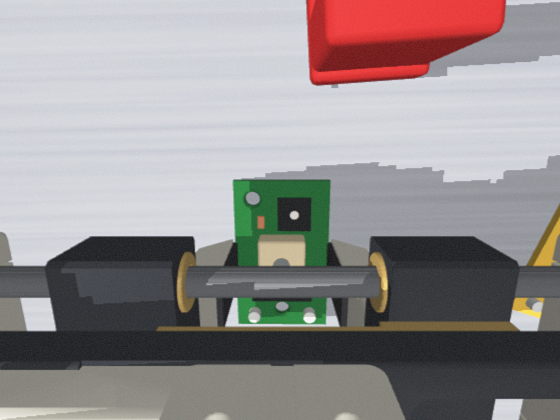

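Call:
arm_command(plan=[{"tx": 0, "ty": 0, "tz": 0, "wx": 0, "wy": 0, "wz": 0, "jaw": 0.15}, {"tx": 0, "ty": 0, "tz": 0, "wx": 0, "wy": 0, "wz": 0, "jaw": 0.15}, {"tx": 0, "ty": 0, "tz": 0, "wx": 0, "wy": 0, "wz": 0, "jaw": 0.15}, {"tx": -0.3, "ty": 0, "tz": 0, "wx": 0, "wy": 0, "wz": 0, "jaw": 0.15}, {"tx": 0, "ty": 0, "tz": 0, "wx": 0, "wy": 0, "wz": 0, "jaw": 0.15}, {"tx": 0, "ty": 0, "tz": 0, "wx": 0, "wy": 0, "wz": 0, "jaw": -1}, {"tx": 0, "ty": 0, "tz": 0, "wx": 0, "wy": 0, "wz": 0, "jaw": -1}, {"tx": 0, "ty": 0, "tz": 0, "wx": 0, "wy": 0, "wz": 0, "jaw": -1}, {"tx": 0, "ty": 0, "tz": 0, "wx": 0, "wy": 0, "wz": 0, "jaw": -1}, {"tx": 0, "ty": 0, "tz": 0, "wx": 0, "wy": 0, "wz": 0, "jaw": -1}, {"tx": 0, "ty": 0, "tz": 0, "wx": 0, "wy": 0, "wz": 0, "jaw": -1}, {"tx": 0, "ty": 0, "tz": 0, "wx": 0, "wy": 0, "wz": 0, "jaw": -1}])

```text
time: 5.3
tool_pos: [658.3, 79.7, 30.2]
tcp_rot: [-0.99, 1.571, -2.584]
contact_force: [-0.9, 0.5, -0.5]
grip_width: 21.5
```

```bash
python3 - <<'E'
from h import *
st();shot('wrist','g5')
E
```

```text
t 5.3 tcp [658.3   79.7   30.17] grip 21.5 F [-0.9  0.5 -0.5] M [ 0.03  0.15 -0.03] 
q [ 0.005  0.808  1.34  -0.     0.993  1.599] x [-0. -0. -1.] z [-0.0227 -0.9997  0.    ] zyaw -91.3
```

View pics/g5.png

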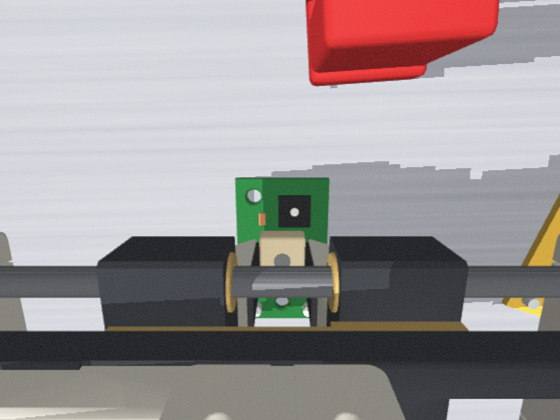

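```bash
python3 - <<'E'
from h import *
crop('g3',225,170,345,330,5,'c3');crop('g5',225,165,345,325,5,'c5')
c3=cv2.imread('pics/c3.png')[:,:];c5=cv2.imread('pics/c5.png')
a=np.hstack([c3,c5]);a=cv2.resize(a,(800,533));cv2.imwrite('pics/c35.png',a)
E
```

```text
(no output)
```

View pics/c35.png

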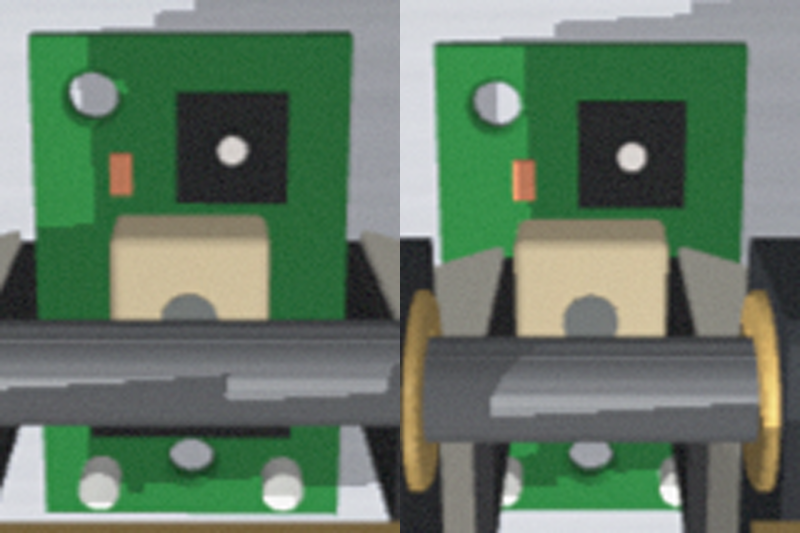

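```bash
python3 - <<'E'
from h import *
for f,A,B in [('g3',(282.6,306.5),(253.2,198.8)),('g5',(282,301.2),(254.1,195.9))]:
    T=np.load(f'pics/{f}.npy');p=toz('wrist',[A,B],4,T);c,y=pose2(*p)
    print(f,p[:,:2],(np.linalg.inv(T)@np.r_[c,0,1])[:3])
# jig estimate from first picture
T=np.load('pics/a_wrist.npy');crop('a_wrist',190,10,330,280,3,'c6')
E
```

```text
centre [660.13  79.36] yaw deg -0.9 len 60.24 (59.67)
g3 [[630.8533  79.751 ]
 [689.6291  92.9617]] [29.2063  0.9678  0.3391]
centre [661.12  79.27] yaw deg -1.33 len 58.82 (59.67)
g5 [[632.5431  80.0293]
 [690.0315  92.498 ]] [30.1704  2.8318  0.3743]
```

View pics/c6.png

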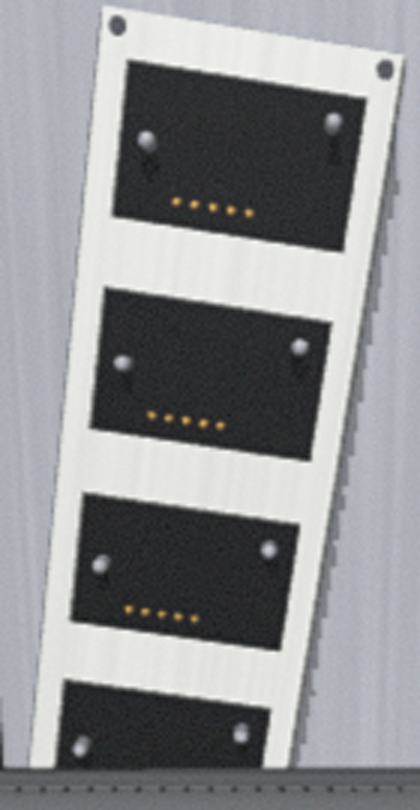

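```bash
python3 - <<'E'
from h import *
go((427,67,190),(-0.146,-0.989,0))
E
```

```text
tx,ty,tz cm [-15.98  -23.096   1.796] rot [ 0.1239  0.     -0.    ] rows>= 5.63
```

Call:
arm_command(plan=[{"tx": -1, "ty": 0, "tz": 0, "wx": 0, "wy": 0, "wz": 0, "jaw": -1}, {"tx": -3, "ty": 0, "tz": 0, "wx": 0, "wy": 0, "wz": 0, "jaw": -1}, {"tx": -4, "ty": 0, "tz": 0, "wx": 0, "wy": 0, "wz": 0, "jaw": -1}, {"tx": -4, "ty": -2, "tz": 0.3, "wx": 0, "wy": 0, "wz": 0, "jaw": -1}, {"tx": -4, "ty": -2.8, "tz": 0.3, "wx": 0, "wy": 0, "wz": 0, "jaw": -1}, {"tx": 0, "ty": -4.6, "tz": 0.3, "wx": 0, "wy": 0, "wz": 0, "jaw": -1}, {"tx": 0, "ty": -4.6, "tz": 0.3, "wx": 0, "wy": 0, "wz": 0, "jaw": -1}, {"tx": 0, "ty": -4.6, "tz": 0.3, "wx": 0, "wy": 0, "wz": 0, "jaw": -1}, {"tx": 0, "ty": -4.5, "tz": 0.3, "wx": 0, "wy": 0, "wz": 0, "jaw": -1}, {"tx": 0, "ty": 0, "tz": 0, "wx": 0.124, "wy": 0, "wz": 0, "jaw": -1}, {"tx": 0, "ty": 0, "tz": 0, "wx": 0, "wy": 0, "wz": 0, "jaw": -1}, {"tx": 0, "ty": 0, "tz": 0, "wx": 0, "wy": 0, "wz": 0, "jaw": -1}])

```text
time: 6.55
tool_pos: [428.1, 66.9, 191.1]
tcp_rot: [1.686, 1.568, -0.029]
contact_force: [0.6, -0.3, -0.6]
grip_width: 21.6
```

```bash
python3 - <<'E'
from h import *
st();shot('wrist','j1')
E
```

```text
t 6.55 tcp [428.05  66.92 191.14] grip 21.61 F [ 0.6 -0.3 -0.6] M [0.04 0.11 0.01] 
q [-0.022  0.236  1.851 -0.     1.052  1.692] x [ 0.0026 -0.0001 -1.    ] z [-0.1434 -0.9897 -0.0003] zyaw -98.24
```

View pics/j1.png

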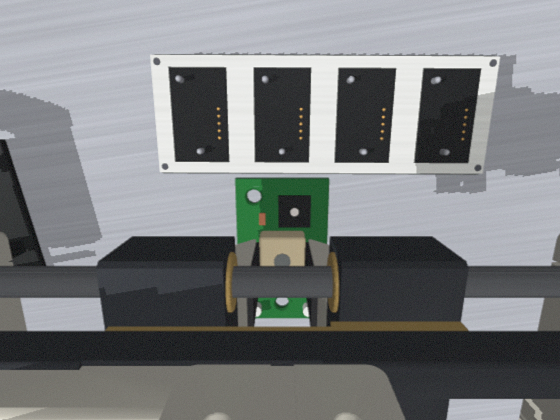

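```bash
cat >> h.py <<'E'
def nests(f,T=None,dbg=False):
    im=cv2.imread(f'pics/{f}.png');T=np.load(f'pics/{f}.npy') if T is None else T
    hsv=cv2.cvtColor(im,cv2.COLOR_BGR2HSV)
    m=((hsv[...,2]<75)).astype(np.uint8);m=cv2.morphologyEx(m,cv2.MORPH_CLOSE,np.ones((3,3)))
    cs,_=cv2.findContours(m,cv2.RETR_EXTERNAL,cv2.CHAIN_APPROX_NONE);out=[]
    for c in cs:
        if cv2.contourArea(c)<1500: continue
        h=cv2.convexHull(c)[:,0,:]
        p=toz('wrist',h,30,T)[:,:2].astype(np.float32)
        (cx,cy),(w,hh),a=cv2.minAreaRect(p)
        L,S=max(w,hh),min(w,hh)
        if 70<L<86 and 42<S<54:
            if w<hh:a+=90
            a=(a+90)%180-90
            out.append((cx,cy,L,S,a))
    return np.array(sorted(out,key=lambda r:r[1]))
E
python3 - <<'E'
from h import *
print(nests('j1'));print(nests('a_wrist'))
crop('j1',150,50,500,180,2.2,'c7')
E
```

```text
[[479.7652 -82.0672  76.2668  46.9862  -8.2705]
 [490.1453 -12.816   75.4702  46.3517  -8.3696]
 [500.4716  56.4352  76.2983  46.4068  -8.4594]
 [510.4269 125.5593  76.1028  46.3658  -8.3014]]
[[491.337  -13.6515  76.0515  46.3029  -8.4389]
 [501.6071  55.5164  76.0721  46.2682  -8.5635]
 [511.9419 124.7607  76.0257  46.3238  -8.4283]]
```

View pics/c7.png

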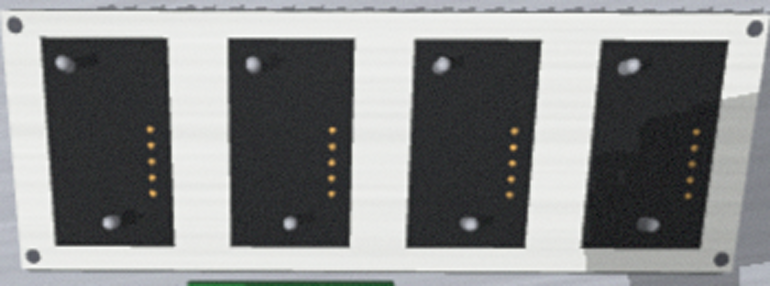

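```bash
python3 - <<'E'
from h import *
y=np.radians(-98.4)
st();go((499.6,56.9,74),(np.cos(y),np.sin(y),0))
E
```

```text
t 6.6 tcp [428.15  66.92 190.85] grip 21.43 F [-0.1 -0.2  0. ] M [ 0.04  0.15 -0.02] 
q [-0.022  0.237  1.85   0.     1.052  1.693] x [ 0.002 -0.    -1.   ] z [-0.1436 -0.9896 -0.0003] zyaw -98.26
tx,ty,tz cm [11.699  7.191 -0.031] rot [ 0.0025 -0.0003 -0.002 ] rows>= 2.75
```

Call:
arm_command(plan=[{"tx": 0, "ty": 3.6, "tz": -0.02, "wx": 0.0025, "wy": 0, "wz": 0, "jaw": -1}, {"tx": 2, "ty": 3.6, "tz": -0.01, "wx": 0, "wy": 0, "wz": 0, "jaw": -1}, {"tx": 4, "ty": 0, "tz": 0, "wx": 0, "wy": 0, "wz": 0, "jaw": -1}, {"tx": 3.5, "ty": 0, "tz": 0, "wx": 0, "wy": 0, "wz": 0, "jaw": -1}, {"tx": 1.7, "ty": 0, "tz": 0, "wx": 0, "wy": 0, "wz": 0, "jaw": -1}, {"tx": 0.4, "ty": 0, "tz": 0, "wx": 0, "wy": 0, "wz": 0, "jaw": -1}, {"tx": 0, "ty": 0, "tz": 0, "wx": 0, "wy": 0, "wz": 0, "jaw": -1}, {"tx": 0, "ty": 0, "tz": 0, "wx": 0, "wy": 0, "wz": 0, "jaw": -1}, {"tx": 0, "ty": 0, "tz": 0, "wx": 0, "wy": 0, "wz": 0, "jaw": -1}])

```text
time: 7.5
tool_pos: [499.2, 56.6, 75.4]
tcp_rot: [1.668, 1.568, -0.051]
contact_force: [0.3, 0.1, -0.3]
grip_width: 21.7
```

```bash
python3 - <<'E'
from h import *
st();shot('wrist','j2');crop('j2',215,150,345,330,3.3,'c8')
E
```

```text
t 7.5 tcp [499.21  56.64  75.45] grip 21.66 F [ 0.3  0.1 -0.3] M [ 0.04  0.11 -0.01] 
q [-0.04   0.514  1.804 -0.     0.821  1.68 ] x [ 0.0027 -0.0001 -1.    ] z [-0.1482 -0.989  -0.0003] zyaw -98.52
```

View pics/c8.png

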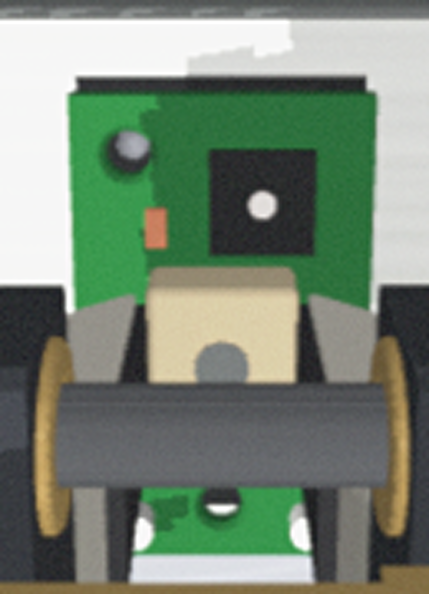

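```bash
python3 - <<'E'
from h import *
im=cv2.imread('pics/j2.png')
a=cv2.resize(im[180:212,238:270],None,fx=12,fy=12,interpolation=cv2.INTER_NEAREST);b=cv2.resize(im[286:318,266:298],None,fx=12,fy=12,interpolation=cv2.INTER_NEAREST)
cv2.imwrite('pics/c9.png',np.hstack([a,b]))
T=np.load('pics/j2.npy')
# expected pixels of peg tops (corrected nest2)
c=np.array([501.45,56.6]);y=np.radians(-8.4);Rz=np.array([[np.cos(y),-np.sin(y)],[np.sin(y),np.cos(y)]])
for l in [(29,14),(-29,0)]:
    print(proj('wrist',[np.r_[c+Rz@l,39]],T))
E
```

```text
[[253.9525 192.5081]]
[[280.9991 293.8169]]
```

View pics/c9.png

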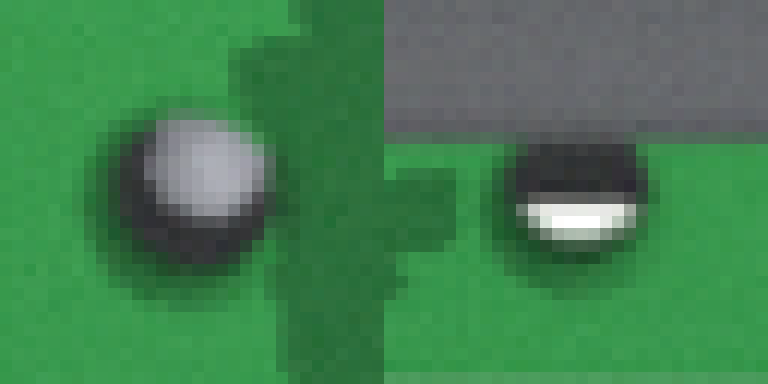

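```bash
python3 - <<'E'
from h import *
T=np.load('pics/j2.npy')
h=toz('wrist',[(253.3,197)],49.25,T)[0]
for uv in [(255.1,193.7),(254.9,192.8)]:
  p=toz('wrist',[uv],37,T)[0]
  d=np.linalg.inv(T[:3,:3])@np.r_[(p-h)[:2],0];print(h,p,'move tool y,z mm',d[1:])
E
```

```text
[531.8577  65.7608  49.25  ] [531.1056  65.9449  37.    ] move tool y,z mm [-0.7711 -0.0705]
[531.8577  65.7608  49.25  ] [531.5972  65.969   37.    ] move tool y,z mm [-0.2885 -0.1672]
```

Call:
arm_command(plan=[{"tx": 0.2, "ty": -0.05, "tz": -0.01, "wx": 0, "wy": 0, "wz": 0, "jaw": -1}, {"tx": 0.2, "ty": 0, "tz": 0, "wx": 0, "wy": 0, "wz": 0, "jaw": -1}, {"tx": 0.2, "ty": 0, "tz": 0, "wx": 0, "wy": 0, "wz": 0, "jaw": -1}, {"tx": 0.1, "ty": 0, "tz": 0, "wx": 0, "wy": 0, "wz": 0, "jaw": -1}, {"tx": 0.1, "ty": 0, "tz": 0, "wx": 0, "wy": 0, "wz": 0, "jaw": -1}, {"tx": 0, "ty": 0, "tz": 0, "wx": 0, "wy": 0, "wz": 0, "jaw": -1}, {"tx": 0, "ty": 0, "tz": 0, "wx": 0, "wy": 0, "wz": 0, "jaw": -1}])

```text
time: 8.25
tool_pos: [497.8, 56.8, 66.2]
tcp_rot: [1.13, 1.571, -0.59]
contact_force: [-0.1, 0.3, -1.3]
grip_width: 21.2
```

```bash
python3 - <<'E'
from h import *
st()
im,T=shot('wrist','j3')
a=cv2.resize(im[180:212,238:270],None,fx=12,fy=12,interpolation=cv2.INTER_NEAREST);b=cv2.resize(im[286:318,266:298],None,fx=12,fy=12,interpolation=cv2.INTER_NEAREST)
cv2.imwrite('pics/c10.png',np.hstack([a,b]))
E
```

```text
t 8.25 tcp [497.77  56.81  66.22] grip 21.23 F [-0.1  0.3 -1.3] M [0.07 0.11 0.03] 
q [-0.039  0.528  1.813 -0.     0.8    1.681] x [ 0. -0. -1.] z [-0.1487 -0.9889  0.    ] zyaw -98.55
```

View pics/c10.png

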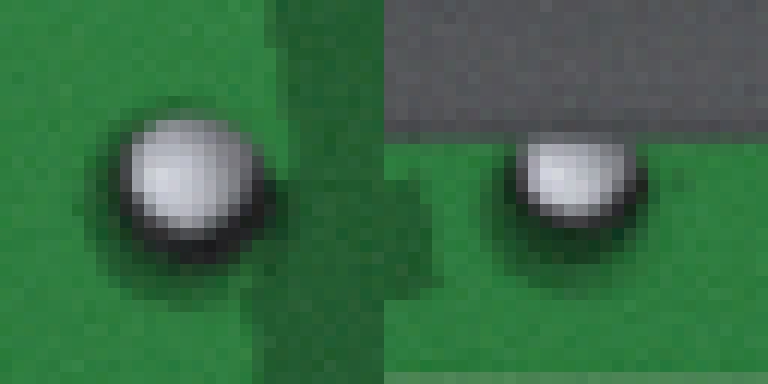

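Call:
arm_command(plan=[{"tx": 0.15, "ty": 0, "tz": 0, "wx": 0, "wy": 0, "wz": 0, "jaw": -1}, {"tx": 0.15, "ty": 0, "tz": 0, "wx": 0, "wy": 0, "wz": 0, "jaw": -1}, {"tx": 0.15, "ty": 0, "tz": 0, "wx": 0, "wy": 0, "wz": 0, "jaw": -1}, {"tx": 0.1, "ty": 0, "tz": 0, "wx": 0, "wy": 0, "wz": 0, "jaw": -1}, {"tx": 0.1, "ty": 0, "tz": 0, "wx": 0, "wy": 0, "wz": 0, "jaw": -1}, {"tx": 0, "ty": 0, "tz": 0, "wx": 0, "wy": 0, "wz": 0, "jaw": -1}, {"tx": 0, "ty": 0, "tz": 0, "wx": 0, "wy": 0, "wz": 0, "jaw": -1}, {"tx": 0, "ty": 0, "tz": 0, "wx": 0, "wy": 0, "wz": 0, "jaw": -1}])

```text
time: 9.1
tool_pos: [497.7, 56.8, 60.1]
tcp_rot: [1.368, 1.571, -0.352]
contact_force: [-1.6, -0.0, 5.7]
grip_width: 21.4
```

```bash
python3 - <<'E'
from h import *
st()
im,T=shot('wrist','j4')
a=cv2.resize(im[150:330,215:345],None,fx=3,fy=3,interpolation=cv2.INTER_NEAREST)
cv2.imwrite('pics/c11.png',a)
E
```

```text
t 9.1 tcp [497.72  56.8   60.13] grip 21.37 F [-1.6 -0.   5.7] M [ 0.07  0.46 -0.01] 
q [-0.039  0.538  1.818 -0.     0.785  1.681] x [ 0.0002 -0.0001 -1.    ] z [-0.1486 -0.9889  0.    ] zyaw -98.55
```

View pics/c11.png

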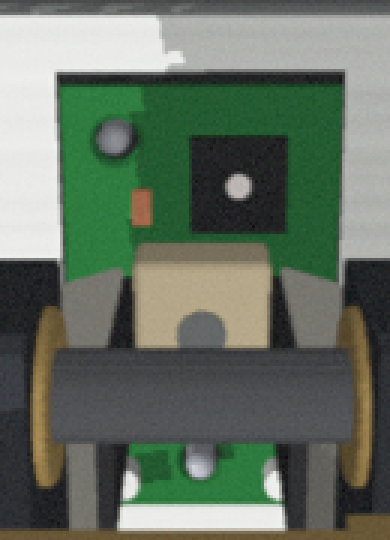

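Call:
arm_command(plan=[{"tx": 0, "ty": 0, "tz": 0, "wx": 0, "wy": 0, "wz": 0, "jaw": -0.3}, {"tx": 0, "ty": 0, "tz": 0, "wx": 0, "wy": 0, "wz": 0, "jaw": -0.3}, {"tx": 0, "ty": 0, "tz": 0, "wx": 0, "wy": 0, "wz": 0, "jaw": -0.3}, {"tx": 0, "ty": 0, "tz": 0, "wx": 0, "wy": 0, "wz": 0, "jaw": -0.3}, {"tx": -0.5, "ty": 0, "tz": 0, "wx": 0, "wy": 0, "wz": 0, "jaw": -0.3}, {"tx": -1.5, "ty": 0, "tz": 0, "wx": 0, "wy": 0, "wz": 0, "jaw": -0.3}, {"tx": -4, "ty": 0, "tz": 0, "wx": 0, "wy": 0, "wz": 0, "jaw": -0.3}, {"tx": -4, "ty": 0, "tz": 0, "wx": 0, "wy": 0, "wz": 0, "jaw": -0.3}])

```text
time: 9.95
tool_pos: [497.2, 56.8, 160.6]
tcp_rot: [-1.451, 1.569, 3.112]
contact_force: [0.5, -0.5, 1.0]
grip_width: 32.1
```

```bash
python3 - <<'E'
from h import *
st();go((590,-50,170),(-0.329,-0.944,0))
E
```

```text
t 9.95 tcp [497.17  56.81 160.63] grip 32.06 F [ 0.5 -0.5  1. ] M [ 0.06  0.14 -0.03] 
q [-0.039  0.391  1.717 -0.     1.035  1.681] x [-0.0019  0.0001 -1.    ] z [-0.1487 -0.9889  0.0002] zyaw -98.55
tx,ty,tz cm [-0.955 10.767  9.182] rot [0.1861 0.0004 0.0018] rows>= 2.84
```

Call:
arm_command(plan=[{"tx": -0.3, "ty": 3.6, "tz": 3.06, "wx": 0, "wy": 0, "wz": 0, "jaw": -0.2}, {"tx": -0.3, "ty": 3.6, "tz": 3.06, "wx": 0, "wy": 0, "wz": 0, "jaw": -0.2}, {"tx": -0.3, "ty": 3.6, "tz": 3.06, "wx": 0, "wy": 0, "wz": 0, "jaw": -0.2}, {"tx": 0, "ty": 0, "tz": 0, "wx": 0.093, "wy": 0, "wz": 0, "jaw": -0.2}, {"tx": 0, "ty": 0, "tz": 0, "wx": 0.093, "wy": 0, "wz": 0, "jaw": -0.2}, {"tx": 0, "ty": 0, "tz": 0, "wx": 0, "wy": 0, "wz": 0, "jaw": -0.2}, {"tx": 0, "ty": 0, "tz": 0, "wx": 0, "wy": 0, "wz": 0, "jaw": -0.2}, {"tx": 0, "ty": 0, "tz": 0, "wx": 0, "wy": 0, "wz": 0, "jaw": -0.2}])

```text
time: 10.75
tool_pos: [590.8, -49.7, 168.9]
tcp_rot: [1.579, 1.571, -0.325]
contact_force: [0.3, -0.4, -1.3]
grip_width: 36.6
```

```bash
cat >> h.py <<'E'
COR=np.array([0,1.05,-0.2]) # add in tool frame to measured
HUE={'yellow':((18,100,100),(35,255,255)),'blue':((108,120,50),(128,255,255)),'green':((50,100,40),(85,255,255))}
def board(f,col,z=4,ztool=None):
    """colour mask -> hull -> plane z -> minAreaRect; centre corrected"""
    im=cv2.imread(f'pics/{f}.png');T=np.load(f'pics/{f}.npy')
    m=cv2.inRange(cv2.cvtColor(im,cv2.COLOR_BGR2HSV),*[np.array(a) for a in HUE[col]])
    m=cv2.morphologyEx(m,cv2.MORPH_OPEN,np.ones((3,3)));cs,_=cv2.findContours(m,cv2.RETR_EXTERNAL,cv2.CHAIN_APPROX_NONE)
    c=max(cs,key=cv2.contourArea);h=cv2.convexHull(c)[:,0,:];print('px bbox',cv2.boundingRect(c))
    p=toz('wrist',h,z,T)[:,:2].astype(np.float32);(cx,cy),(w,hh),a=cv2.minAreaRect(p)
    if w<hh:a+=90
    a=(a+90)%180-90
    q=np.array([cx,cy])+(T[:3,:3]@COR)[:2]
    print(col,'centre',q.round(2),'size',round(max(w,hh),1),round(min(w,hh),1),'yaw',round(a,2));return q,a
E
python3 - <<'E'
from h import *
st();shot('wrist','y1');board('y1','yellow')
E
```

```text
t 10.75 tcp [590.79 -49.74 168.94] grip 36.61 F [ 0.3 -0.4 -1.3] M [0.07 0.13 0.01] 
q [-0.213  0.535  1.444 -0.     1.162  1.691] x [ 0.0002 -0.0001 -1.    ] z [-0.3268 -0.9451 -0.    ] zyaw -109.08
px bbox (257, 74, 55, 92)
yellow centre [656.13 -74.15] size 75.9 45.7 yaw -19.4
```

View pics/y1.png

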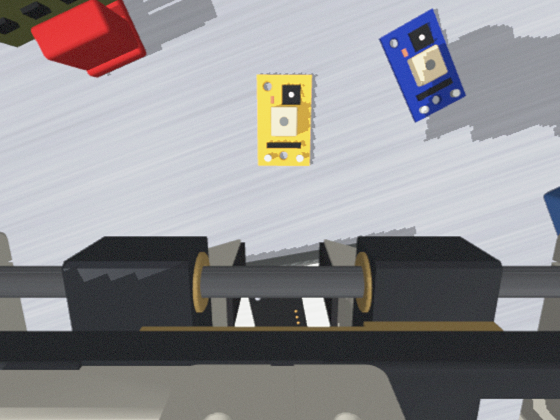

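```bash
python3 - <<'E'
from h import *
board('y1','blue')
y=np.radians(-109.4);go((656.1,-74.0,30),(np.cos(y),np.sin(y),0))
E
```

```text
px bbox (380, 10, 85, 111)
blue centre [ 659.36 -197.96] size 75.0 46.3 yaw 9.35
tx,ty,tz cm [13.897  6.959  0.159] rot [ 0.0053  0.     -0.0003] rows>= 3.11
```

Call:
arm_command(plan=[{"tx": 1.0, "ty": 3.5, "tz": 0.08, "wx": 0, "wy": 0, "wz": 0, "jaw": -0.2}, {"tx": 2.0, "ty": 3.46, "tz": 0.08, "wx": 0.0053, "wy": 0, "wz": 0, "jaw": -0.2}, {"tx": 4.0, "ty": 0, "tz": 0, "wx": 0, "wy": 0, "wz": 0, "jaw": -0.2}, {"tx": 4.0, "ty": 0, "tz": 0, "wx": 0, "wy": 0, "wz": 0, "jaw": -0.2}, {"tx": 2.0, "ty": 0, "tz": 0, "wx": 0, "wy": 0, "wz": 0, "jaw": -0.2}, {"tx": 0.9, "ty": 0, "tz": 0, "wx": 0, "wy": 0, "wz": 0, "jaw": -0.2}, {"tx": 0, "ty": 0, "tz": 0, "wx": 0, "wy": 0, "wz": 0, "jaw": -0.2}, {"tx": 0, "ty": 0, "tz": 0, "wx": 0, "wy": 0, "wz": 0, "jaw": -0.2}, {"tx": 0, "ty": 0, "tz": 0, "wx": 0, "wy": 0, "wz": 0, "jaw": -1}, {"tx": 0, "ty": 0, "tz": 0, "wx": 0, "wy": 0, "wz": 0, "jaw": -1}, {"tx": 0, "ty": 0, "tz": 0, "wx": 0, "wy": 0, "wz": 0, "jaw": -1}, {"tx": 0, "ty": 0, "tz": 0, "wx": 0, "wy": 0, "wz": 0, "jaw": -1}, {"tx": 0, "ty": 0, "tz": 0, "wx": 0, "wy": 0, "wz": 0, "jaw": -1}])

```text
time: 12.1
tool_pos: [656.8, -74.6, 31.1]
tcp_rot: [1.69, 1.569, -0.221]
contact_force: [-1.1, 0.1, 7.2]
grip_width: 21.6
```

```bash
python3 - <<'E'
from h import *
st();shot('wrist','y2');crop('y2',225,165,345,325,4,'c12')
E
```

```text
t 12.1 tcp [656.75 -74.55  31.08] grip 21.65 F [-1.1  0.1  7.2] M [0.1  0.28 0.02] 
q [-0.229  0.803  1.349  0.     0.987  1.682] x [ 0.002  -0.0005 -1.    ] z [-0.3339 -0.9426 -0.0002] zyaw -109.51
```

View pics/c12.png

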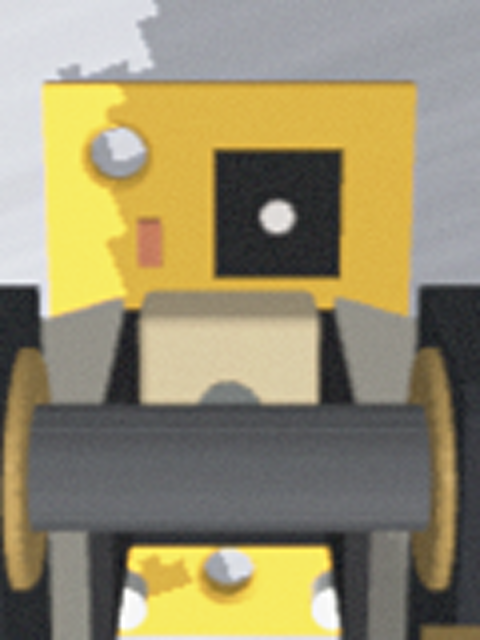

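```bash
python3 - <<'E'
from h import *
T=np.load('pics/y2.npy')
for z in (3,4,5):
    p=toz('wrist',[(282,307.2),(254.5,203.2)],z,T);c,y=pose2(*p);print((np.linalg.inv(T)@np.r_[c,0,1])[:3]+COR)
E
```

```text
centre [655.2  -74.57] yaw deg -19.61 len 59.32 (59.67)
[31.0759 -0.466   0.3395]
centre [655.57 -74.74] yaw deg -19.61 len 58.96 (59.67)
[31.0767 -0.0619  0.3798]
centre [655.94 -74.92] yaw deg -19.61 len 58.59 (59.67)
[31.0775  0.3421  0.4201]
```

Call:
arm_command(plan=[{"tx": -1, "ty": 0, "tz": 0, "wx": 0, "wy": 0, "wz": 0, "jaw": -1}, {"tx": -3, "ty": 0, "tz": 0, "wx": 0, "wy": 0, "wz": 0, "jaw": -1}, {"tx": -4, "ty": 0, "tz": 0, "wx": 0, "wy": 0, "wz": 0, "jaw": -1}, {"tx": -4, "ty": 0, "tz": 0, "wx": 0, "wy": 0, "wz": 0, "jaw": -1}, {"tx": 0, "ty": 0, "tz": 0, "wx": 0, "wy": 0, "wz": 0, "jaw": -1}, {"tx": 0, "ty": 0, "tz": 0, "wx": 0, "wy": 0, "wz": 0, "jaw": -1}, {"tx": 0, "ty": 0, "tz": 0, "wx": 0, "wy": 0, "wz": 0, "jaw": -1}])

```text
time: 12.85
tool_pos: [655.3, -74.3, 148.6]
tcp_rot: [-1.459, 1.568, 2.913]
contact_force: [0.6, -0.5, -0.0]
grip_width: 21.5
```

```bash
python3 - <<'E'
from h import *
st();shot('wrist','y3');crop('y3',225,165,345,325,4,'c13')
E
```

```text
t 12.85 tcp [655.28 -74.26 148.62] grip 21.47 F [ 0.6 -0.5 -0. ] M [ 0.05  0.12 -0.08] 
q [-0.229  0.672  1.25   0.     1.222  1.682] x [-0.0023  0.0005 -1.    ] z [-0.334  -0.9426  0.0003] zyaw -109.51
```

View pics/c13.png

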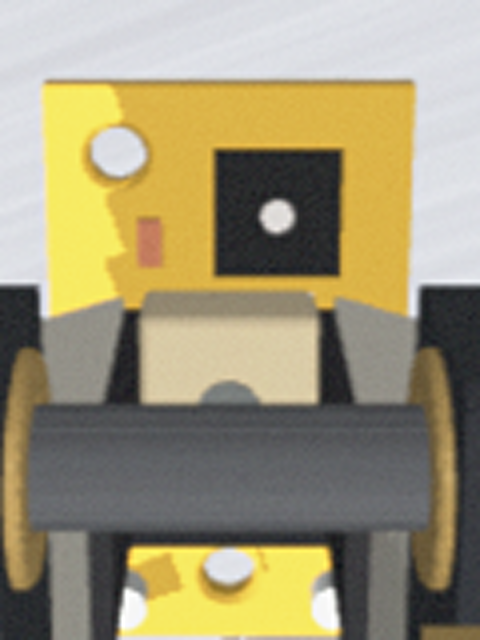

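```bash
python3 - <<'E'
from h import *
y=np.radians(-98.45);go((491.1,-12.6,148),(np.cos(y),np.sin(y),0))
E
```

```text
tx,ty,tz cm [  0.067 -17.521  -0.326] rot [-0.1931  0.      0.0032] rows>= 3.5
```

Call:
arm_command(plan=[{"tx": 0, "ty": -4.38, "tz": -0.08, "wx": 0, "wy": 0, "wz": 0, "jaw": -1}, {"tx": 0, "ty": -4.38, "tz": -0.08, "wx": 0, "wy": 0, "wz": 0, "jaw": -1}, {"tx": 0, "ty": -4.38, "tz": -0.08, "wx": 0, "wy": 0, "wz": 0, "jaw": -1}, {"tx": 0, "ty": -4.38, "tz": -0.08, "wx": 0, "wy": 0, "wz": 0, "jaw": -1}, {"tx": 0, "ty": 0, "tz": 0, "wx": -0.0965, "wy": 0, "wz": 0, "jaw": -1}, {"tx": 2, "ty": 0, "tz": 0, "wx": -0.0965, "wy": 0, "wz": 0, "jaw": -1}, {"tx": 3, "ty": 0, "tz": 0, "wx": 0, "wy": 0, "wz": 0, "jaw": -1}, {"tx": 2, "ty": 0, "tz": 0, "wx": 0, "wy": 0, "wz": 0, "jaw": -1}, {"tx": 0, "ty": 0, "tz": 0, "wx": 0, "wy": 0, "wz": 0, "jaw": -1}, {"tx": 0, "ty": 0, "tz": 0, "wx": 0, "wy": 0, "wz": 0, "jaw": -1}, {"tx": 0, "ty": 0, "tz": 0, "wx": 0, "wy": 0, "wz": 0, "jaw": -1}, {"tx": 0, "ty": 0, "tz": 0, "wx": 0, "wy": 0, "wz": 0, "jaw": -1}])

```text
time: 14.1
tool_pos: [492.7, -13.0, 80.6]
tcp_rot: [1.533, 1.569, -0.185]
contact_force: [0.6, 0.1, -0.4]
grip_width: 21.2
```

```bash
cat >> h.py <<'E'
def holes(im,out):
    a=cv2.resize(im[182:214,238:270],None,fx=12,fy=12,interpolation=cv2.INTER_NEAREST);b=cv2.resize(im[290:322,266:298],None,fx=12,fy=12,interpolation=cv2.INTER_NEAREST)
    cv2.imwrite(f'pics/{out}.png',np.hstack([a,b]))
E
python3 - <<'E'
from h import *
st();im,T=shot('wrist','y4');holes(im,'c14')
y=np.radians(-98.45);go((491.1,-12.6,74),(np.cos(y),np.sin(y),0))
E
```

```text
t 14.1 tcp [492.65 -12.99  80.65] grip 21.18 F [ 0.6  0.1 -0.4] M [ 0.04  0.16 -0.  ] 
q [-0.182  0.493  1.825 -0.     0.822  1.536] x [ 0.0018 -0.0003 -1.    ] z [-0.1469 -0.9891  0.0001] zyaw -98.45
tx,ty,tz cm [ 0.661 -0.153 -0.017] rot [-0.0001  0.     -0.0018] rows>= 0.14
```

View pics/c14.png

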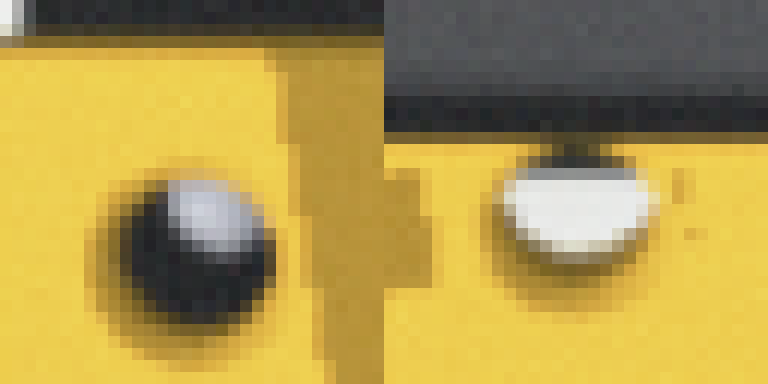

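```bash
cat >> h.py <<'E'
def servo(f,hole,peg,under):
    T=np.load(f'pics/{f}.npy')
    h=toz('wrist',[hole],T[2,3]-under+4,T)[0];p=toz('wrist',[peg],37,T)[0]
    print('move tool y,z mm',(T[:3,:3].T@np.r_[(p-h)[:2],0])[1:])
E
python3 - <<'E'
from h import *
for u in (29.5,30.5):servo('y4',(253.3,203.7),(255.9,198.5),u)
E
```

```text
move tool y,z mm [-1.2608 -0.0901]
move tool y,z mm [-1.0311 -0.004 ]
```

Call:
arm_command(plan=[{"tx": 0.3, "ty": -0.12, "tz": 0, "wx": 0, "wy": 0, "wz": 0, "jaw": -1}, {"tx": 0.3, "ty": 0, "tz": 0, "wx": 0, "wy": 0, "wz": 0, "jaw": -1}, {"tx": 0.2, "ty": 0, "tz": 0, "wx": 0, "wy": 0, "wz": 0, "jaw": -1}, {"tx": 0, "ty": 0, "tz": 0, "wx": 0, "wy": 0, "wz": 0, "jaw": -1}, {"tx": 0, "ty": 0, "tz": 0, "wx": 0, "wy": 0, "wz": 0, "jaw": -1}, {"tx": 0, "ty": 0, "tz": 0, "wx": 0, "wy": 0, "wz": 0, "jaw": -1}, {"tx": 0, "ty": 0, "tz": 0, "wx": 0, "wy": 0, "wz": 0, "jaw": -1}])

```text
time: 14.85
tool_pos: [490.9, -12.7, 71.8]
tcp_rot: [1.553, 1.571, -0.166]
contact_force: [0.6, -0.6, -0.3]
grip_width: 21.4
```

```bash
python3 - <<'E'
from h import *
st();im,T=shot('wrist','y5');holes(im,'c15')
E
```

```text
t 14.85 tcp [490.92 -12.74  71.79] grip 21.38 F [ 0.6 -0.6 -0.3] M [0.01 0.15 0.04] 
q [-0.182  0.506  1.836  0.     0.8    1.536] x [ 0.0002 -0.     -1.    ] z [-0.147  -0.9891  0.    ] zyaw -98.45
```

View pics/c15.png

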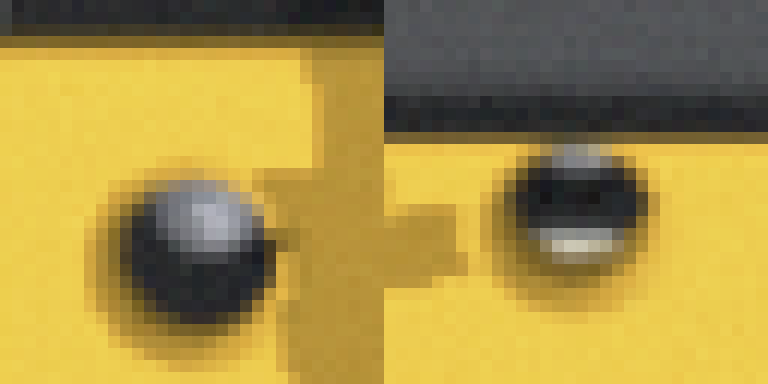

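```bash
python3 - <<'E'
from h import *
for u in (29,30):servo('y5',(253.3,203.7),(255.3,197.8),u)
# reference: green j3 inserted ok
servo('j3',(253.3,196.7),(238+193/12,180+237/12-4.9),30.2)
E
```

```text
move tool y,z mm [0.8686 0.2519]
move tool y,z mm [1.1    0.3382]
move tool y,z mm [0.3094 0.1503]
```

Call:
arm_command(plan=[{"tx": 0.2, "ty": 0.06, "tz": 0.015, "wx": 0, "wy": 0, "wz": 0, "jaw": -1}, {"tx": 0.2, "ty": 0, "tz": 0, "wx": 0, "wy": 0, "wz": 0, "jaw": -1}, {"tx": 0.1, "ty": 0, "tz": 0, "wx": 0, "wy": 0, "wz": 0, "jaw": -1}, {"tx": 0, "ty": 0, "tz": 0, "wx": 0, "wy": 0, "wz": 0, "jaw": -1}, {"tx": 0, "ty": 0, "tz": 0, "wx": 0, "wy": 0, "wz": 0, "jaw": -1}, {"tx": 0, "ty": 0, "tz": 0, "wx": 0, "wy": 0, "wz": 0, "jaw": -1}])

```text
time: 15.5
tool_pos: [491.5, -12.9, 66.8]
tcp_rot: [1.737, 1.571, 0.019]
contact_force: [-0.7, 0.2, -0.1]
grip_width: 21.6
```

```bash
python3 - <<'E'
from h import *
st();im,T=shot('wrist','y6');holes(im,'c16')
E
```

```text
t 15.5 tcp [491.46 -12.94  66.76] grip 21.62 F [-0.7  0.2 -0.1] M [0.06 0.13 0.02] 
q [-0.182  0.515  1.839  0.     0.788  1.536] x [ 0.0002  0.     -1.    ] z [-0.147  -0.9891 -0.    ] zyaw -98.45
```

View pics/c16.png

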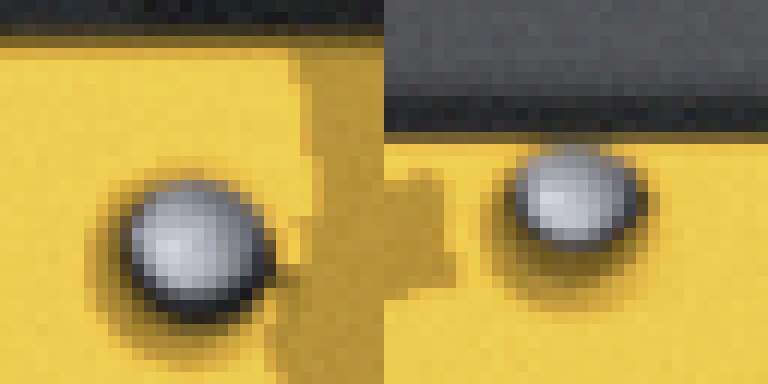

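Both pegs have entered; push down the rest.

Call:
arm_command(plan=[{"tx": 0.15, "ty": 0, "tz": 0, "wx": 0, "wy": 0, "wz": 0, "jaw": -1}, {"tx": 0.15, "ty": 0, "tz": 0, "wx": 0, "wy": 0, "wz": 0, "jaw": -1}, {"tx": 0.15, "ty": 0, "tz": 0, "wx": 0, "wy": 0, "wz": 0, "jaw": -1}, {"tx": 0.1, "ty": 0, "tz": 0, "wx": 0, "wy": 0, "wz": 0, "jaw": -1}, {"tx": 0.1, "ty": 0, "tz": 0, "wx": 0, "wy": 0, "wz": 0, "jaw": -1}, {"tx": 0, "ty": 0, "tz": 0, "wx": 0, "wy": 0, "wz": 0, "jaw": -1}, {"tx": 0, "ty": 0, "tz": 0, "wx": 0, "wy": 0, "wz": 0, "jaw": -1}])

```text
time: 16.25
tool_pos: [491.4, -12.9, 61.0]
tcp_rot: [1.39, 1.57, -0.329]
contact_force: [-3.3, 0.3, 9.5]
grip_width: 21.3
```

```bash
python3 - <<'E'
from h import *
st();im,T=shot('wrist','y7');holes(im,'c17')
E
```

```text
t 16.25 tcp [491.35 -12.93  61.03] grip 21.3 F [-3.3  0.3  9.5] M [0.16 0.65 0.01] 
q [-0.182  0.524  1.843 -0.     0.774  1.536] x [ 0.0003 -0.0001 -1.    ] z [-0.1469 -0.9892  0.0001] zyaw -98.45
```

View pics/c17.png

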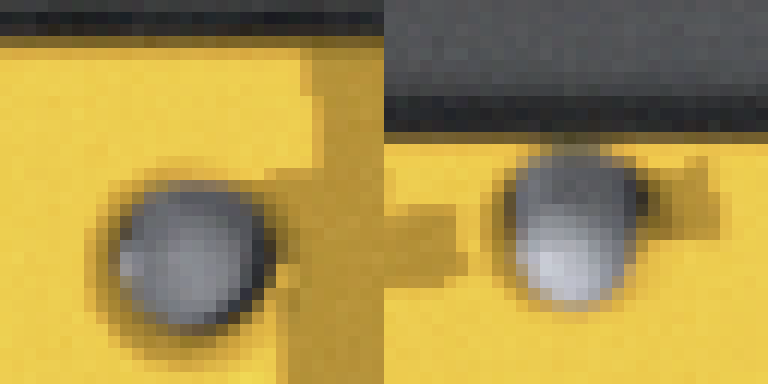

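Call:
arm_command(plan=[{"tx": 0, "ty": 0, "tz": 0, "wx": 0, "wy": 0, "wz": 0, "jaw": -0.3}, {"tx": 0, "ty": 0, "tz": 0, "wx": 0, "wy": 0, "wz": 0, "jaw": -0.3}, {"tx": 0, "ty": 0, "tz": 0, "wx": 0, "wy": 0, "wz": 0, "jaw": -0.3}, {"tx": 0, "ty": 0, "tz": 0, "wx": 0, "wy": 0, "wz": 0, "jaw": -0.3}, {"tx": -0.5, "ty": 0, "tz": 0, "wx": 0, "wy": 0, "wz": 0, "jaw": -0.3}, {"tx": -1.5, "ty": 0, "tz": 0, "wx": 0, "wy": 0, "wz": 0, "jaw": -0.3}, {"tx": -4, "ty": 0, "tz": 0, "wx": 0, "wy": 0, "wz": 0, "jaw": -0.3}, {"tx": -4, "ty": 0, "tz": 0, "wx": 0, "wy": 0, "wz": 0, "jaw": -0.3}])

```text
time: 17.1
tool_pos: [490.8, -12.9, 161.1]
tcp_rot: [-1.605, 1.569, 2.96]
contact_force: [0.7, 0.6, -0.1]
grip_width: 32.4
```

```bash
python3 - <<'E'
from h import *
st();go((594.3,-208.7,170),(0.1625,-.987,0))
E
```

```text
t 17.1 tcp [490.8  -12.87 161.12] grip 32.36 F [ 0.7  0.6 -0.1] M [0.   0.1  0.04] 
q [-0.182  0.375  1.742 -0.     1.027  1.536] x [-0.002   0.0004 -1.    ] z [-0.147  -0.9891 -0.0001] zyaw -98.45
tx,ty,tz cm [-0.916 13.114 17.849] rot [-0.3107 -0.0004  0.002 ] rows>= 4.43
```

Call:
arm_command(plan=[{"tx": -0.2, "ty": 2.62, "tz": 3.57, "wx": 0, "wy": 0, "wz": 0, "jaw": -0.2}, {"tx": -0.2, "ty": 2.62, "tz": 3.57, "wx": 0, "wy": 0, "wz": 0, "jaw": -0.2}, {"tx": -0.2, "ty": 2.62, "tz": 3.57, "wx": 0, "wy": 0, "wz": 0, "jaw": -0.2}, {"tx": -0.2, "ty": 2.62, "tz": 3.57, "wx": 0, "wy": 0, "wz": 0, "jaw": -0.2}, {"tx": -0.1, "ty": 2.62, "tz": 3.57, "wx": 0, "wy": 0, "wz": 0, "jaw": -0.2}, {"tx": 0, "ty": 0, "tz": 0, "wx": -0.104, "wy": 0, "wz": 0, "jaw": -0.2}, {"tx": 0, "ty": 0, "tz": 0, "wx": -0.104, "wy": 0, "wz": 0, "jaw": -0.2}, {"tx": 0, "ty": 0, "tz": 0, "wx": -0.103, "wy": 0, "wz": 0, "jaw": -0.2}, {"tx": 0, "ty": 0, "tz": 0, "wx": 0, "wy": 0, "wz": 0, "jaw": -0.2}, {"tx": 0, "ty": 0, "tz": 0, "wx": 0, "wy": 0, "wz": 0, "jaw": -0.2}, {"tx": 0, "ty": 0, "tz": 0, "wx": 0, "wy": 0, "wz": 0, "jaw": -0.2}, {"tx": 0, "ty": 0, "tz": 0, "wx": 0, "wy": 0, "wz": 0, "jaw": -0.2}])

```text
time: 18.3
tool_pos: [594.8, -208.7, 169.4]
tcp_rot: [0.982, 1.571, -0.426]
contact_force: [-0.4, -0.4, -0.6]
grip_width: 36.4
```

```bash
python3 - <<'E'
from h import *
st();shot('wrist','b1');board('b1','blue')
E
```

```text
t 18.3 tcp [ 594.77 -208.66  169.38] grip 36.36 F [-0.4 -0.4 -0.6] M [ 0.07  0.13 -0.01] 
q [-0.459  0.6    1.325  0.     1.216  0.949] x [ 0.0002 -0.0001 -1.    ] z [ 0.1617 -0.9868  0.0001] zyaw -80.69
px bbox (256, 81, 54, 89)
blue centre [ 659.2 -198.3] size 74.1 45.3 yaw 9.35
```

View pics/b1.png

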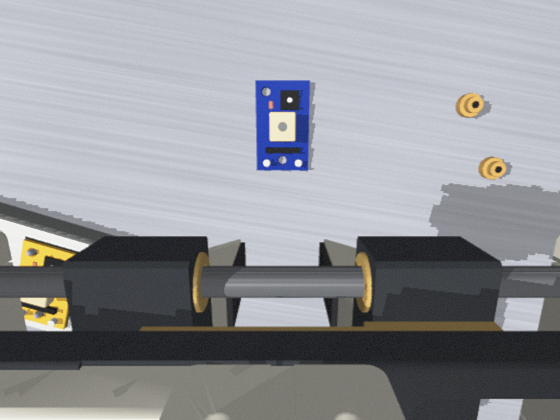

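```bash
python3 - <<'E'
from h import *
go((659.2,-198.2,30.5),(0.1625,-.987,0))
E
```

```text
tx,ty,tz cm [13.886  6.526  0.007] rot [-0.0005  0.0001 -0.0001] rows>= 3.07
```

Call:
arm_command(plan=[{"tx": 1.0, "ty": 3.26, "tz": 0, "wx": 0, "wy": 0, "wz": 0, "jaw": -0.2}, {"tx": 2.0, "ty": 3.26, "tz": 0, "wx": 0, "wy": 0, "wz": 0, "jaw": -0.2}, {"tx": 4.0, "ty": 0, "tz": 0, "wx": 0, "wy": 0, "wz": 0, "jaw": -0.2}, {"tx": 4.0, "ty": 0, "tz": 0, "wx": 0, "wy": 0, "wz": 0, "jaw": -0.2}, {"tx": 2.0, "ty": 0, "tz": 0, "wx": 0, "wy": 0, "wz": 0, "jaw": -0.2}, {"tx": 0.9, "ty": 0, "tz": 0, "wx": 0, "wy": 0, "wz": 0, "jaw": -0.2}, {"tx": 0, "ty": 0, "tz": 0, "wx": 0, "wy": 0, "wz": 0, "jaw": -0.2}, {"tx": 0, "ty": 0, "tz": 0, "wx": 0, "wy": 0, "wz": 0, "jaw": -0.2}, {"tx": 0, "ty": 0, "tz": 0, "wx": 0, "wy": 0, "wz": 0, "jaw": -0.2}])

```text
time: 19.25
tool_pos: [660.2, -198.7, 32.3]
tcp_rot: [1.014, 1.567, -0.394]
contact_force: [1.8, -0.0, 0.2]
grip_width: 36.6
```

```bash
python3 - <<'E'
from h import *
st()
E
```

```text
t 19.25 tcp [ 660.18 -198.65   32.33] grip 36.58 F [ 1.8 -0.   0.2] M [0.02 0.13 0.01] 
q [-0.403  0.845  1.25   0.     1.043  1.004] x [ 0.0033 -0.0014 -1.    ] z [ 0.1626 -0.9867  0.0019] zyaw -80.64
```

Call:
arm_command(plan=[{"tx": 0, "ty": 0, "tz": 0, "wx": 0, "wy": 0, "wz": 0, "jaw": -0.2}, {"tx": 0, "ty": 0, "tz": 0, "wx": 0, "wy": 0, "wz": 0, "jaw": -1}, {"tx": 0, "ty": 0, "tz": 0, "wx": 0, "wy": 0, "wz": 0, "jaw": -1}, {"tx": 0, "ty": 0, "tz": 0, "wx": 0, "wy": 0, "wz": 0, "jaw": -1}, {"tx": 0, "ty": 0, "tz": 0, "wx": 0, "wy": 0, "wz": 0, "jaw": -1}, {"tx": 0, "ty": 0, "tz": 0, "wx": 0, "wy": 0, "wz": 0, "jaw": -1}])

```text
time: 19.85
tool_pos: [659.2, -198.2, 30.6]
tcp_rot: [1.007, 1.57, -0.4]
contact_force: [-1.2, 0.7, 3.6]
grip_width: 21.2
```

```bash
python3 - <<'E'
from h import *
st();im,T=shot('wrist','b2');crop('b2',225,165,345,325,4,'c18')
E
```

```text
t 19.85 tcp [ 659.24 -198.21   30.65] grip 21.16 F [-1.2  0.7  3.6] M [ 0.02  0.28 -0.02] 
q [-0.403  0.847  1.251  0.     1.043  1.004] x [ 0.0005 -0.0002 -1.    ] z [ 0.1628 -0.9867  0.0003] zyaw -80.63
```

View pics/c18.png

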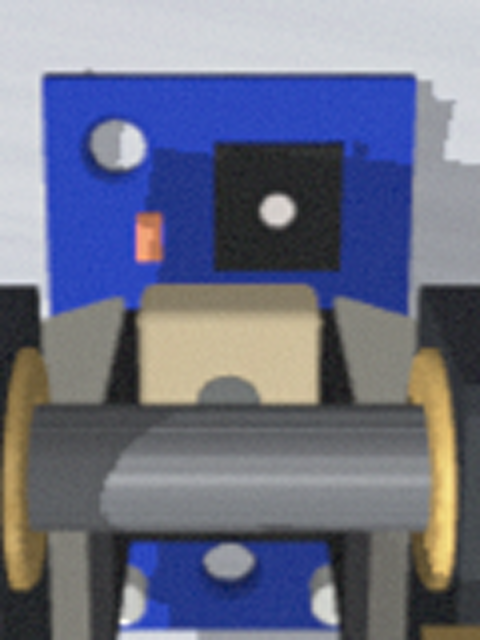

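Call:
arm_command(plan=[{"tx": -1, "ty": 0, "tz": 0, "wx": 0, "wy": 0, "wz": 0, "jaw": -1}, {"tx": -3, "ty": 0, "tz": 0, "wx": 0, "wy": 0, "wz": 0, "jaw": -1}, {"tx": -4, "ty": 0, "tz": 0, "wx": 0, "wy": 0, "wz": 0, "jaw": -1}, {"tx": -2, "ty": 0, "tz": 0, "wx": 0, "wy": 0, "wz": 0, "jaw": -1}, {"tx": 0, "ty": 0, "tz": 0, "wx": 0, "wy": 0, "wz": 0, "jaw": -1}, {"tx": 0, "ty": 0, "tz": 0, "wx": 0, "wy": 0, "wz": 0, "jaw": -1}])

```text
time: 20.5
tool_pos: [658.9, -198.0, 130.1]
tcp_rot: [-2.717, 1.571, 2.159]
contact_force: [0.6, 0.1, -0.6]
grip_width: 21.5
```

```bash
python3 - <<'E'
from h import *
st();y=np.radians(-98.45);go((480.4,-82.1,130),(np.cos(y),np.sin(y),0))
E
```

```text
t 20.5 tcp [ 658.85 -198.03  130.13] grip 21.46 F [ 0.6  0.1 -0.6] M [0.05 0.14 0.01] 
q [-0.403  0.74   1.171  0.     1.231  1.004] x [-0.0001  0.0001 -1.    ] z [ 0.1628 -0.9867 -0.0001] zyaw -80.63
tx,ty,tz cm [  0.016 -15.72  -14.343] rot [ 0.311  -0.0001  0.0001] rows>= 4.26
```

Call:
arm_command(plan=[{"tx": 0, "ty": -3.15, "tz": -2.87, "wx": 0, "wy": 0, "wz": 0, "jaw": -1}, {"tx": 0, "ty": -3.15, "tz": -2.87, "wx": 0, "wy": 0, "wz": 0, "jaw": -1}, {"tx": 0, "ty": -3.14, "tz": -2.87, "wx": 0, "wy": 0, "wz": 0, "jaw": -1}, {"tx": 0, "ty": -3.14, "tz": -2.87, "wx": 0, "wy": 0, "wz": 0, "jaw": -1}, {"tx": 0, "ty": -3.14, "tz": -2.86, "wx": 0, "wy": 0, "wz": 0, "jaw": -1}, {"tx": 0, "ty": 0, "tz": 0, "wx": 0.104, "wy": 0, "wz": 0, "jaw": -1}, {"tx": 0, "ty": 0, "tz": 0, "wx": 0.104, "wy": 0, "wz": 0, "jaw": -1}, {"tx": 1.5, "ty": 0, "tz": 0, "wx": 0.103, "wy": 0, "wz": 0, "jaw": -1}, {"tx": 2.5, "ty": 0, "tz": 0, "wx": 0, "wy": 0, "wz": 0, "jaw": -1}, {"tx": 1.5, "ty": 0, "tz": 0, "wx": 0, "wy": 0, "wz": 0, "jaw": -1}, {"tx": 0, "ty": 0, "tz": 0, "wx": 0, "wy": 0, "wz": 0, "jaw": -1}, {"tx": 0, "ty": 0, "tz": 0, "wx": 0, "wy": 0, "wz": 0, "jaw": -1}, {"tx": 0, "ty": 0, "tz": 0, "wx": 0, "wy": 0, "wz": 0, "jaw": -1}, {"tx": 0, "ty": 0, "tz": 0, "wx": 0, "wy": 0, "wz": 0, "jaw": -1}, {"tx": 0, "ty": 0, "tz": 0, "wx": 0, "wy": 0, "wz": 0, "jaw": -1}])

```text
time: 22.0
tool_pos: [481.0, -82.4, 75.8]
tcp_rot: [1.398, 1.57, -0.321]
contact_force: [-0.7, -0.3, -0.8]
grip_width: 21.6
```

```bash
python3 - <<'E'
from h import *
st();im,T=shot('wrist','b4');holes(im,'c19')
y=np.radians(-98.45);go((480.4,-82.1,71),(np.cos(y),np.sin(y),0))
E
```

```text
t 22.0 tcp [480.97 -82.37  75.82] grip 21.56 F [-0.7 -0.3 -0.8] M [ 0.04  0.12 -0.03] 
q [-0.327  0.494  1.842  0.     0.804  1.391] x [ 0.0012 -0.0004 -1.    ] z [-0.147  -0.9891  0.0002] zyaw -98.45
tx,ty,tz cm [ 0.473 -0.054 -0.015] rot [-0.      0.0002 -0.0011] rows>= 0.1
```

View pics/c19.png

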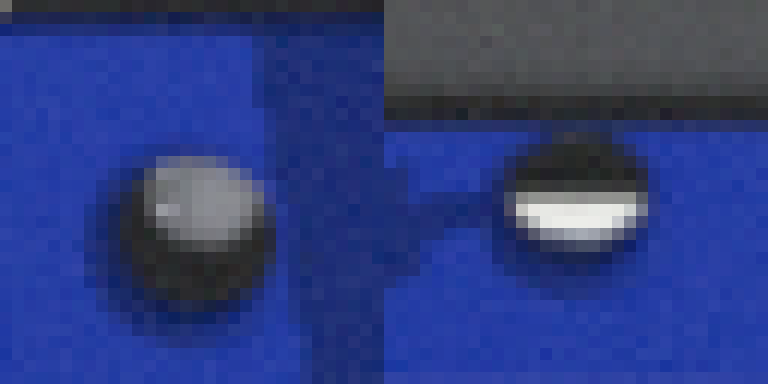

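```bash
python3 - <<'E'
from h import *
servo('b4',(253.5,202.2),(254.7,198.1),30.4)
E
```

```text
move tool y,z mm [-0.5748 -0.3803]
```

Call:
arm_command(plan=[{"tx": 0.3, "ty": -0.03, "tz": -0.02, "wx": 0, "wy": 0, "wz": 0, "jaw": -1}, {"tx": 0.3, "ty": 0, "tz": 0, "wx": 0, "wy": 0, "wz": 0, "jaw": -1}, {"tx": 0.2, "ty": 0, "tz": 0, "wx": 0, "wy": 0, "wz": 0, "jaw": -1}, {"tx": 0, "ty": 0, "tz": 0, "wx": 0, "wy": 0, "wz": 0, "jaw": -1}, {"tx": 0, "ty": 0, "tz": 0, "wx": 0, "wy": 0, "wz": 0, "jaw": -1}, {"tx": 0, "ty": 0, "tz": 0, "wx": 0, "wy": 0, "wz": 0, "jaw": -1}])

```text
time: 22.65
tool_pos: [480.4, -82.0, 67.2]
tcp_rot: [1.321, 1.571, -0.397]
contact_force: [0.2, 0.5, -0.4]
grip_width: 21.9
```

```bash
python3 - <<'E'
from h import *
st();im,T=shot('wrist','b5');holes(im,'c20')
E
```

```text
t 22.65 tcp [480.41 -82.01  67.24] grip 21.9 F [ 0.2  0.5 -0.4] M [ 0.03  0.1  -0.01] 
q [-0.326  0.508  1.85  -0.     0.783  1.392] x [ 0.0001 -0.     -1.    ] z [-0.1469 -0.9891  0.    ] zyaw -98.45
```

View pics/c20.png

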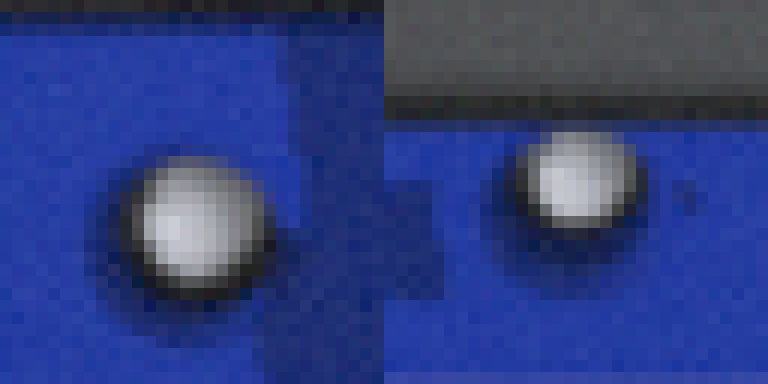

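Pegs are in both holes of the blue board too; press down to about z = 60.5.

Call:
arm_command(plan=[{"tx": 0.15, "ty": 0, "tz": 0, "wx": 0, "wy": 0, "wz": 0, "jaw": -1}, {"tx": 0.15, "ty": 0, "tz": 0, "wx": 0, "wy": 0, "wz": 0, "jaw": -1}, {"tx": 0.15, "ty": 0, "tz": 0, "wx": 0, "wy": 0, "wz": 0, "jaw": -1}, {"tx": 0.15, "ty": 0, "tz": 0, "wx": 0, "wy": 0, "wz": 0, "jaw": -1}, {"tx": 0.1, "ty": 0, "tz": 0, "wx": 0, "wy": 0, "wz": 0, "jaw": -1}, {"tx": 0, "ty": 0, "tz": 0, "wx": 0, "wy": 0, "wz": 0, "jaw": -1}, {"tx": 0, "ty": 0, "tz": 0, "wx": 0, "wy": 0, "wz": 0, "jaw": -1}])

```text
time: 23.4
tool_pos: [480.3, -82.0, 60.6]
tcp_rot: [1.2, 1.571, -0.518]
contact_force: [-3.0, -0.0, 5.5]
grip_width: 21.5
```

```bash
python3 - <<'E'
from h import *
st();im,T=shot('wrist','b6');holes(im,'c21')
E
```

```text
t 23.4 tcp [480.32 -82.    60.56] grip 21.52 F [-3.  -0.   5.5] M [0.14 0.45 0.01] 
q [-0.327  0.52   1.855 -0.     0.767  1.392] x [ 0.0001 -0.0001 -1.    ] z [-0.1469 -0.9891  0.    ] zyaw -98.45
```

View pics/c21.png

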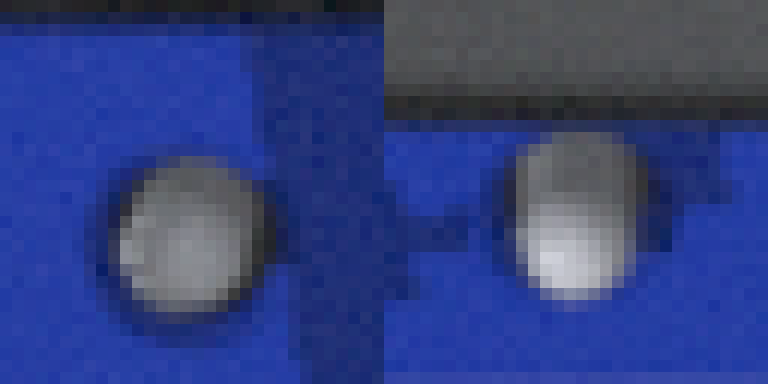

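Call:
arm_command(plan=[{"tx": 0, "ty": 0, "tz": 0, "wx": 0, "wy": 0, "wz": 0, "jaw": -0.3}, {"tx": 0, "ty": 0, "tz": 0, "wx": 0, "wy": 0, "wz": 0, "jaw": -0.3}, {"tx": 0, "ty": 0, "tz": 0, "wx": 0, "wy": 0, "wz": 0, "jaw": -0.3}, {"tx": 0, "ty": 0, "tz": 0, "wx": 0, "wy": 0, "wz": 0, "jaw": -0.3}, {"tx": -0.5, "ty": 0, "tz": 0, "wx": 0, "wy": 0, "wz": 0, "jaw": -0.3}, {"tx": -1.5, "ty": 0, "tz": 0, "wx": 0, "wy": 0, "wz": 0, "jaw": -0.3}, {"tx": -4, "ty": 0, "tz": 0, "wx": 0, "wy": 0, "wz": 0, "jaw": -0.3}, {"tx": -4, "ty": -2, "tz": 0, "wx": 0, "wy": 0, "wz": 0, "jaw": -0.3}, {"tx": -3, "ty": -3, "tz": -3, "wx": 0, "wy": 0, "wz": 0, "jaw": -0.3}, {"tx": -1, "ty": -2.5, "tz": -3, "wx": 0, "wy": 0, "wz": 0, "jaw": -0.3}, {"tx": 0, "ty": 0, "tz": -3, "wx": 0, "wy": 0, "wz": 0, "jaw": -0.3}, {"tx": 0, "ty": 0, "tz": 0, "wx": 0, "wy": 0, "wz": 0, "jaw": -0.3}, {"tx": 0, "ty": 0, "tz": 0, "wx": 0, "wy": 0, "wz": 0, "jaw": -0.3}, {"tx": 0, "ty": 0, "tz": 0, "wx": 0, "wy": 0, "wz": 0, "jaw": -0.3}])

```text
time: 24.85
tool_pos: [420.5, 16.1, 199.0]
tcp_rot: [-0.487, 1.57, -2.206]
contact_force: [0.4, 0.4, 0.0]
grip_width: 32.3
```

```bash
python3 - <<'E'
from h import *
st();shot('wrist','k1');shot('scene','k1s')
for c in ('green','yellow','blue'): board('k1',c,34)
E
```

```text
t 24.85 tcp [420.45  16.14 199.02] grip 32.27 F [0.4 0.4 0. ] M [ 0.06  0.12 -0.02] 
q [-0.144  0.206  1.867 -0.     1.069  1.575] x [-0.0002 -0.0003 -1.    ] z [-0.1473 -0.9891  0.0003] zyaw -98.47
px bbox (194, 70, 56, 91)
green centre [500.65  55.91] size 74.6 45.7 yaw -8.43
px bbox (276, 69, 56, 92)
yellow centre [490.91 -12.75] size 75.4 46.5 yaw -8.43
px bbox (355, 69, 60, 92)
blue centre [480.79 -81.34] size 75.4 46.3 yaw -8.4
```

View pics/k1.png

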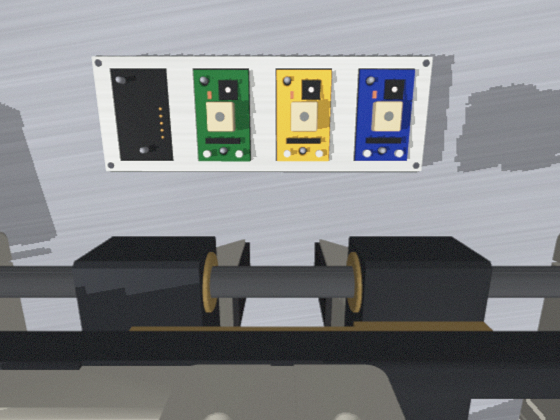

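View pics/k1s.png

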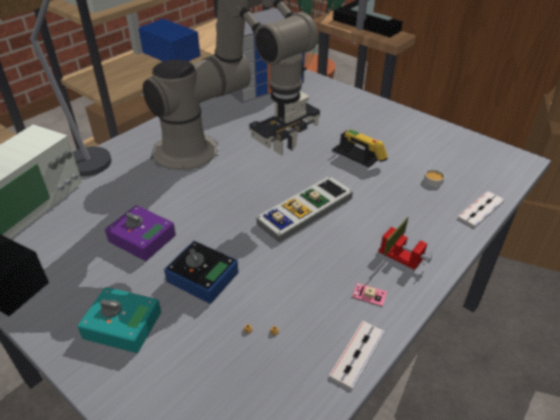

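```bash
python3 - <<'E'
from h import *
go((385,-345,260),(0,-1,0))
E
```

```text
tx,ty,tz cm [-6.11   1.841 36.224] rot [-0.1487  0.0001  0.0005] rows>= 7.36
```

Call:
arm_command(plan=[{"tx": -1.5, "ty": 0.25, "tz": 4.5, "wx": 0, "wy": 0, "wz": 0, "jaw": 0}, {"tx": -1.5, "ty": 0.25, "tz": 4.5, "wx": 0, "wy": 0, "wz": 0, "jaw": 0}, {"tx": -1.5, "ty": 0.25, "tz": 4.5, "wx": 0, "wy": 0, "wz": 0, "jaw": 0}, {"tx": -1.5, "ty": 0.25, "tz": 4.5, "wx": 0, "wy": 0, "wz": 0, "jaw": 0}, {"tx": 0, "ty": 0.2, "tz": 4.6, "wx": 0, "wy": 0, "wz": 0, "jaw": 0}, {"tx": 0, "ty": 0.2, "tz": 4.6, "wx": 0, "wy": 0, "wz": 0, "jaw": 0}, {"tx": 0, "ty": 0.2, "tz": 4.6, "wx": 0, "wy": 0, "wz": 0, "jaw": 0}, {"tx": 0, "ty": 0.2, "tz": 4.4, "wx": 0, "wy": 0, "wz": 0, "jaw": 0}, {"tx": 0, "ty": 0, "tz": 0, "wx": -0.1487, "wy": 0, "wz": 0, "jaw": 0}, {"tx": 0, "ty": 0, "tz": 0, "wx": 0, "wy": 0, "wz": 0, "jaw": 0}, {"tx": 0, "ty": 0, "tz": 0, "wx": 0, "wy": 0, "wz": 0, "jaw": 0}, {"tx": 0, "ty": 0, "tz": 0, "wx": 0, "wy": 0, "wz": 0, "jaw": 0}, {"tx": 0, "ty": 0, "tz": 0, "wx": 0, "wy": 0, "wz": 0, "jaw": 0}])

```text
time: 26.25
tool_pos: [385.2, -343.3, 259.3]
tcp_rot: [1.065, 1.571, -0.505]
contact_force: [0.3, 0.3, -0.7]
grip_width: 45.9
```

```bash
python3 - <<'E'
from h import *
st();shot('wrist','s1')
E
```

```text
t 26.25 tcp [ 385.17 -343.32  259.29] grip 45.91 F [ 0.3  0.3 -0.7] M [0.1  0.14 0.05] 
q [-0.877  0.317  1.531  0.     1.294  0.693] x [ 0.0002 -0.0001 -1.    ] z [ 0.0006 -1.      0.0001] zyaw -89.96
```

View pics/s1.png

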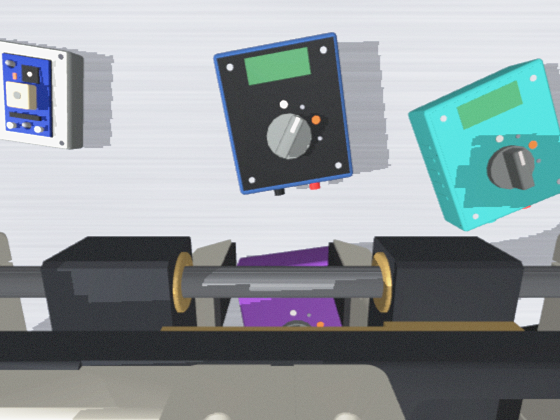

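```bash
python3 - <<'E'
from h import *
crop('s1',205,25,365,205,3.3,'c22')
E
```

```text
(no output)
```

View pics/c22.png

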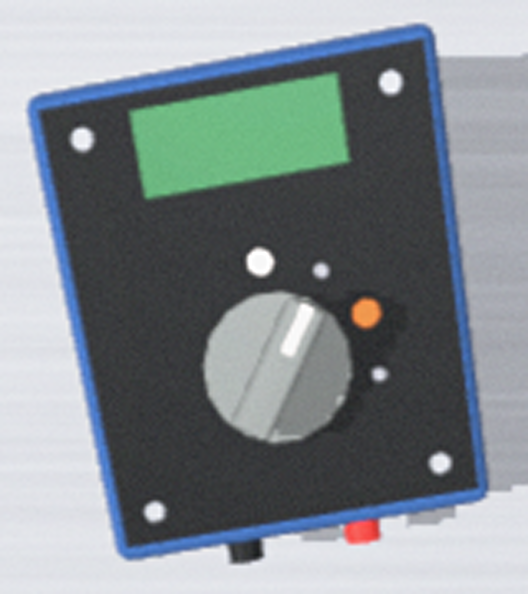

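```bash
python3 - <<'E'
from h import *
T=np.load('pics/s1.npy');f=lambda p,z:toz('wrist',np.array(p)/3.3+[205,25],z,T)[:,:2]+(T[:3,:3]@COR)[:2]
s=f([(82,139),(391,82),(440,463),(154,511)],50);print('screws',s,s.mean(0))
ax=(s[0]+s[1]-s[2]-s[3]);ax/=np.linalg.norm(ax);print('140 axis deg',np.degrees(np.arctan2(ax[1],ax[0])))
k=f([(278,367)],59)[0];print('knob',k,'off mid along',(k-s.mean(0))@ax, np.cross(ax,k-s.mean(0)))
d=f([(260,262),(321,270),(367,313),(379,374)],50)-k;print('dots',np.degrees(np.arctan2(d[:,1],d[:,0])),np.linalg.norm(d,axis=1))
p=f([(304,305),(288,354)],76);v=p[0]-p[1];print('pointer',np.degrees(np.arctan2(v[1],v[0])),p-k)
E
```

```text
screws [[ 505.1146 -293.4655]
 [ 520.4678 -382.3914]
 [ 411.7969 -401.1043]
 [ 396.6264 -312.1167]] [ 458.5014 -347.2695]
140 axis deg 9.762642440337022
knob [ 441.0505 -350.4548] off mid along -17.738376693997665 -0.18013972787031518
dots [ 10.0904 -24.5868 -59.7742 -94.2371] [30.6444 30.7182 31.0128 31.0152]
pointer -18.028924857726246 [[17.3017 -6.7041]
 [ 4.071  -2.3978]]<stdin>:5: DeprecationWarning: Arrays of 2-dimensional vectors are deprecated. Use arrays of 3-dimensional vectors instead. (deprecated in NumPy 2.0)
```

```bash
python3 - <<'E'
from h import *
y=np.radians(-114.6);go((440.9,-350.4,86),(np.cos(y),np.sin(y),0))
E
```

```text
tx,ty,tz cm [17.332  5.567  0.706] rot [ 0.4304  0.0001 -0.0003] rows>= 3.64
```

Call:
arm_command(plan=[{"tx": 1, "ty": 2.8, "tz": 0.35, "wx": 0, "wy": 0, "wz": 0, "jaw": -0.1}, {"tx": 1, "ty": 2.77, "tz": 0.36, "wx": 0, "wy": 0, "wz": 0, "jaw": -0.1}, {"tx": 2, "ty": 0, "tz": 0, "wx": 0.1435, "wy": 0, "wz": 0, "jaw": -0.1}, {"tx": 3, "ty": 0, "tz": 0, "wx": 0.1435, "wy": 0, "wz": 0, "jaw": -0.1}, {"tx": 3, "ty": 0, "tz": 0, "wx": 0.1434, "wy": 0, "wz": 0, "jaw": -0.1}, {"tx": 3, "ty": 0, "tz": 0, "wx": 0, "wy": 0, "wz": 0, "jaw": -0.1}, {"tx": 2, "ty": 0, "tz": 0, "wx": 0, "wy": 0, "wz": 0, "jaw": -0.1}, {"tx": 1, "ty": 0, "tz": 0, "wx": 0, "wy": 0, "wz": 0, "jaw": -0.1}, {"tx": 0.5, "ty": 0, "tz": 0, "wx": 0, "wy": 0, "wz": 0, "jaw": -0.1}, {"tx": 0, "ty": 0, "tz": 0, "wx": 0, "wy": 0, "wz": 0, "jaw": -0.1}, {"tx": 0, "ty": 0, "tz": 0, "wx": 0, "wy": 0, "wz": 0, "jaw": -0.1}, {"tx": 0, "ty": 0, "tz": 0, "wx": 0, "wy": 0, "wz": 0, "jaw": -0.1}, {"tx": 0, "ty": 0, "tz": 0, "wx": 0, "wy": 0, "wz": 0, "jaw": -0.1}])

```text
time: 27.6
tool_pos: [441.0, -351.3, 94.9]
tcp_rot: [1.238, 1.569, -0.762]
contact_force: [-1.4, 0.2, 0.3]
grip_width: 41.3
```

```bash
python3 - <<'E'
from h import *
st();shot('wrist','s2');y=np.radians(-114.6);go((440.9,-350.4,86),(np.cos(y),np.sin(y),0))
E
```

```text
t 27.6 tcp [ 440.99 -351.29   94.92] grip 41.25 F [-1.4  0.2  0.3] M [ 0.13  0.13 -0.02] 
q [-0.809  0.574  1.612  0.     0.954  1.191] x [ 0.0011 -0.0011 -1.    ] z [-0.4162 -0.9093  0.0005] zyaw -114.6
tx,ty,tz cm [ 0.875 -0.035 -0.076] rot [ 0.0001  0.0004 -0.0012] rows>= 0.18
```

View pics/s2.png

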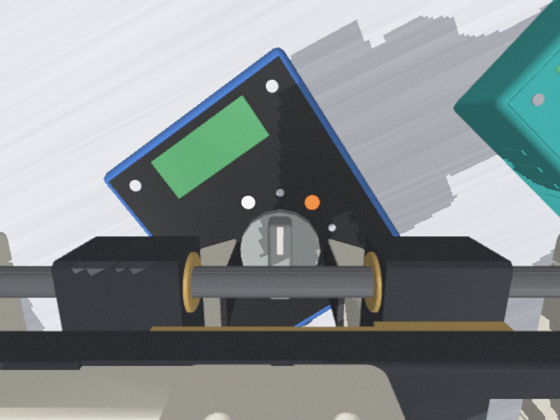

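Call:
arm_command(plan=[{"tx": 0.4, "ty": 0, "tz": 0, "wx": 0, "wy": 0, "wz": 0, "jaw": -0.1}, {"tx": 0.4, "ty": 0, "tz": 0, "wx": 0, "wy": 0, "wz": 0, "jaw": -0.1}, {"tx": 0, "ty": 0, "tz": 0, "wx": 0, "wy": 0, "wz": 0, "jaw": -0.1}, {"tx": 0, "ty": 0, "tz": 0, "wx": 0, "wy": 0, "wz": 0, "jaw": -1}, {"tx": 0, "ty": 0, "tz": 0, "wx": 0, "wy": 0, "wz": 0, "jaw": -1}, {"tx": 0, "ty": 0, "tz": 0, "wx": 0, "wy": 0, "wz": 0, "jaw": -1}, {"tx": 0, "ty": 0, "tz": 0, "wx": 0, "wy": 0, "wz": 0, "jaw": -1}, {"tx": 0, "ty": 0, "tz": 0, "wx": 0, "wy": 0, "wz": 0, "jaw": -1}, {"tx": 0, "ty": 0, "tz": 0, "wx": 0, "wy": 0, "wz": 0, "jaw": -1}])

```text
time: 28.55
tool_pos: [441.1, -350.3, 86.2]
tcp_rot: [3.023, 1.57, 1.023]
contact_force: [2.9, 4.7, 1.1]
grip_width: 11.6
```

```bash
python3 - <<'E'
from h import *
st()
E
```

```text
t 28.55 tcp [ 441.06 -350.32   86.19] grip 11.57 F [2.9 4.7 1.1] M [ 0.85 -0.34 -0.01] 
q [-0.808  0.586  1.619  0.001  0.937  1.191] x [ 0.0006  0.001  -1.    ] z [-0.4161 -0.9093 -0.0011] zyaw -114.59
```

Gripped the bar (11.6 mm). Turn to off: -0.62 rad.

Call:
arm_command(plan=[{"tx": 0, "ty": 0, "tz": 0, "wx": -0.1, "wy": 0, "wz": 0, "jaw": -1}, {"tx": 0, "ty": 0, "tz": 0, "wx": -0.1, "wy": 0, "wz": 0, "jaw": -1}, {"tx": 0, "ty": 0, "tz": 0, "wx": -0.1, "wy": 0, "wz": 0, "jaw": -1}, {"tx": 0, "ty": 0, "tz": 0, "wx": -0.1, "wy": 0, "wz": 0, "jaw": -1}, {"tx": 0, "ty": 0, "tz": 0, "wx": -0.1, "wy": 0, "wz": 0, "jaw": -1}, {"tx": 0, "ty": 0, "tz": 0, "wx": -0.11, "wy": 0, "wz": 0, "jaw": -1}, {"tx": 0, "ty": 0, "tz": 0, "wx": 0, "wy": 0, "wz": 0, "jaw": -1}, {"tx": 0, "ty": 0, "tz": 0, "wx": 0, "wy": 0, "wz": 0, "jaw": -1}, {"tx": 0, "ty": 0, "tz": 0, "wx": 0, "wy": 0, "wz": 0, "jaw": -1}, {"tx": 0, "ty": 0, "tz": 0, "wx": 0, "wy": 0, "wz": 0, "jaw": -1}])

```text
time: 29.55
tool_pos: [441.1, -350.2, 86.2]
tcp_rot: [2.546, 1.569, 1.156]
contact_force: [2.8, 5.6, 1.7]
grip_width: 11.7
```

```bash
python3 - <<'E'
from h import *
st();shot('wrist','s3')
E
```

```text
t 29.55 tcp [ 441.06 -350.15   86.18] grip 11.71 F [2.8 5.6 1.7] M [ 0.86 -0.37 -0.01] 
q [-0.808  0.586  1.619  0.002  0.937  0.581] x [ 0.0005  0.0012 -1.    ] z [ 0.1798 -0.9837 -0.0011] zyaw -79.64
```

View pics/s3.png

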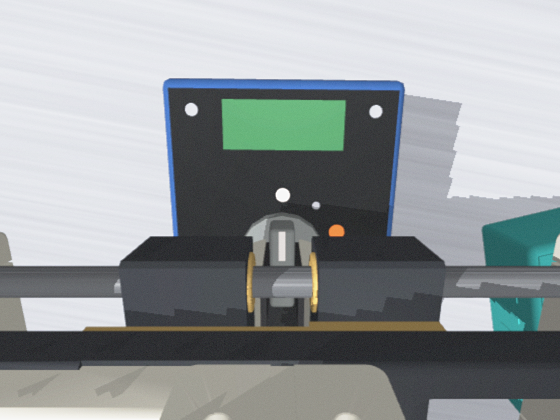

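Call:
arm_command(plan=[{"tx": 0, "ty": 0, "tz": 0, "wx": 0, "wy": 0, "wz": 0, "jaw": -1}, {"tx": 0, "ty": 0, "tz": 0, "wx": 0, "wy": 0, "wz": 0, "jaw": -1}, {"tx": 0, "ty": 0, "tz": 0, "wx": 0.11, "wy": 0, "wz": 0, "jaw": -1}, {"tx": 0, "ty": 0, "tz": 0, "wx": 0.11, "wy": 0, "wz": 0, "jaw": -1}, {"tx": 0, "ty": 0, "tz": 0, "wx": 0.11, "wy": 0, "wz": 0, "jaw": -1}, {"tx": 0, "ty": 0, "tz": 0, "wx": 0.11, "wy": 0, "wz": 0, "jaw": -1}, {"tx": 0, "ty": 0, "tz": 0, "wx": 0.11, "wy": 0, "wz": 0, "jaw": -1}, {"tx": 0, "ty": 0, "tz": 0, "wx": 0.11, "wy": 0, "wz": 0, "jaw": -1}, {"tx": 0, "ty": 0, "tz": 0, "wx": 0.11, "wy": 0, "wz": 0, "jaw": -1}, {"tx": 0, "ty": 0, "tz": 0, "wx": 0.11, "wy": 0, "wz": 0, "jaw": -1}, {"tx": 0, "ty": 0, "tz": 0, "wx": 0.11, "wy": 0, "wz": 0, "jaw": -1}, {"tx": 0, "ty": 0, "tz": 0, "wx": 0.11, "wy": 0, "wz": 0, "jaw": -1}, {"tx": 0, "ty": 0, "tz": 0, "wx": 0.11, "wy": 0, "wz": 0, "jaw": -1}, {"tx": 0, "ty": 0, "tz": 0, "wx": 0, "wy": 0, "wz": 0, "jaw": -1}, {"tx": 0, "ty": 0, "tz": 0, "wx": 0, "wy": 0, "wz": 0, "jaw": -1}, {"tx": 0, "ty": 0, "tz": 0, "wx": 0, "wy": 0, "wz": 0, "jaw": -1}, {"tx": 0, "ty": 0, "tz": 0, "wx": 0, "wy": 0, "wz": 0, "jaw": -1}])

```text
time: 31.3
tool_pos: [440.9, -350.4, 86.2]
tcp_rot: [-2.563, 1.57, 1.122]
contact_force: [2.1, 3.8, 0.9]
grip_width: 11.7
```

```bash
python3 - <<'E'
from h import *
st();shot('wrist','s4')
E
```

```text
t 31.3 tcp [ 440.95 -350.4    86.19] grip 11.71 F [2.1 3.8 0.9] M [ 0.92 -0.28 -0.05] 
q [-0.808  0.586  1.619  0.001  0.937  1.789] x [ 0.0004  0.0009 -1.    ] z [-0.8557 -0.5174 -0.0008] zyaw -148.84
```

View pics/s4.png

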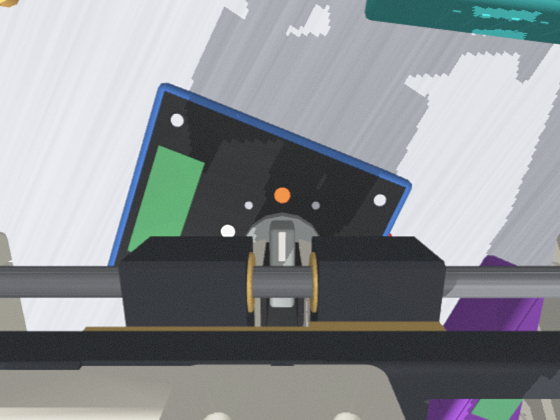

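Call:
arm_command(plan=[{"tx": 0, "ty": 0, "tz": 0, "wx": 0, "wy": 0, "wz": 0, "jaw": -0.2}, {"tx": 0, "ty": 0, "tz": 0, "wx": 0, "wy": 0, "wz": 0, "jaw": -0.2}, {"tx": 0, "ty": 0, "tz": 0, "wx": 0, "wy": 0, "wz": 0, "jaw": -0.2}, {"tx": -1, "ty": 0, "tz": 0, "wx": 0, "wy": 0, "wz": 0, "jaw": -0.2}, {"tx": -3, "ty": 0, "tz": 0, "wx": 0, "wy": 0, "wz": 0, "jaw": 0}, {"tx": -4, "ty": -2, "tz": 0, "wx": 0, "wy": 0, "wz": 0, "jaw": 0}, {"tx": -4, "ty": -3, "tz": 0, "wx": 0, "wy": 0, "wz": 0, "jaw": 0}, {"tx": -2, "ty": 0, "tz": 0, "wx": 0, "wy": 0, "wz": 0, "jaw": 0}, {"tx": 0, "ty": 0, "tz": 0, "wx": 0, "wy": 0, "wz": 0, "jaw": 0}, {"tx": 0, "ty": 0, "tz": 0, "wx": 0, "wy": 0, "wz": 0, "jaw": 0}])

```text
time: 32.35
tool_pos: [414.9, -308.4, 226.6]
tcp_rot: [1.721, 1.569, -0.879]
contact_force: [0.6, 0.0, -1.3]
grip_width: 46.1
```

```bash
python3 - <<'E'
from h import *
st();shot('wrist','s5');crop('s5',180,60,400,240,3.3,'c23')
im,_=shot('side','s5b');crop('s5b',170,290,270,370,6,'c24')
E
```

```text
t 32.35 tcp [ 414.89 -308.35  226.58] grip 46.05 F [ 0.6  0.  -1.3] M [0.06 0.12 0.01] 
q [-0.787  0.346  1.583 -0.     1.212  1.813] x [ 0.0009 -0.0011 -1.    ] z [-0.8568 -0.5156 -0.0002] zyaw -148.96
```

View pics/c23.png

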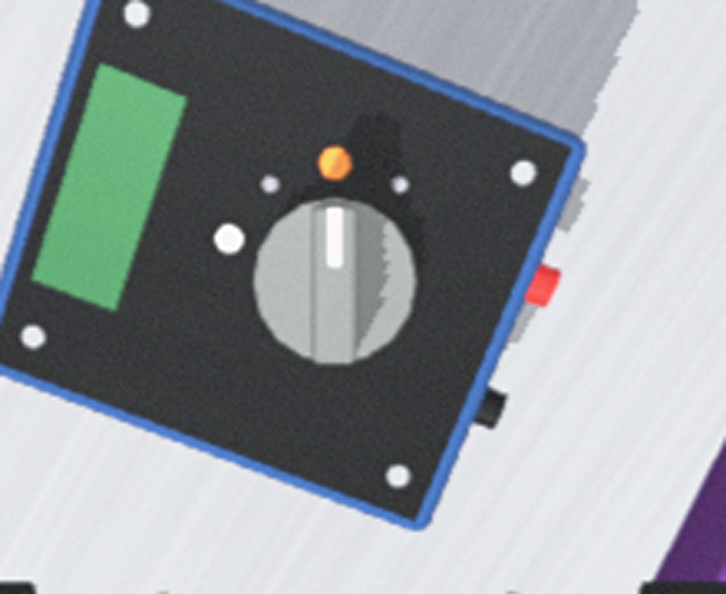

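View pics/c24.png

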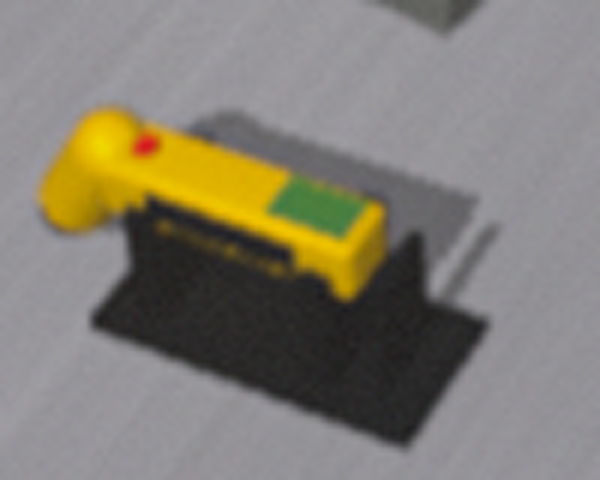

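```bash
python3 - <<'E'
from h import *
print(toz('side',[(188,313),(229,328)],78),toz('scene',[(380,143),(348,134)],78))
E
```

```text
[[516.9416 360.5277  78.    ]
 [402.1154 362.5272  78.    ]] [[525.6354 355.2757  78.    ]
 [419.4117 332.4144  78.    ]]
```

Call:
arm_command(plan=[{"tx": 0, "ty": 0, "tz": 0, "wx": -0.147, "wy": 0, "wz": 0, "jaw": 0.3}, {"tx": 0, "ty": 0, "tz": 0, "wx": -0.147, "wy": 0, "wz": 0, "jaw": 0.3}, {"tx": 0, "ty": 0, "tz": 0, "wx": -0.147, "wy": 0, "wz": 0, "jaw": 0.3}, {"tx": 0, "ty": 0, "tz": 0, "wx": -0.147, "wy": 0, "wz": 0, "jaw": 0.3}, {"tx": 0, "ty": 0, "tz": 0, "wx": -0.147, "wy": 0, "wz": 0, "jaw": 0.3}, {"tx": 0, "ty": 0, "tz": 0, "wx": -0.147, "wy": 0, "wz": 0, "jaw": 0.3}, {"tx": 0, "ty": 0, "tz": 0, "wx": -0.147, "wy": 0, "wz": 0, "jaw": 0.3}, {"tx": 0, "ty": 0, "tz": -4.5, "wx": 0, "wy": 0, "wz": 0, "jaw": 0.3}, {"tx": 0, "ty": 0, "tz": -4.5, "wx": 0, "wy": 0, "wz": 0, "jaw": 0.3}, {"tx": 0, "ty": 0, "tz": -4.5, "wx": 0, "wy": 0, "wz": 0, "jaw": 0.3}, {"tx": 0, "ty": 0, "tz": -4.5, "wx": 0, "wy": 0, "wz": 0, "jaw": 0.3}, {"tx": 0, "ty": 0, "tz": -4.5, "wx": 0, "wy": 0, "wz": 0, "jaw": 0.3}, {"tx": 0, "ty": 0, "tz": -4.5, "wx": 0, "wy": 0, "wz": 0, "jaw": 0.3}, {"tx": 0, "ty": 0, "tz": -4.5, "wx": 0, "wy": 0, "wz": 0, "jaw": 0.3}, {"tx": 0, "ty": 0, "tz": -4.5, "wx": 0, "wy": 0, "wz": 0, "jaw": 0.3}, {"tx": 0, "ty": 0, "tz": -4.5, "wx": 0, "wy": 0, "wz": 0, "jaw": 0.3}, {"tx": 0, "ty": 0, "tz": -4.5, "wx": 0, "wy": 0, "wz": 0, "jaw": 0.3}, {"tx": 0, "ty": 0, "tz": -4.5, "wx": 0, "wy": 0, "wz": 0, "jaw": 0.3}, {"tx": -1, "ty": -0.5, "tz": -4.5, "wx": 0, "wy": 0, "wz": 0, "jaw": 0.3}, {"tx": -1, "ty": -1, "tz": -4.5, "wx": 0, "wy": 0, "wz": 0, "jaw": 0.3}])

```text
time: 34.45
tool_pos: [399.6, 278.4, 244.6]
tcp_rot: [-1.037, 1.568, -2.608]
contact_force: [1.2, -0.4, 0.6]
grip_width: 59.5
```

Call:
arm_command(plan=[{"tx": 0, "ty": 0, "tz": -4.5, "wx": 0, "wy": 0, "wz": 0, "jaw": 0.3}, {"tx": 0, "ty": 0, "tz": -2, "wx": 0, "wy": 0, "wz": 0, "jaw": 0.3}, {"tx": 0, "ty": 0, "tz": 0, "wx": 0, "wy": 0, "wz": 0, "jaw": 0.3}, {"tx": 0, "ty": 0, "tz": 0, "wx": 0, "wy": 0, "wz": 0, "jaw": 0.3}, {"tx": 0, "ty": 0, "tz": 0, "wx": 0, "wy": 0, "wz": 0, "jaw": 0.3}, {"tx": 0, "ty": 0, "tz": 0, "wx": 0, "wy": 0, "wz": 0, "jaw": 0.3}, {"tx": 0, "ty": 0, "tz": 0, "wx": 0, "wy": 0, "wz": 0, "jaw": 0.3}])

```text
time: 35.15
tool_pos: [400.3, 340.9, 246.2]
tcp_rot: [0.873, 1.571, -0.7]
contact_force: [-0.8, 1.7, -0.4]
grip_width: 59.9
```

```bash
python3 - <<'E'
from h import *
st();shot('wrist','t1')
E
```

```text
t 35.15 tcp [400.33 340.94 246.18] grip 59.94 F [-0.8  1.7 -0.4] M [0.04 0.14 0.05] 
q [ 0.56   0.346  1.526 -0.     1.27   2.132] x [ 0.0001 -0.0001 -1.    ] z [-0.0017 -1.      0.0001] zyaw -90.1
```

View pics/t1.png

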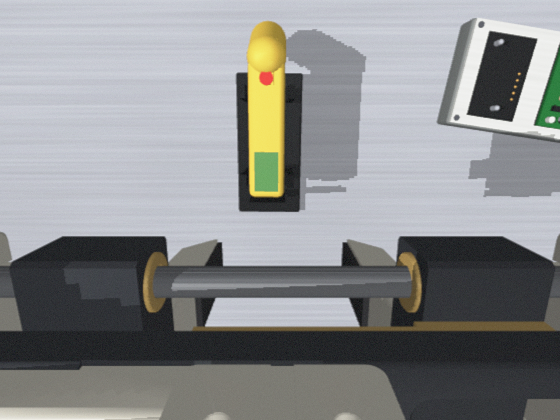

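```bash
python3 - <<'E'
from h import *
crop('t1',225,15,315,220,2.9,'c25')
im=cv2.imread('pics/t1.png');T=np.load('pics/t1.npy')
m=cv2.inRange(cv2.cvtColor(im,cv2.COLOR_BGR2HSV),(15,100,60),(40,255,255))
for r in range(90,200,10):
    x=np.where(m[r,225:315])[0]+225
    if len(x): 
        w=toz('wrist',[(x.min(),r),(x.max()+1,r)],78,T);print(r,x.min(),x.max()+1,w[:,:2].ravel(),'mid y',w[:,1].mean()-0.2,'w',w[0,1]-w[1,1])
E
```

```text
90 247 285 [494.6706 370.4738 494.66   338.0101] mid y 354.0419322957021 w 32.46366686381663
100 247 285 [486.5362 370.6837 486.5251 337.9941] mid y 354.13888959499513 w 32.68955135341355
110 248 285 [478.2875 370.0303 478.2762 337.9779] mid y 353.80408481168644 w 32.05235971110244
120 248 285 [469.9226 370.24   469.911  337.9615] mid y 353.9007322228694 w 32.27852997579106
130 248 285 [461.4389 370.4527 461.4268 337.9448] mid y 353.99875325873415 w 32.5079147622007
140 248 285 [452.8338 370.6685 452.8212 337.9279] mid y 354.0981774133353 w 32.740583092051565
150 248 285 [444.1045 370.8873 444.0915 337.9107] mid y 354.19903503119775 w 32.97660597734085
160 248 285 [435.2485 371.1094 435.235  337.8933] mid y 354.3013573381939 w 33.21605649260175
170 248 285 [426.263  371.3347 426.2489 337.8757] mid y 354.4051764737754 w 33.45900985033353
180 248 284 [417.145  371.5633 417.1308 338.7688] mid y 354.966025954019 w 32.794542620990285
190 249 284 [407.8913 370.8776 407.877  338.7573] mid y 354.6174793825367 w 32.120291858230985
```

View pics/c25.png

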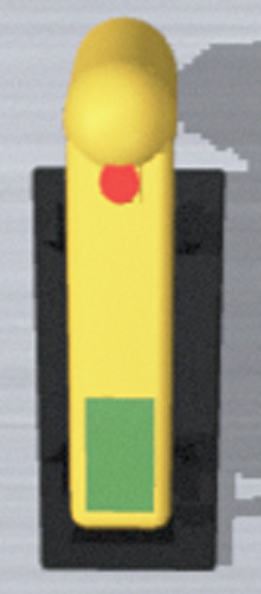

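```bash
python3 - <<'E'
from h import *
T=np.load('pics/t1.npy');c=(T[:3,:3]@COR)[:2]
print('tail top',toz('wrist',[(266.5,196.5)],77,T)[0,:2]+c,'elbow',toz('wrist',[(266.4,54)],64,T)[0,:2]+c)
b=toz('wrist',[(225+35/2.9,15+170/2.9),(225+223/2.9,15+170/2.9),(225+215/2.9,15+568/2.9),(225+42/2.9,15+568/2.9)],8,T)[:,:2]+c;print('base',b,b.mean(0),np.linalg.norm(b-np.roll(b,-1,0),axis=1))
d=b[0]+b[1]-b[2]-b[3];print(np.degrees(np.arctan2(d[1],d[0])))
go((474.8,354.4,67),(-0.009,-1,0))
E
```

```text
tail top [402.6366 355.1326] elbow [526.7559 354.3544]
base [[518.6029 387.4038]
 [518.582  320.0152]
 [371.3796 321.0729]
 [371.4118 389.5014]] [444.9941 354.4983] [ 67.3886 147.2062  68.4285 147.206 ]
-0.6140687349252106
tx,ty,tz cm [17.927  7.442 -1.339] rot [ 0.0075 -0.     -0.0003] rows>= 3.89
```

Call:
arm_command(plan=[{"tx": 1, "ty": 3.7, "tz": -0.67, "wx": 0, "wy": 0, "wz": 0, "jaw": 0.3}, {"tx": 2, "ty": 3.74, "tz": -0.67, "wx": 0.0075, "wy": 0, "wz": 0, "jaw": 0.3}, {"tx": 4, "ty": 0, "tz": 0, "wx": 0, "wy": 0, "wz": 0, "jaw": 0.3}, {"tx": 4, "ty": 0, "tz": 0, "wx": 0, "wy": 0, "wz": 0, "jaw": 0.3}, {"tx": 1, "ty": 0, "tz": 0, "wx": 0, "wy": 0, "wz": 0, "jaw": 0.3}, {"tx": 0, "ty": 0, "tz": 0, "wx": 0, "wy": 0, "wz": 0, "jaw": 0.3}, {"tx": 0, "ty": 0, "tz": 0, "wx": 0, "wy": 0, "wz": 0, "jaw": 0.3}, {"tx": 0, "ty": 0, "tz": 0, "wx": 0, "wy": 0, "wz": 0, "jaw": 0.3}, {"tx": 0, "ty": 0, "tz": 0, "wx": 0, "wy": 0, "wz": 0, "jaw": 0.3}])

```text
time: 36.1
tool_pos: [475.2, 355.8, 128.1]
tcp_rot: [2.079, 1.567, 0.501]
contact_force: [-0.2, 0.3, 0.1]
grip_width: 59.2
```

```bash
python3 - <<'E'
from h import *
st();shot('wrist','t2');go((474.9,354.4,67),(-0.009,-1,0))
E
```

```text
t 36.1 tcp [475.17 355.77 128.09] grip 59.22 F [-0.2  0.3  0.1] M [-0.01  0.09 -0.02] 
q [ 0.514  0.578  1.492 -0.     1.068  2.092] x [ 0.0031  0.0017 -1.    ] z [-0.0075 -1.     -0.0017] zyaw -90.43
tx,ty,tz cm [ 6.07  -0.024  0.133] rot [ 0.0015 -0.0014 -0.0025] rows>= 1.21
```

View pics/t2.png

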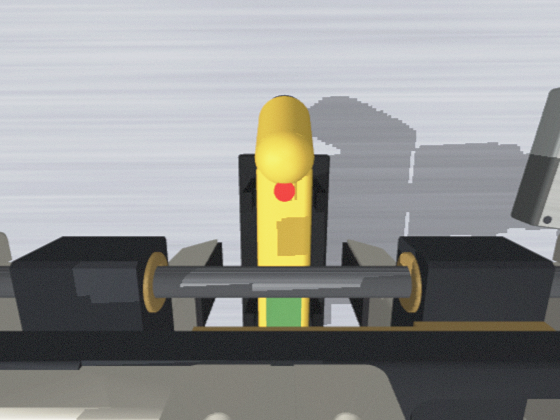

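Call:
arm_command(plan=[{"tx": 2, "ty": 0, "tz": 0, "wx": 0, "wy": 0, "wz": 0, "jaw": 0.3}, {"tx": 2, "ty": 0, "tz": 0, "wx": 0, "wy": 0, "wz": 0, "jaw": 0.3}, {"tx": 1.2, "ty": 0, "tz": 0, "wx": 0, "wy": 0, "wz": 0, "jaw": 0.3}, {"tx": 0.7, "ty": 0, "tz": 0, "wx": 0, "wy": 0, "wz": 0, "jaw": 0.3}, {"tx": 0, "ty": 0, "tz": 0, "wx": 0, "wy": 0, "wz": 0, "jaw": 0.3}, {"tx": 0, "ty": 0, "tz": 0, "wx": 0, "wy": 0, "wz": 0, "jaw": 0.3}, {"tx": 0, "ty": 0, "tz": 0, "wx": 0, "wy": 0, "wz": 0, "jaw": 0.3}, {"tx": 0, "ty": 0, "tz": 0, "wx": 0, "wy": 0, "wz": 0, "jaw": 0.3}, {"tx": 0, "ty": 0, "tz": 0, "wx": 0, "wy": 0, "wz": 0, "jaw": 0.3}, {"tx": 0, "ty": 0, "tz": 0, "wx": 0, "wy": 0, "wz": 0, "jaw": 0.3}])

```text
time: 37.15
tool_pos: [474.5, 355.3, 67.4]
tcp_rot: [2.026, 1.57, 0.448]
contact_force: [1.0, -0.5, -0.3]
grip_width: 59.9
```

```bash
python3 - <<'E'
from h import *
st();shot('wrist','t3');go((474.9,354.4,67),(-0.009,-1,0))
im=cv2.imread('pics/t3.png');T=np.load('pics/t3.npy')
m=cv2.inRange(cv2.cvtColor(im,cv2.COLOR_BGR2HSV),(15,100,60),(40,255,255))
for r in (215,225):
    x=np.where(m[r,225:345])[0]+225;w=toz('wrist',[(x.min(),r),(x.max()+1,r)],78,T);print(r,x.min(),x.max()+1,w.mean(0)[:2]+(T[:3,:3]@COR)[:2])
E
```

```text
t 37.15 tcp [474.55 355.31  67.37] grip 59.86 F [ 1.  -0.5 -0.3] M [ 0.05  0.2  -0.02] 
q [ 0.513  0.655  1.545 -0.     0.941  2.092] x [ 0.0005  0.0002 -1.    ] z [-0.0077 -1.     -0.0002] zyaw -90.44
tx,ty,tz cm [0.027 0.043 0.088] rot [ 0.0013 -0.0001 -0.0003] rows>= 0.02
215 244 325 [507.1644 354.1543]
225 244 324 [503.1567 354.3658]
```

View pics/t3.png

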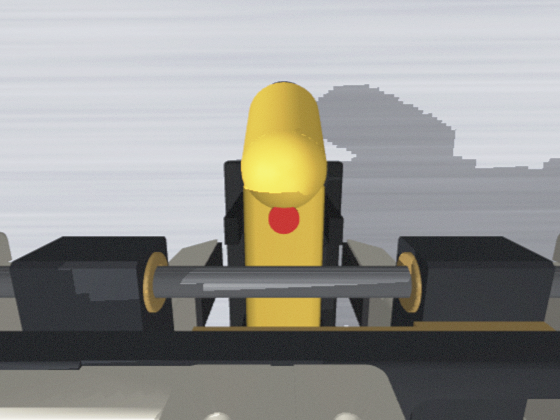

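Call:
arm_command(plan=[{"tx": 0.03, "ty": 0.04, "tz": 0.08, "wx": 0, "wy": 0, "wz": 0, "jaw": 0.3}, {"tx": 0, "ty": 0, "tz": 0, "wx": 0, "wy": 0, "wz": 0, "jaw": -1}, {"tx": 0, "ty": 0, "tz": 0, "wx": 0, "wy": 0, "wz": 0, "jaw": -1}, {"tx": 0, "ty": 0, "tz": 0, "wx": 0, "wy": 0, "wz": 0, "jaw": -1}, {"tx": 0, "ty": 0, "tz": 0, "wx": 0, "wy": 0, "wz": 0, "jaw": -1}, {"tx": 0, "ty": 0, "tz": 0, "wx": 0, "wy": 0, "wz": 0, "jaw": -1}, {"tx": 0, "ty": 0, "tz": 0, "wx": 0, "wy": 0, "wz": 0, "jaw": -1}, {"tx": 0, "ty": 0, "tz": 0, "wx": 0, "wy": 0, "wz": 0, "jaw": -1}])

```text
time: 38.0
tool_pos: [474.9, 354.5, 66.8]
tcp_rot: [1.805, 1.571, 0.226]
contact_force: [0.5, 0.3, -0.4]
grip_width: 32.3
```

```bash
python3 - <<'E'
from h import *
T=st();np.save('pics/restT.npy',T);shot('wrist','t4')
E
```

```text
t 38.0 tcp [474.87 354.46  66.8 ] grip 32.3 F [ 0.5  0.3 -0.4] M [0.02 0.13 0.04] 
q [ 0.512  0.655  1.546 -0.     0.94   2.091] x [ 0.0001  0.     -1.    ] z [-0.0077 -1.     -0.    ] zyaw -90.44
```

Call:
arm_command(plan=[{"tx": -0.5, "ty": 0, "tz": 0, "wx": 0, "wy": 0, "wz": 0, "jaw": -1}, {"tx": -1.5, "ty": 0, "tz": 0, "wx": 0, "wy": 0, "wz": 0, "jaw": -1}, {"tx": -3, "ty": 0, "tz": 0, "wx": 0, "wy": 0, "wz": 0, "jaw": -1}, {"tx": -3, "ty": 0, "tz": 0, "wx": 0, "wy": 0, "wz": 0, "jaw": -1}, {"tx": -2.3, "ty": 0, "tz": 0, "wx": 0, "wy": 0, "wz": 0, "jaw": -1}, {"tx": 0, "ty": 0, "tz": 0, "wx": 0, "wy": 0, "wz": 0, "jaw": -1}, {"tx": 0, "ty": 0, "tz": 0, "wx": 0, "wy": 0, "wz": 0, "jaw": -1}, {"tx": 0, "ty": 0, "tz": 0, "wx": 0, "wy": 0, "wz": 0, "jaw": -1}])

```text
time: 38.85
tool_pos: [474.0, 353.9, 168.1]
tcp_rot: [-1.028, 1.568, -2.607]
contact_force: [-0.9, -0.9, -2.4]
grip_width: 32.0
```

```bash
python3 - <<'E'
from h import *
T=st();shot('wrist','t5');shot('side','t5s');shot('scene','t5c');crop('t5s',130,230,330,380,4,'c26')
E
```

```text
t 38.85 tcp [474.01 353.92 168.13] grip 32.05 F [-0.9 -0.9 -2.4] M [ 0.06  0.2  -0.01] 
q [ 0.512  0.535  1.447 -0.     1.163  2.09 ] x [-0.0026 -0.0015 -1.    ] z [-0.0077 -1.      0.0016] zyaw -90.44
```

View pics/t5.png

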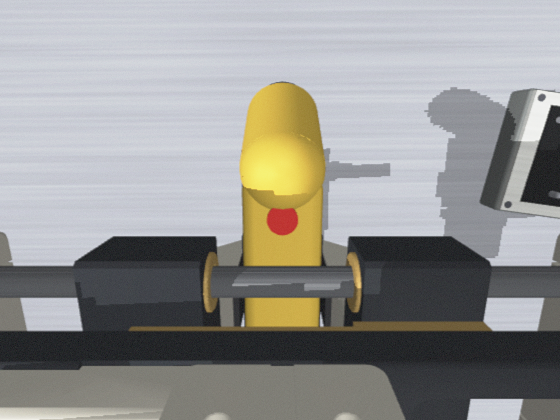

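View pics/c26.png

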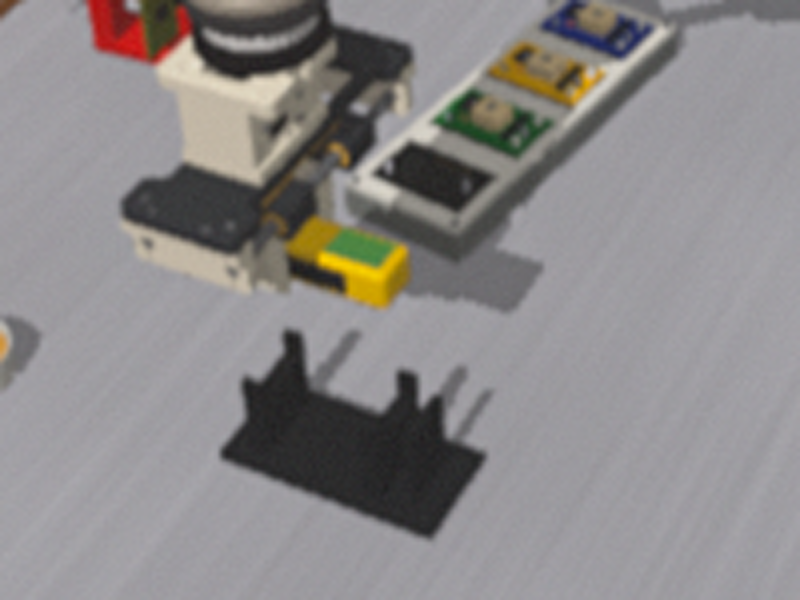

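```bash
cat >> h.py <<'E'
LENS=np.array([39.8,75.1,0]);LOS=np.array([np.sin(np.pi/3),.5,0])
def aim(chip,zy=-90.44,D=80):
    y=np.radians(zy);z=np.array([np.cos(y),np.sin(y),0]);x=np.array([0,0,-1.]);Rt=np.c_[x,np.cross(z,x),z]
    P=np.array(chip)-Rt@(LENS+D*LOS);print('TCP',P.round(1));go(P,z);return P
def hit(T,zc=36.5):
    l=T[:3,:3]@LENS+T[:3,3];d=T[:3,:3]@LOS;s=(zc-l[2])/d[2];print('lens',l.round(1),'hits',(l+s*d).round(2),'dist',round(s,1))
CHIP={}
E
python3 - <<'E'
from h import *
T=np.load('pics/t5.npy')
print('rim px',proj('wrist',[(T@np.r_[31.3,89.8-1.05,0.2,1])[:3]],T),'elbow/sph left-right', )
T=np.load('pics/k1.npy')
im=cv2.imread('pics/k1.png')
d=toz('wrist',[(228,89.5),(311,89.5),(393,89.5)],36.5,T)+T[:3,:3]@COR;print('chips green yellow blue',d)
crop('k1',190,65,420,165,3.4,'c27')
aim((522.1,47.2,36.5))
E
```

```text
rim px [[282.2354  72.4934]] elbow/sph left-right
chips green yellow blue [[521.1927  46.8411  36.4998]
 [511.0436 -21.9675  36.4998]
 [501.0139 -89.9671  36.4998]]
TCP [407.   48.1 145.6]
tx,ty,tz cm [ 2.335 -6.488 30.652] rot [-0.      0.0013  0.0022] rows>= 6.28
```

View pics/c27.png

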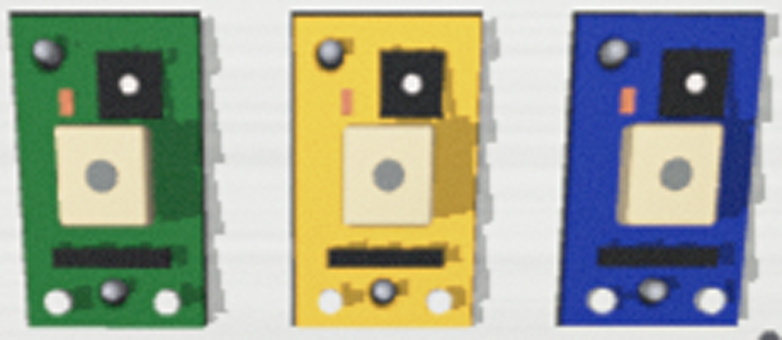

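```bash
python3 - <<'E'
from h import *
T=np.load('pics/t5.npy')
for nm,p in [('lens',(39.8,75.1)),('elbow',(-3.5,50.1)),('rimtop',(31.3,89.8)),('rimbot',(48.3,60.4))]:
    print(nm,proj('wrist',[(T@np.r_[p[0],p[1]-1.05,0.2,1])[:3]],T))
crop('t5',225,65,345,240,3.4,'c28')
im=cv2.imread('pics/t5.png');
# green display front edge / red dot
E
```

```text
lens [[282.1615 106.6394]]
elbow [[282.2101 167.2851]]
rimtop [[282.2354  72.4934]]
rimbot [[282.0974 136.2762]]
```

View pics/c28.png

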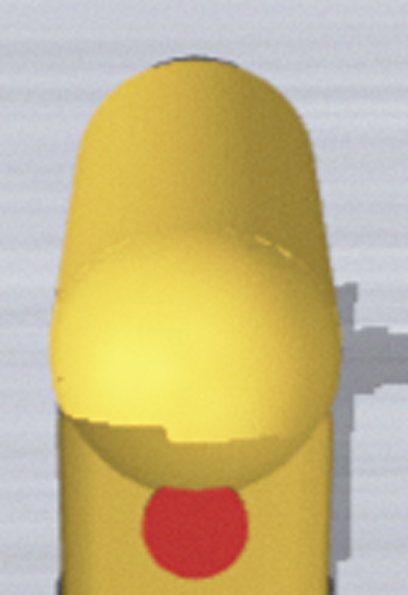

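Call:
arm_command(plan=[{"tx": 0, "ty": -0.8, "tz": 3.83, "wx": 0, "wy": 0, "wz": 0, "jaw": -1}, {"tx": 0, "ty": -0.8, "tz": 3.83, "wx": 0, "wy": 0, "wz": 0, "jaw": -1}, {"tx": 0, "ty": -0.8, "tz": 3.83, "wx": 0, "wy": 0, "wz": 0, "jaw": -1}, {"tx": 0, "ty": -0.8, "tz": 3.83, "wx": 0, "wy": 0, "wz": 0, "jaw": -1}, {"tx": 0, "ty": -0.8, "tz": 3.83, "wx": 0, "wy": 0, "wz": 0, "jaw": -1}, {"tx": 0.5, "ty": -0.8, "tz": 3.83, "wx": 0, "wy": 0, "wz": 0, "jaw": -1}, {"tx": 0.5, "ty": -0.8, "tz": 3.83, "wx": 0, "wy": 0, "wz": 0, "jaw": -1}, {"tx": 1.0, "ty": -0.9, "tz": 3.84, "wx": 0, "wy": 0, "wz": 0, "jaw": -1}, {"tx": 0, "ty": 0, "tz": 0, "wx": 0, "wy": 0, "wz": 0, "jaw": -1}, {"tx": 0, "ty": 0, "tz": 0, "wx": 0, "wy": 0, "wz": 0, "jaw": -1}, {"tx": 0, "ty": 0, "tz": 0, "wx": 0, "wy": 0, "wz": 0, "jaw": -1}, {"tx": 0, "ty": 0, "tz": 0, "wx": 0, "wy": 0, "wz": 0, "jaw": -1}, {"tx": 0, "ty": 0, "tz": 0, "wx": 0, "wy": 0, "wz": 0, "jaw": -1}, {"tx": 0, "ty": 0, "tz": 0, "wx": 0, "wy": 0, "wz": 0, "jaw": -1}])

```text
time: 40.4
tool_pos: [407.6, 49.1, 149.8]
tcp_rot: [1.582, 1.571, 0.005]
contact_force: [-0.0, 0.7, -2.0]
grip_width: 31.8
```

```bash
python3 - <<'E'
from h import *
T=st();hit(T);aim((521.7,47,36.5));shot('wrist','m1')
E
```

```text
t 40.4 tcp [407.57  49.08 149.82] grip 31.76 F [-0.   0.7 -2. ] M [ 0.06  0.13 -0.02] 
q [-0.067  0.258  1.962  0.     0.922  1.51 ] x [ 0.0002  0.     -1.    ] z [-0.0063 -1.     -0.    ] zyaw -90.36
lens [482.7  48.6 110. ] hits [525.16  48.34  36.5 ] dist 84.9
TCP [406.6  47.9 145.6]
tx,ty,tz cm [ 0.424 -0.096  0.12 ] rot [ 0.0014 -0.     -0.0002] rows>= 0.09
```

View pics/m1.png

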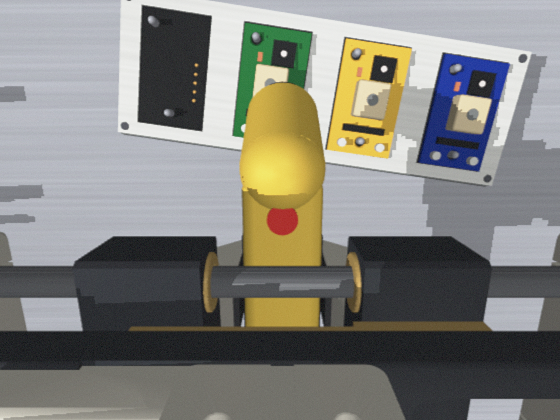

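Chip of green at (284,53), right ahead of the lens column. Small correction, then hold ~2 s.

Call:
arm_command(plan=[{"tx": 0.42, "ty": -0.1, "tz": 0.12, "wx": 0, "wy": 0, "wz": 0, "jaw": -1}, {"tx": 0, "ty": 0, "tz": 0, "wx": 0, "wy": 0, "wz": 0, "jaw": -1}, {"tx": 0, "ty": 0, "tz": 0, "wx": 0, "wy": 0, "wz": 0, "jaw": -1}, {"tx": 0, "ty": 0, "tz": 0, "wx": 0, "wy": 0, "wz": 0, "jaw": -1}, {"tx": 0, "ty": 0, "tz": 0, "wx": 0, "wy": 0, "wz": 0, "jaw": -1}, {"tx": 0, "ty": 0, "tz": 0, "wx": 0, "wy": 0, "wz": 0, "jaw": -1}, {"tx": 0, "ty": 0, "tz": 0, "wx": 0, "wy": 0, "wz": 0, "jaw": -1}])

```text
time: 41.15
tool_pos: [406.5, 47.2, 145.6]
tcp_rot: [1.493, 1.571, -0.085]
contact_force: [-0.3, -0.0, -2.3]
grip_width: 32.1
```

```bash
python3 - <<'E'
from h import *
T=st();hit(T);shot('side','m1s');crop('m1s',170,180,340,300,4.6,'c29')
E
```

```text
t 41.15 tcp [406.51  47.22 145.63] grip 32.15 F [-0.3 -0.  -2.3] M [ 0.09  0.13 -0.01] 
q [-0.072  0.262  1.971 -0.     0.908  1.506] x [ 0.0002 -0.     -1.    ] z [-0.0078 -1.      0.    ] zyaw -90.45
lens [481.6  46.6 105.8] hits [521.67  46.31  36.5 ] dist 80.1
```

View pics/c29.png

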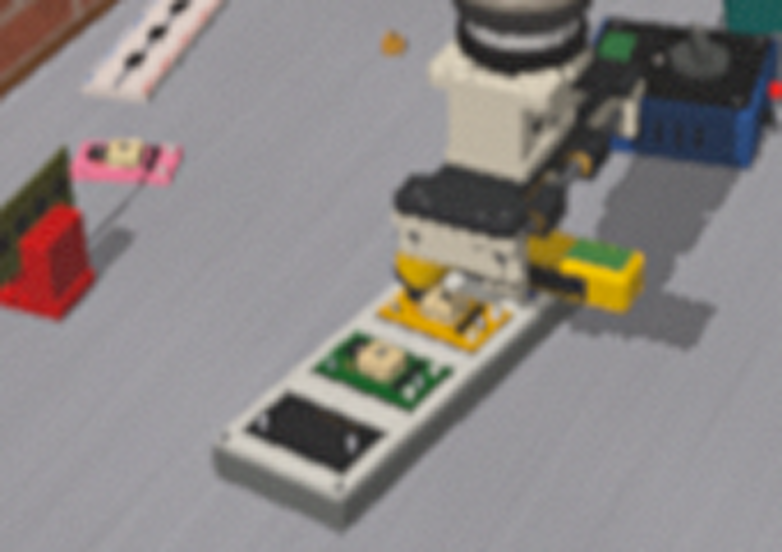

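Call:
arm_command(plan=[{"tx": 0, "ty": 0, "tz": 0, "wx": 0, "wy": 0, "wz": 0, "jaw": -1}, {"tx": 0, "ty": 0, "tz": 0, "wx": 0, "wy": 0, "wz": 0, "jaw": -1}, {"tx": 0, "ty": 0, "tz": 0, "wx": 0, "wy": 0, "wz": 0, "jaw": -1}, {"tx": 0, "ty": 0, "tz": 0, "wx": 0, "wy": 0, "wz": 0, "jaw": -1}, {"tx": 0, "ty": 0, "tz": 0, "wx": 0, "wy": 0, "wz": 0, "jaw": -1}, {"tx": 0, "ty": 0, "tz": 0, "wx": 0, "wy": 0, "wz": 0, "jaw": -1}, {"tx": 0, "ty": 0, "tz": 0, "wx": 0, "wy": 0, "wz": 0, "jaw": -1}, {"tx": 0, "ty": 0, "tz": 0, "wx": 0, "wy": 0, "wz": 0, "jaw": -1}, {"tx": 0, "ty": 0, "tz": 0, "wx": 0, "wy": 0, "wz": 0, "jaw": -1}, {"tx": 0, "ty": 0, "tz": 0, "wx": 0, "wy": 0, "wz": 0, "jaw": -1}, {"tx": 0, "ty": 0, "tz": 0, "wx": 0, "wy": 0, "wz": 0, "jaw": -1}, {"tx": 0, "ty": 0, "tz": 0, "wx": 0, "wy": 0, "wz": 0, "jaw": -1}, {"tx": 0, "ty": 0, "tz": 0, "wx": 0, "wy": 0, "wz": 0, "jaw": -1}, {"tx": 0, "ty": 0, "tz": 0, "wx": 0, "wy": 0, "wz": 0, "jaw": -1}, {"tx": 0, "ty": 0, "tz": 0, "wx": 0, "wy": 0, "wz": 0, "jaw": -1}, {"tx": 0, "ty": 0, "tz": 0, "wx": 0, "wy": 0, "wz": 0, "jaw": -1}, {"tx": 0, "ty": 0, "tz": 0, "wx": 0, "wy": 0, "wz": 0, "jaw": -1}, {"tx": 0, "ty": 0, "tz": 0, "wx": 0, "wy": 0, "wz": 0, "jaw": -1}])

```text
time: 43.0
tool_pos: [406.5, 47.3, 145.6]
tcp_rot: [1.519, 1.571, -0.059]
contact_force: [-0.6, -0.2, -1.6]
grip_width: 31.6
```

```bash
python3 - <<'E'
from h import *
T=st();hit(T);aim((501.4,-90.5,36.5))
E
```

```text
t 43.0 tcp [406.49  47.26 145.61] grip 31.61 F [-0.6 -0.2 -1.6] M [-0.01  0.12  0.03] 
q [-0.072  0.262  1.971  0.     0.908  1.506] x [ 0.0002 -0.     -1.    ] z [-0.0077 -1.      0.    ] zyaw -90.44
lens [481.6  46.7 105.8] hits [521.64  46.37  36.5 ] dist 80.1
TCP [386.3 -89.6 145.6]
tx,ty,tz cm [ 0.003 -1.913 13.703] rot [-0.0001  0.     -0.0002] rows>= 2.77
```

Call:
arm_command(plan=[{"tx": -4, "ty": 0, "tz": 0, "wx": 0, "wy": 0, "wz": 0, "jaw": -1}, {"tx": -2, "ty": -0.4, "tz": 3.7, "wx": 0, "wy": 0, "wz": 0, "jaw": -1}, {"tx": 0, "ty": -0.8, "tz": 4.5, "wx": 0, "wy": 0, "wz": 0, "jaw": -1}, {"tx": 0, "ty": -0.7, "tz": 4.5, "wx": 0, "wy": 0, "wz": 0, "jaw": -1}, {"tx": 3, "ty": 0, "tz": 1.0, "wx": 0, "wy": 0, "wz": 0, "jaw": -1}, {"tx": 3, "ty": 0, "tz": 0, "wx": 0, "wy": 0, "wz": 0, "jaw": -1}, {"tx": 0, "ty": 0, "tz": 0, "wx": 0, "wy": 0, "wz": 0, "jaw": -1}, {"tx": 0, "ty": 0, "tz": 0, "wx": 0, "wy": 0, "wz": 0, "jaw": -1}, {"tx": 0, "ty": 0, "tz": 0, "wx": 0, "wy": 0, "wz": 0, "jaw": -1}, {"tx": 0, "ty": 0, "tz": 0, "wx": 0, "wy": 0, "wz": 0, "jaw": -1}, {"tx": 0, "ty": 0, "tz": 0, "wx": 0, "wy": 0, "wz": 0, "jaw": -1}, {"tx": 0, "ty": 0, "tz": 0, "wx": 0, "wy": 0, "wz": 0, "jaw": -1}])

```text
time: 44.2
tool_pos: [386.7, -89.5, 146.1]
tcp_rot: [1.166, 1.57, -0.411]
contact_force: [-1.0, -0.4, -1.6]
grip_width: 32.0
```

```bash
python3 - <<'E'
from h import *
T=st();hit(T);aim((501.4,-90.5,36.5))
E
```

```text
t 44.2 tcp [386.72 -89.51 146.15] grip 32.01 F [-1.  -0.4 -1.6] M [ 0.08  0.09 -0.02] 
q [-0.421  0.241  2.001  0.     0.899  1.157] x [ 0.0012 -0.0005 -1.    ] z [-0.0072 -1.      0.0005] zyaw -90.41
lens [461.9 -90.1 106.4] hits [502.35 -90.39  36.5 ] dist 80.8
TCP [386.3 -89.6 145.6]
tx,ty,tz cm [ 0.057 -0.041  0.011] rot [ 0.0005  0.0005 -0.0012] rows>= 0.01
```

On target; hold on blue for 2 s.

Call:
arm_command(plan=[{"tx": 0, "ty": 0, "tz": 0, "wx": 0, "wy": 0, "wz": 0, "jaw": -1}, {"tx": 0, "ty": 0, "tz": 0, "wx": 0, "wy": 0, "wz": 0, "jaw": -1}, {"tx": 0, "ty": 0, "tz": 0, "wx": 0, "wy": 0, "wz": 0, "jaw": -1}, {"tx": 0, "ty": 0, "tz": 0, "wx": 0, "wy": 0, "wz": 0, "jaw": -1}, {"tx": 0, "ty": 0, "tz": 0, "wx": 0, "wy": 0, "wz": 0, "jaw": -1}, {"tx": 0, "ty": 0, "tz": 0, "wx": 0, "wy": 0, "wz": 0, "jaw": -1}, {"tx": 0, "ty": 0, "tz": 0, "wx": 0, "wy": 0, "wz": 0, "jaw": -1}, {"tx": 0, "ty": 0, "tz": 0, "wx": 0, "wy": 0, "wz": 0, "jaw": -1}, {"tx": 0, "ty": 0, "tz": 0, "wx": 0, "wy": 0, "wz": 0, "jaw": -1}, {"tx": 0, "ty": 0, "tz": 0, "wx": 0, "wy": 0, "wz": 0, "jaw": -1}, {"tx": 0, "ty": 0, "tz": 0, "wx": 0, "wy": 0, "wz": 0, "jaw": -1}, {"tx": 0, "ty": 0, "tz": 0, "wx": 0, "wy": 0, "wz": 0, "jaw": -1}, {"tx": 0, "ty": 0, "tz": 0, "wx": 0, "wy": 0, "wz": 0, "jaw": -1}, {"tx": 0, "ty": 0, "tz": 0, "wx": 0, "wy": 0, "wz": 0, "jaw": -1}, {"tx": 0, "ty": 0, "tz": 0, "wx": 0, "wy": 0, "wz": 0, "jaw": -1}, {"tx": 0, "ty": 0, "tz": 0, "wx": 0, "wy": 0, "wz": 0, "jaw": -1}, {"tx": 0, "ty": 0, "tz": 0, "wx": 0, "wy": 0, "wz": 0, "jaw": -1}, {"tx": 0, "ty": 0, "tz": 0, "wx": 0, "wy": 0, "wz": 0, "jaw": -1}, {"tx": 0, "ty": 0, "tz": 0, "wx": 0, "wy": 0, "wz": 0, "jaw": -1}, {"tx": 0, "ty": 0, "tz": 0, "wx": 0, "wy": 0, "wz": 0, "jaw": -1}])

```text
time: 46.2
tool_pos: [386.4, -89.6, 145.6]
tcp_rot: [1.473, 1.571, -0.106]
contact_force: [-0.2, -0.7, -1.6]
grip_width: 31.4
```

```bash
python3 - <<'E'
from h import *
T=st();hit(T);aim((511.6,-21.9,36.5));shot('wrist','m2')
E
```

```text
t 46.2 tcp [386.42 -89.59 145.6 ] grip 31.44 F [-0.2 -0.7 -1.6] M [ 0.02  0.08 -0.05] 
q [-0.422  0.242  2.001  0.     0.899  1.157] x [ 0.0001 -0.     -1.    ] z [-0.0077 -1.      0.    ] zyaw -90.44
lens [461.5 -90.2 105.8] hits [501.55 -90.48  36.5 ] dist 80.0
TCP [396.5 -21.  145.6]
tx,ty,tz cm [ 0.002  0.955 -6.865] rot [-0.      0.     -0.0001] rows>= 1.39
```

View pics/m2.png

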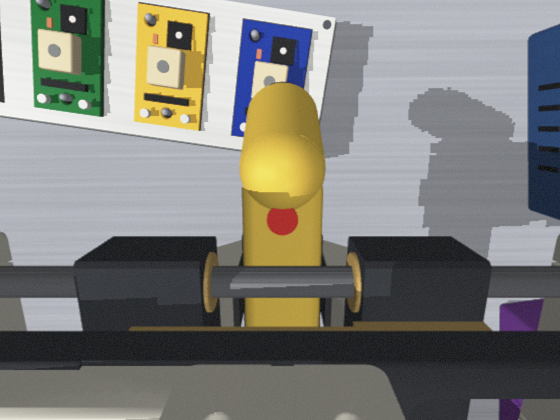

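The blue chip sits at (284,50) in line with the head (283). Now yellow (red absent).

Call:
arm_command(plan=[{"tx": 0, "ty": 0.47, "tz": -3.4, "wx": 0, "wy": 0, "wz": 0, "jaw": -1}, {"tx": 0, "ty": 0.48, "tz": -3.46, "wx": 0, "wy": 0, "wz": 0, "jaw": -1}, {"tx": 0, "ty": 0, "tz": 0, "wx": 0, "wy": 0, "wz": 0, "jaw": -1}, {"tx": 0, "ty": 0, "tz": 0, "wx": 0, "wy": 0, "wz": 0, "jaw": -1}, {"tx": 0, "ty": 0, "tz": 0, "wx": 0, "wy": 0, "wz": 0, "jaw": -1}, {"tx": 0, "ty": 0, "tz": 0, "wx": 0, "wy": 0, "wz": 0, "jaw": -1}, {"tx": 0, "ty": 0, "tz": 0, "wx": 0, "wy": 0, "wz": 0, "jaw": -1}, {"tx": 0, "ty": 0, "tz": 0, "wx": 0, "wy": 0, "wz": 0, "jaw": -1}])

```text
time: 47.05
tool_pos: [396.4, -21.6, 145.6]
tcp_rot: [1.118, 1.571, -0.461]
contact_force: [0.4, 0.3, -1.7]
grip_width: 31.6
```

```bash
python3 - <<'E'
from h import *
T=st();hit(T);aim((511.6,-21.9,36.5))
E
```

```text
t 47.05 tcp [396.41 -21.57 145.6 ] grip 31.59 F [ 0.4  0.3 -1.7] M [0.01 0.17 0.02] 
q [-0.248  0.242  2.    -0.     0.899  1.332] x [ 0.0001 -0.     -1.    ] z [-0.0088 -1.      0.    ] zyaw -90.5
lens [471.5 -22.2 105.8] hits [511.53 -22.58  36.5 ] dist 80.0
TCP [396.5 -21.  145.6]
tx,ty,tz cm [ 0.002  0.009 -0.056] rot [-0.0011  0.     -0.0001] rows>= 0.01
```

Call:
arm_command(plan=[{"tx": 0, "ty": 0, "tz": 0, "wx": 0, "wy": 0, "wz": 0, "jaw": -1}, {"tx": 0, "ty": 0, "tz": 0, "wx": 0, "wy": 0, "wz": 0, "jaw": -1}, {"tx": 0, "ty": 0, "tz": 0, "wx": 0, "wy": 0, "wz": 0, "jaw": -1}, {"tx": 0, "ty": 0, "tz": 0, "wx": 0, "wy": 0, "wz": 0, "jaw": -1}, {"tx": 0, "ty": 0, "tz": 0, "wx": 0, "wy": 0, "wz": 0, "jaw": -1}, {"tx": 0, "ty": 0, "tz": 0, "wx": 0, "wy": 0, "wz": 0, "jaw": -1}, {"tx": 0, "ty": 0, "tz": 0, "wx": 0, "wy": 0, "wz": 0, "jaw": -1}, {"tx": 0, "ty": 0, "tz": 0, "wx": 0, "wy": 0, "wz": 0, "jaw": -1}, {"tx": 0, "ty": 0, "tz": 0, "wx": 0, "wy": 0, "wz": 0, "jaw": -1}, {"tx": 0, "ty": 0, "tz": 0, "wx": 0, "wy": 0, "wz": 0, "jaw": -1}, {"tx": 0, "ty": 0, "tz": 0, "wx": 0, "wy": 0, "wz": 0, "jaw": -1}, {"tx": 0, "ty": 0, "tz": 0, "wx": 0, "wy": 0, "wz": 0, "jaw": -1}, {"tx": 0, "ty": 0, "tz": 0, "wx": 0, "wy": 0, "wz": 0, "jaw": -1}, {"tx": 0, "ty": 0, "tz": 0, "wx": 0, "wy": 0, "wz": 0, "jaw": -1}, {"tx": 0, "ty": 0, "tz": 0, "wx": 0, "wy": 0, "wz": 0, "jaw": -1}, {"tx": 0, "ty": 0, "tz": 0, "wx": 0, "wy": 0, "wz": 0, "jaw": -1}, {"tx": 0, "ty": 0, "tz": 0, "wx": 0, "wy": 0, "wz": 0, "jaw": -1}, {"tx": 0, "ty": 0, "tz": 0, "wx": 0, "wy": 0, "wz": 0, "jaw": -1}, {"tx": 0, "ty": 0, "tz": 0, "wx": 0, "wy": 0, "wz": 0, "jaw": -1}, {"tx": 0, "ty": 0, "tz": 0, "wx": 0, "wy": 0, "wz": 0, "jaw": -1}])

```text
time: 49.05
tool_pos: [396.5, -21.1, 145.6]
tcp_rot: [1.358, 1.571, -0.221]
contact_force: [1.2, -0.4, -2.3]
grip_width: 31.5
```

```bash
python3 - <<'E'
from h import *
T=st();hit(T)
go((474.87,354.46,140),(-.0077,-1,0))
E
```

```text
t 49.05 tcp [396.45 -21.08 145.6 ] grip 31.5 F [ 1.2 -0.4 -2.3] M [0.08 0.09 0.07] 
q [-0.247  0.242  2.     0.     0.899  1.332] x [ 0.0001 -0.     -1.    ] z [-0.0077 -1.      0.    ] zyaw -90.44
lens [471.6 -21.7 105.8] hits [511.59 -21.96  36.5 ] dist 80.0
tx,ty,tz cm [  0.56    7.553 -37.613] rot [ 0.      0.     -0.0001] rows>= 7.67
```

Call:
arm_command(plan=[{"tx": -0.5, "ty": 0.5, "tz": -3.0, "wx": 0, "wy": 0, "wz": 0, "jaw": -1}, {"tx": 0, "ty": 0.9, "tz": -4.4, "wx": 0, "wy": 0, "wz": 0, "jaw": -1}, {"tx": 0, "ty": 0.9, "tz": -4.4, "wx": 0, "wy": 0, "wz": 0, "jaw": -1}, {"tx": 0, "ty": 0.9, "tz": -4.4, "wx": 0, "wy": 0, "wz": 0, "jaw": -1}, {"tx": 0, "ty": 0.9, "tz": -4.4, "wx": 0, "wy": 0, "wz": 0, "jaw": -1}, {"tx": 0, "ty": 0.9, "tz": -4.4, "wx": 0, "wy": 0, "wz": 0, "jaw": -1}, {"tx": 0, "ty": 0.9, "tz": -4.4, "wx": 0, "wy": 0, "wz": 0, "jaw": -1}, {"tx": 0, "ty": 0.9, "tz": -4.4, "wx": 0, "wy": 0, "wz": 0, "jaw": -1}, {"tx": 0.5, "ty": 0.75, "tz": -3.8, "wx": 0, "wy": 0, "wz": 0, "jaw": -1}, {"tx": 2, "ty": 0, "tz": 0, "wx": 0, "wy": 0, "wz": 0, "jaw": -1}, {"tx": 2, "ty": 0, "tz": 0, "wx": 0, "wy": 0, "wz": 0, "jaw": -1}, {"tx": 1, "ty": 0, "tz": 0, "wx": 0, "wy": 0, "wz": 0, "jaw": -1}, {"tx": 0, "ty": 0, "tz": 0, "wx": 0, "wy": 0, "wz": 0, "jaw": -1}, {"tx": 0, "ty": 0, "tz": 0, "wx": 0, "wy": 0, "wz": 0, "jaw": -1}, {"tx": 0, "ty": 0, "tz": 0, "wx": 0, "wy": 0, "wz": 0, "jaw": -1}, {"tx": 0, "ty": 0, "tz": 0, "wx": 0, "wy": 0, "wz": 0, "jaw": -1}, {"tx": 0, "ty": 0, "tz": 0, "wx": 0, "wy": 0, "wz": 0, "jaw": -1}, {"tx": 0, "ty": 0, "tz": 0, "wx": 0, "wy": 0, "wz": 0, "jaw": -1}])

```text
time: 50.85
tool_pos: [475.0, 354.4, 96.1]
tcp_rot: [2.043, 1.57, 0.464]
contact_force: [0.0, -0.1, -1.5]
grip_width: 31.7
```

```bash
python3 - <<'E'
from h import *
T=st();go((474.87,354.46,67),(-.0077,-1,0));shot('wrist','r1')
E
```

```text
t 50.85 tcp [475.01 354.37  96.06] grip 31.72 F [ 0.  -0.1 -1.5] M [ 0.05  0.14 -0.01] 
q [ 0.512  0.617  1.523 -0.     1.001  2.09 ] x [ 0.0007  0.0004 -1.    ] z [-0.0078 -1.     -0.0004] zyaw -90.45
tx,ty,tz cm [ 2.906 -0.016 -0.008] rot [-0.0001 -0.0004 -0.0007] rows>= 0.58
```

View pics/r1.png

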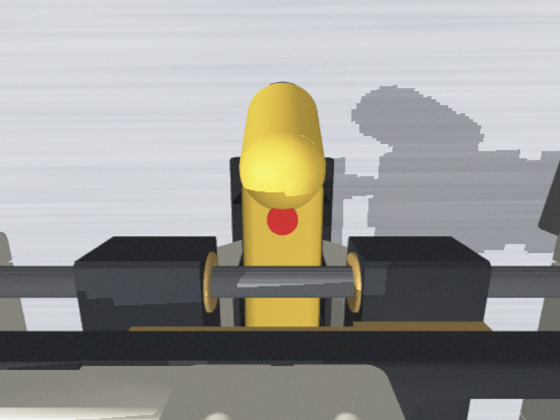

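Call:
arm_command(plan=[{"tx": 0.7, "ty": 0, "tz": 0, "wx": 0, "wy": 0, "wz": 0, "jaw": -1}, {"tx": 0.7, "ty": 0, "tz": 0, "wx": 0, "wy": 0, "wz": 0, "jaw": -1}, {"tx": 0.6, "ty": 0, "tz": 0, "wx": 0, "wy": 0, "wz": 0, "jaw": -1}, {"tx": 0.4, "ty": 0, "tz": 0, "wx": 0, "wy": 0, "wz": 0, "jaw": -1}, {"tx": 0.3, "ty": 0, "tz": 0, "wx": 0, "wy": 0, "wz": 0, "jaw": -1}, {"tx": 0.2, "ty": 0, "tz": 0, "wx": 0, "wy": 0, "wz": 0, "jaw": -1}, {"tx": 0, "ty": 0, "tz": 0, "wx": 0, "wy": 0, "wz": 0, "jaw": -1}, {"tx": 0, "ty": 0, "tz": 0, "wx": 0, "wy": 0, "wz": 0, "jaw": -1}, {"tx": 0, "ty": 0, "tz": 0, "wx": 0, "wy": 0, "wz": 0, "jaw": -1}, {"tx": 0, "ty": 0, "tz": 0, "wx": 0, "wy": 0, "wz": 0, "jaw": -1}])

```text
time: 51.9
tool_pos: [475.0, 354.4, 66.8]
tcp_rot: [1.996, 1.57, 0.418]
contact_force: [-0.4, 0.5, 0.7]
grip_width: 31.9
```

```bash
python3 - <<'E'
from h import *
T=st();go((474.87,354.46,66.8),(-.0077,-1,0))
E
```

```text
t 51.9 tcp [474.96 354.42  66.8 ] grip 31.91 F [-0.4  0.5  0.7] M [-0.02  0.24  0.01] 
q [ 0.512  0.655  1.546 -0.     0.94   2.09 ] x [ 0.0005  0.0002 -1.    ] z [-0.0076 -1.     -0.0002] zyaw -90.44
tx,ty,tz cm [-0.    -0.009 -0.003] rot [ 0.     -0.0002 -0.0005] rows>= 0.0
```

Back at the recorded rest pose, weight carried by the stand (force −2 → +0.7 N). Release and rise.

Call:
arm_command(plan=[{"tx": 0, "ty": 0, "tz": 0, "wx": 0, "wy": 0, "wz": 0, "jaw": 0.3}, {"tx": 0, "ty": 0, "tz": 0, "wx": 0, "wy": 0, "wz": 0, "jaw": 0.3}, {"tx": 0, "ty": 0, "tz": 0, "wx": 0, "wy": 0, "wz": 0, "jaw": 0.3}, {"tx": 0, "ty": 0, "tz": 0, "wx": 0, "wy": 0, "wz": 0, "jaw": 0.3}, {"tx": 0, "ty": 0, "tz": 0, "wx": 0, "wy": 0, "wz": 0, "jaw": 0.3}, {"tx": 0, "ty": 0, "tz": 0, "wx": 0, "wy": 0, "wz": 0, "jaw": 0.3}, {"tx": -0.5, "ty": 0, "tz": 0, "wx": 0, "wy": 0, "wz": 0, "jaw": 0.3}, {"tx": -2, "ty": 0, "tz": 0, "wx": 0, "wy": 0, "wz": 0, "jaw": 0.3}, {"tx": -4, "ty": 0, "tz": 0, "wx": 0, "wy": 0, "wz": 0, "jaw": 0.3}, {"tx": -4, "ty": 0, "tz": 0, "wx": 0, "wy": 0, "wz": 0, "jaw": 0.3}, {"tx": -4, "ty": -4, "tz": 0, "wx": 0, "wy": 0, "wz": 0, "jaw": 0.3}, {"tx": -3.5, "ty": -3.4, "tz": 0, "wx": 0, "wy": 0, "wz": 0, "jaw": 0.3}, {"tx": 0, "ty": 0, "tz": 0, "wx": 0, "wy": 0, "wz": 0, "jaw": 0.3}, {"tx": 0, "ty": 0, "tz": 0, "wx": 0, "wy": 0, "wz": 0, "jaw": 0.3}, {"tx": 0, "ty": 0, "tz": 0, "wx": 0, "wy": 0, "wz": 0, "jaw": 0.3}, {"tx": 0, "ty": 0, "tz": 0, "wx": 0, "wy": 0, "wz": 0, "jaw": 0.3}])

```text
time: 53.5
tool_pos: [405.7, 354.5, 240.6]
tcp_rot: [-0.911, 1.568, -2.491]
contact_force: [-0.5, -0.2, -0.2]
grip_width: 59.4
```

```bash
python3 - <<'E'
from h import *
T=st();shot('wrist','r2');shot('side','r2s');crop('r2s',170,290,270,370,6,'c30')
y=np.radians(-149);print('knob');go((440.9,-350.4,150),(np.cos(y),np.sin(y),0))
E
```

```text
t 53.5 tcp [405.74 354.46 240.57] grip 59.36 F [-0.5 -0.2 -0.2] M [-0.01  0.1  -0.05] 
q [ 0.576  0.375  1.498 -0.     1.271  2.155] x [-0.0019 -0.0014 -1.    ] z [-0.0083 -1.      0.0015] zyaw -90.48
knob
tx,ty,tz cm [ 9.156  4.12  70.449] rot [1.0213 0.002  0.0009] rows>= 14.23
```

View pics/r2.png

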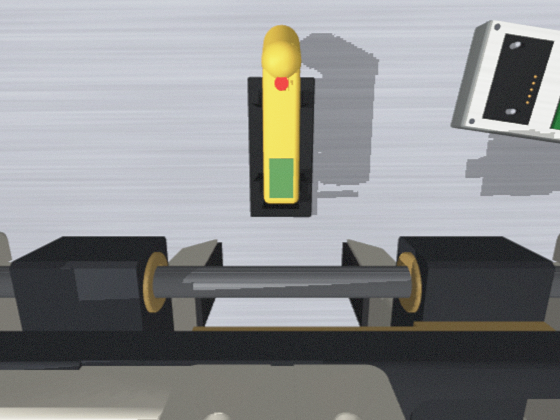

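View pics/c30.png

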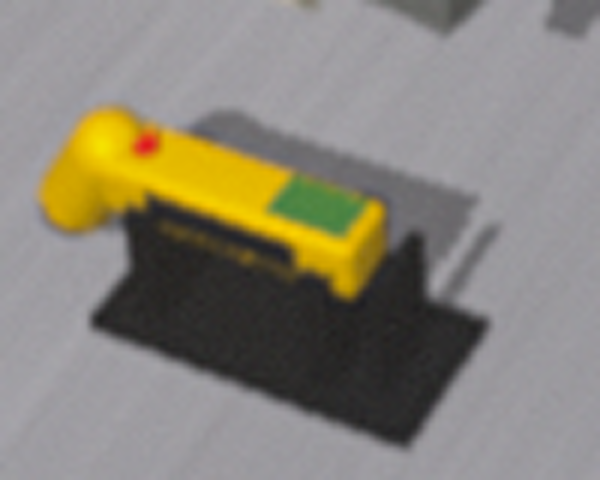

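Call:
arm_command(plan=[{"tx": 0, "ty": 0, "tz": 4.4, "wx": 0, "wy": 0, "wz": 0, "jaw": 0}, {"tx": 0, "ty": 0, "tz": 4.4, "wx": 0, "wy": 0, "wz": 0, "jaw": 0}, {"tx": 0, "ty": 0, "tz": 4.4, "wx": 0, "wy": 0, "wz": 0, "jaw": 0}, {"tx": 0, "ty": 0, "tz": 4.4, "wx": 0, "wy": 0, "wz": 0, "jaw": 0}, {"tx": 0, "ty": 0, "tz": 4.4, "wx": 0, "wy": 0, "wz": 0, "jaw": 0}, {"tx": 0, "ty": 0, "tz": 4.4, "wx": 0, "wy": 0, "wz": 0, "jaw": 0}, {"tx": 0, "ty": 0, "tz": 4.4, "wx": 0, "wy": 0, "wz": 0, "jaw": 0}, {"tx": 0, "ty": 0, "tz": 4.4, "wx": 0, "wy": 0, "wz": 0, "jaw": 0}, {"tx": 0, "ty": 0, "tz": 4.4, "wx": 0, "wy": 0, "wz": 0, "jaw": 0}, {"tx": 0, "ty": 0, "tz": 4.4, "wx": 0, "wy": 0, "wz": 0, "jaw": 0}, {"tx": 0, "ty": 0, "tz": 4.4, "wx": 0, "wy": 0, "wz": 0, "jaw": 0}, {"tx": 0, "ty": 0, "tz": 4.4, "wx": 0, "wy": 0, "wz": 0, "jaw": 0}, {"tx": 0, "ty": 1, "tz": 4.4, "wx": 0, "wy": 0, "wz": 0, "jaw": 0}, {"tx": 0, "ty": 1, "tz": 4.4, "wx": 0, "wy": 0, "wz": 0, "jaw": 0}, {"tx": 0, "ty": 1.1, "tz": 4.4, "wx": 0, "wy": 0, "wz": 0, "jaw": 0}, {"tx": 0, "ty": 1, "tz": 4.4, "wx": 0, "wy": 0, "wz": 0, "jaw": 0}])

```text
time: 55.2
tool_pos: [441.0, -351.7, 241.1]
tcp_rot: [-2.498, 1.57, 2.205]
contact_force: [0.2, -0.3, 1.2]
grip_width: 46.0
```

Call:
arm_command(plan=[{"tx": 1, "ty": 0, "tz": 0, "wx": 0.146, "wy": 0, "wz": 0, "jaw": 0}, {"tx": 1, "ty": 0, "tz": 0, "wx": 0.146, "wy": 0, "wz": 0, "jaw": 0}, {"tx": 1, "ty": 0, "tz": 0, "wx": 0.146, "wy": 0, "wz": 0, "jaw": 0}, {"tx": 1.5, "ty": 0, "tz": 0, "wx": 0.146, "wy": 0, "wz": 0, "jaw": 0}, {"tx": 1.5, "ty": 0, "tz": 0, "wx": 0.146, "wy": 0, "wz": 0, "jaw": 0}, {"tx": 1.5, "ty": 0, "tz": 0, "wx": 0.146, "wy": 0, "wz": 0, "jaw": 0}, {"tx": 1.5, "ty": 0, "tz": 0, "wx": 0.145, "wy": 0, "wz": 0, "jaw": 0}, {"tx": 2, "ty": 0, "tz": 0, "wx": 0, "wy": 0, "wz": 0, "jaw": 0}, {"tx": 2, "ty": 0, "tz": 0, "wx": 0, "wy": 0, "wz": 0, "jaw": 0}, {"tx": 1, "ty": 0, "tz": 0, "wx": 0, "wy": 0, "wz": 0, "jaw": -0.1}, {"tx": 0, "ty": 0, "tz": 0, "wx": 0, "wy": 0, "wz": 0, "jaw": -0.1}, {"tx": 0, "ty": 0, "tz": 0, "wx": 0, "wy": 0, "wz": 0, "jaw": -0.1}, {"tx": 0, "ty": 0, "tz": 0, "wx": 0, "wy": 0, "wz": 0, "jaw": -0.1}, {"tx": 0, "ty": 0, "tz": 0, "wx": 0, "wy": 0, "wz": 0, "jaw": -0.1}, {"tx": 0, "ty": 0, "tz": 0, "wx": 0, "wy": 0, "wz": 0, "jaw": -0.1}])

```text
time: 56.7
tool_pos: [441.3, -349.7, 102.6]
tcp_rot: [1.856, 1.569, -0.744]
contact_force: [-0.0, 0.4, 0.6]
grip_width: 41.7
```

```bash
python3 - <<'E'
from h import *
T=st();shot('wrist','u1')
y=np.radians(-149);go((440.9,-350.4,86.2),(np.cos(y),np.sin(y),0))
E
```

```text
t 56.7 tcp [ 441.3  -349.65  102.64] grip 41.69 F [-0.   0.4  0.6] M [0.09 0.14 0.  ] 
q [-0.806  0.563  1.607  0.     0.971  1.793] x [ 0.001  -0.0009 -1.    ] z [-0.8566 -0.5159 -0.0004] zyaw -148.94
tx,ty,tz cm [1.628 0.05  0.072] rot [ 0.0011 -0.0003 -0.001 ] rows>= 0.33
```

View pics/u1.png

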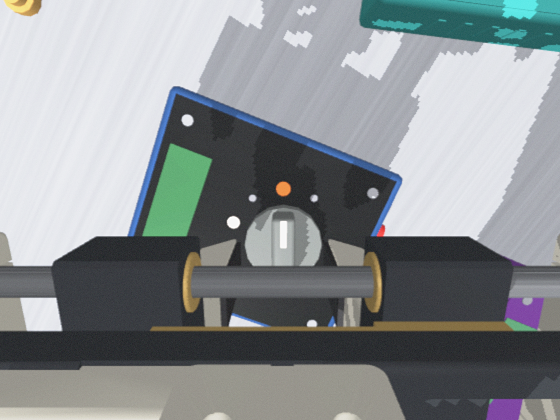

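Call:
arm_command(plan=[{"tx": 0.6, "ty": 0.05, "tz": 0.05, "wx": 0, "wy": 0, "wz": 0, "jaw": -0.1}, {"tx": 0.6, "ty": 0, "tz": 0, "wx": 0, "wy": 0, "wz": 0, "jaw": -0.1}, {"tx": 0.35, "ty": 0, "tz": 0, "wx": 0, "wy": 0, "wz": 0, "jaw": -0.1}, {"tx": 0, "ty": 0, "tz": 0, "wx": 0, "wy": 0, "wz": 0, "jaw": -0.1}, {"tx": 0, "ty": 0, "tz": 0, "wx": 0, "wy": 0, "wz": 0, "jaw": -0.1}, {"tx": 0, "ty": 0, "tz": 0, "wx": 0, "wy": 0, "wz": 0, "jaw": -1}, {"tx": 0, "ty": 0, "tz": 0, "wx": 0, "wy": 0, "wz": 0, "jaw": -1}, {"tx": 0, "ty": 0, "tz": 0, "wx": 0, "wy": 0, "wz": 0, "jaw": -1}, {"tx": 0, "ty": 0, "tz": 0, "wx": 0, "wy": 0, "wz": 0, "jaw": -1}, {"tx": 0, "ty": 0, "tz": 0, "wx": 0, "wy": 0, "wz": 0, "jaw": -1}, {"tx": 0, "ty": 0, "tz": 0, "wx": 0, "wy": 0, "wz": 0, "jaw": -1}])

```text
time: 57.85
tool_pos: [441.0, -350.1, 86.6]
tcp_rot: [2.208, 1.571, -0.392]
contact_force: [-0.2, 1.0, 0.8]
grip_width: 11.6
```

```bash
python3 - <<'E'
from h import *
T=st()
E
```

```text
t 57.85 tcp [ 440.96 -350.12   86.55] grip 11.6 F [-0.2  1.   0.8] M [ 0.15  0.11 -0.04] 
q [-0.807  0.585  1.62   0.     0.937  1.792] x [ 0.0002 -0.0001 -1.    ] z [-0.8566 -0.5159 -0.0002] zyaw -148.94
```

Gripped. Turn −1.21 rad to the white dot.

Call:
arm_command(plan=[{"tx": 0, "ty": 0, "tz": 0, "wx": -0.11, "wy": 0, "wz": 0, "jaw": -1}, {"tx": 0, "ty": 0, "tz": 0, "wx": -0.11, "wy": 0, "wz": 0, "jaw": -1}, {"tx": 0, "ty": 0, "tz": 0, "wx": -0.11, "wy": 0, "wz": 0, "jaw": -1}, {"tx": 0, "ty": 0, "tz": 0, "wx": -0.11, "wy": 0, "wz": 0, "jaw": -1}, {"tx": 0, "ty": 0, "tz": 0, "wx": -0.11, "wy": 0, "wz": 0, "jaw": -1}, {"tx": 0, "ty": 0, "tz": 0, "wx": -0.11, "wy": 0, "wz": 0, "jaw": -1}, {"tx": 0, "ty": 0, "tz": 0, "wx": -0.11, "wy": 0, "wz": 0, "jaw": -1}, {"tx": 0, "ty": 0, "tz": 0, "wx": -0.11, "wy": 0, "wz": 0, "jaw": -1}, {"tx": 0, "ty": 0, "tz": 0, "wx": -0.11, "wy": 0, "wz": 0, "jaw": -1}, {"tx": 0, "ty": 0, "tz": 0, "wx": -0.11, "wy": 0, "wz": 0, "jaw": -1}, {"tx": 0, "ty": 0, "tz": 0, "wx": -0.11, "wy": 0, "wz": 0, "jaw": -1}, {"tx": 0, "ty": 0, "tz": 0, "wx": 0, "wy": 0, "wz": 0, "jaw": -1}, {"tx": 0, "ty": 0, "tz": 0, "wx": 0, "wy": 0, "wz": 0, "jaw": -1}, {"tx": 0, "ty": 0, "tz": 0, "wx": 0, "wy": 0, "wz": 0, "jaw": -1}, {"tx": 0, "ty": 0, "tz": 0, "wx": 0, "wy": 0, "wz": 0, "jaw": -1}])

```text
time: 59.35
tool_pos: [441.0, -350.1, 86.5]
tcp_rot: [1.532, 1.571, 0.142]
contact_force: [-0.3, 1.2, 0.9]
grip_width: 11.6
```

```bash
python3 - <<'E'
from h import *
T=st()
E
```

```text
t 59.35 tcp [ 440.99 -350.06   86.53] grip 11.56 F [-0.3  1.2  0.9] M [ 0.24  0.03 -0.08] 
q [-0.807  0.585  1.62   0.     0.937  0.583] x [ 0.0003  0.     -1.    ] z [ 0.179  -0.9838  0.    ] zyaw -79.69
```

Call:
arm_command(plan=[{"tx": 0, "ty": 0, "tz": 0, "wx": 0, "wy": 0, "wz": 0, "jaw": -0.2}, {"tx": 0, "ty": 0, "tz": 0, "wx": 0, "wy": 0, "wz": 0, "jaw": -0.2}, {"tx": 0, "ty": 0, "tz": 0, "wx": 0, "wy": 0, "wz": 0, "jaw": -0.2}, {"tx": 0, "ty": 0, "tz": 0, "wx": 0, "wy": 0, "wz": 0, "jaw": -0.2}, {"tx": -1, "ty": 0, "tz": 0, "wx": 0, "wy": 0, "wz": 0, "jaw": -0.2}, {"tx": -3, "ty": 0, "tz": 0, "wx": 0, "wy": 0, "wz": 0, "jaw": 0}, {"tx": -4, "ty": -2, "tz": 0, "wx": 0, "wy": 0, "wz": 0, "jaw": 0}, {"tx": -4, "ty": -3, "tz": 0, "wx": 0, "wy": 0, "wz": 0, "jaw": 0}, {"tx": -2, "ty": 0, "tz": 0, "wx": 0, "wy": 0, "wz": 0, "jaw": 0}, {"tx": 0, "ty": 0, "tz": 0, "wx": 0, "wy": 0, "wz": 0, "jaw": 0}, {"tx": 0, "ty": 0, "tz": 0, "wx": 0, "wy": 0, "wz": 0, "jaw": 0}, {"tx": 0, "ty": 0, "tz": 0, "wx": 0, "wy": 0, "wz": 0, "jaw": 0}, {"tx": 0, "ty": 0, "tz": 0, "wx": 0, "wy": 0, "wz": 0, "jaw": 0}])

```text
time: 60.65
tool_pos: [391.6, -358.5, 225.1]
tcp_rot: [-2.675, 1.568, 2.219]
contact_force: [0.4, -1.1, 0.2]
grip_width: 46.0
```

```bash
python3 - <<'E'
from h import *
T=st();shot('wrist','u2');crop('u2',180,20,400,230,2.8,'c31');shot('side','u2s');shot('scene','u2c');crop('u2c',230,110,450,320,2.8,'c32')
E
```

```text
t 60.65 tcp [ 391.59 -358.53  225.11] grip 46.0 F [ 0.4 -1.1  0.2] M [0.08 0.08 0.01] 
q [-0.886  0.374  1.544  0.     1.226  0.503] x [-0.0016  0.0021 -1.    ] z [ 0.1808 -0.9835 -0.0024] zyaw -79.59
```

View pics/c31.png

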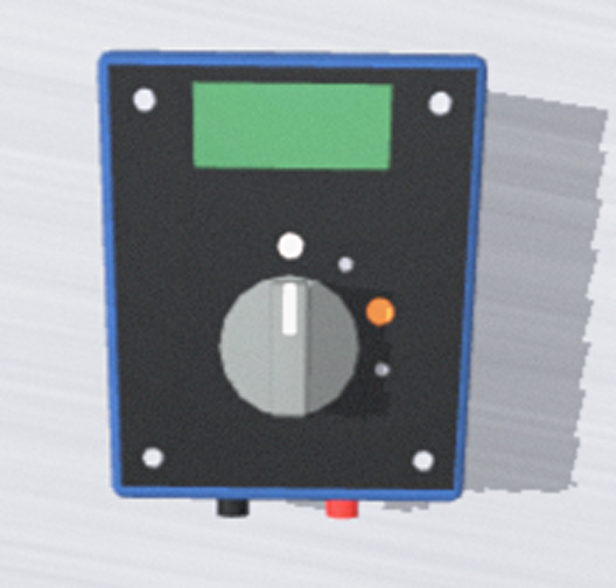

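View pics/c32.png

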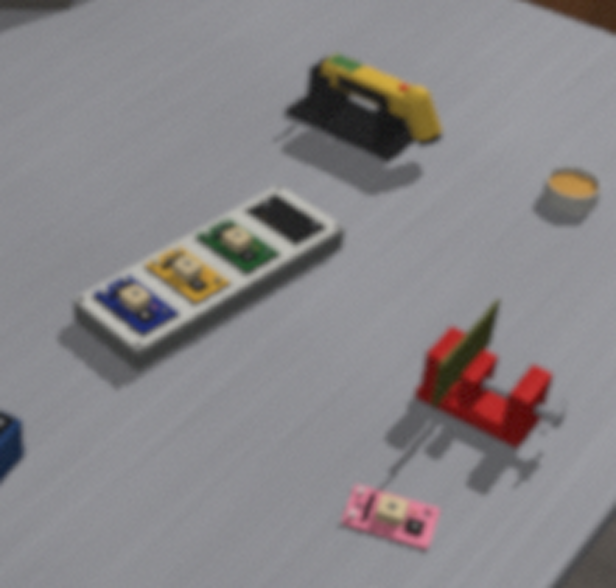

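View pics/u2s.png

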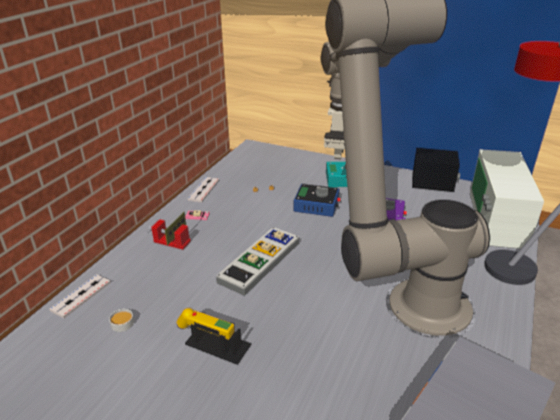

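```bash
python3 - <<'E'
from plant import bot
print(bot.close_job())
E
```

```text
the job is handed in; nothing more can be done
None
```

The job is done and handed in after about 61 s of robot time; no verdict was reported.

- **Boards:** Green is in nest2, yellow in nest1 and blue in nest0, all fully down. The seating forces were 5–10 N, both pegs show through each board's holes, and the final picture shows all three still in place. The only other loose board is pink, so I took red as absent and left the pink one alone.
- **Supply:** The selector had been left at 0.6. I turned it to off, then to the orange test mark, and back to off at the end. The last close-up shows the pointer on the white dot with the gripper clear.
- **Thermometer:** I aimed at green, then blue, then yellow, from about 80 mm, holding still for about 2 s on each chip. By my calculation the line of sight was within about 1 mm of each chip's middle, and the thermometer did not touch a board. It is back in its stand at the recorded pose and looks the same as at the start.
- **Bystanders:** I touched none of them: the tin, the thumb nuts, the clamped board and the look-alikes.

**What disagreed:**
- My first grip on the green board stopped at 44 mm, so I raised the fingers 3 mm and gripped again.
- The wrist camera was about 1 mm off sideways, which I corrected for.
- The visible rim of the thermometer's head came out about 5 mm short of my prediction. I took this to be a narrower lens ring, because the elbow of the head matched the prediction.

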